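Put the grinding media back by type

ROBOT

A 7-joint arm with a two-finger parallel gripper is mounted at the origin on a cart in front of the work surface, level with it; the furniture and walls round the work are solid. World frame = base frame: x ahead of the robot, y to its left, z up, the work surface at z = 0. Lengths are in mm, angles in rad, forces in N, time in s.
With the tool pointing down it reaches from about 400 to 875 mm from the base axis. Payload 4.4 kg.
Tool frame: the origin (TCP) lies at the very end of the fingers, on their centre line; the grasp point (between the pads) lies 19 mm behind it; z points along the fingers, y is the direction in which the jaws open and shut (so a half turn about z gives the same grasp; the last joint's range is limited). The gripper opens to 85 mm and grips with 20 to 120 N. Pads are 22 mm wide; open, the fingers measure 114 mm over their backs; the gripper's body (76 mm by 85 mm) begins 54 mm behind the grasp point. The pads swing forward as they close: fully open they stand 13 mm farther back than shut.
Start: joints at [1.267, 0.628, 0.038, 1.517, -0.027, 0.996, -0.02], TCP at [153.145, -631.716, 231.313] pointing down, gripper open.
Joint ranges: [-3.06, 3.06], [-0.37, 2.12], [-1.25, 1.32], [0.18, 2.47], [-1.1, 4.24], [0.23, 1.98], [-2.94, 2.94]. Speed limits (rad/s): [2.57, 2.57, 3.14, 3.14, 3.14, 3.14, 3.14].

INTERFACE

Orientations are given as [roll, pitch, yaw] about the fixed x, y, z axes, in that order (R = Rz(yaw) Ry(pitch) Rx(roll)).
In Python, from cell import read_state, get_image, finish_job gives the robot as it stands.
- The arm moves only by the tool carry_out, never from a script. Its argument "series" is a list that holds one entry, the list of rows, each a list of 7 numbers: the shift along the tool's x, y, z in cm, then the turn, a rotation vector about the tool's x, y, z in rad, then the finger opening in cm, from 0 to 8.54. In form: [[[x, y, z, wx, wy, wz, grip], ...]]. A call has 1 to 5 rows; each row is the pose to reach, as a shift and turn from the pose commanded when the call began, along the tool's axes at that moment; what a row does not reach only later rows make up. A row lasts 1/12 s, in which the tool goes at most 41.7 mm and 7.16 degrees, less where a joint would pass 70% of its speed; a pose out of reach is approached as far as the arm can. A call with a gripper value outside its range is refused whole. The fingers move at their own pace and stop on an object; the grip force is fixed at half the most. Time passes only in rows, so rows that repeat a pose let the fingers close. It gives the time, the measured TCP pose, the force and the opening at its end, in the units of the state.
- read_state(): the state, without advancing time (a new reading comes with each control period).
- get_image(name): name is "side" or "top"; returns a dict with "img" (384x512x3 uint8, blue, green, red), "z_map" (384x512 float32, mm along the optical axis (not along the pixel's ray), 0 where there is no reading), "mtx" (3x3 intrinsics, pixels), "T" (4x4, takes a point from camera to world coordinates). Camera axes: x right, y down, z forward; pixel columns grow to the right and rows downward; lengths in mm; the calibration is good to about 2 mm. A picture is of the moment at which its call begins.
- finish_job(): hands the job in, once; it reports no verdict.
The state is a dict: "clock": time; "qpos": joint angles; "qd": joint speeds; "tau": joint torques, N m; "eef_pos": TCP position; "tool_rot": TCP orientation; "force": force on the tool from outside, world axes, zero at the start; "torque": the same for the moment, N m; "width": finger opening in mm.
Only numpy, scipy, OpenCV 4.12 (cv2) and the standard library are available. Lean on these libraries where they do the work, as an engineer would, in place of code of your own. Each camera call takes 0.05 s, during which the arm holds its last target.

TASK

Put the grinding media away by type: pour the four steel balls out of their beaker into the round steel dish, and the four short steel rods out of theirs into the square steel tin, in either order. Stand both emptied beakers upright on the black rubber mat, and leave the timer and the vial as they are.

Things in the scene. Friction and masses are not known exactly. Their poses are not given: they have to be found in the camera images.
- mat: black rubber drying mat with low ribs, fixed flat on the worktop near the robot; 90 (x) x 190 (y) x 4 mm; origin at the centre of its underside, y along its length. Right behind it stands a fixed blue furnace, 0.39 m high (front at x = 0.42, left side at y = -0.27, so also to the right of dish and tin)
- dish: round plain steel dish, loose, 0.5 kg; outer diameter 82 mm at the bottom, 96 mm at the rim, 50 mm high, wall 3 mm, inner floor 4 mm above its underside; stands in line with the tin, in front of or behind it; to their left is a fixed microscope, its edge at y = -0.02 from x = 0.37 on; origin at the centre of its underside, z up
- tin: square plain steel tin, loose, 0.5 kg; 92 x 92 mm outside, 50 mm high, wall 3 mm, inner floor 3 mm up; stands in line with the dish, in front of or behind it; origin at the centre of its underside, x and y along its sides, z up
- ball_beaker_mid (a point): centre, half-way up (33 mm above its underside), of the clear glass beaker that holds the four steel balls; the beaker is about 52 mm across outside, 43 mm inside, about 2 mm glass, 66 mm high, empty mass 55 g, open at the top, z axis towards its mouth; no handle; it stands on the mat; the polished pieces slide out of it once it is tipped about 15 degrees beyond level
- rod_beaker_mid (a point): centre, half-way up (33 mm above its underside), of the clear glass beaker that holds the four short steel rods; the beaker is about 52 mm across outside, 43 mm inside, about 2 mm glass, 66 mm high, empty mass 55 g, open at the top, z axis towards its mouth; no handle; it stands on the mat; the polished pieces slide out of it once it is tipped about 15 degrees beyond level
- ball0: one of four identical plain steel grinding balls, 16 mm diameter, 17 g; origin at its centre
- ball1: one of four identical plain steel grinding balls, 16 mm diameter, 17 g; origin at its centre
- ball2: one of four identical plain steel grinding balls, 16 mm diameter, 17 g; origin at its centre
- ball3: one of four identical plain steel grinding balls, 16 mm diameter, 17 g; origin at its centre
- rod0: one of four identical plain steel grinding rods (short cylinders), 14 mm diameter, 16 mm long, 19 g; origin at its centre, z along its axis
- rod1: one of four identical plain steel grinding rods (short cylinders), 14 mm diameter, 16 mm long, 19 g; origin at its centre, z along its axis
- rod2: one of four identical plain steel grinding rods (short cylinders), 14 mm diameter, 16 mm long, 19 g; origin at its centre, z along its axis
- rod3: one of four identical plain steel grinding rods (short cylinders), 14 mm diameter, 16 mm long, 19 g; origin at its centre, z along its axis
- timer: bystander: white bench timer lying flat, 62 x 62 x 18 mm; origin at the centre of its underside
- vial: bystander: clear sample vial with black screw cap, standing, 28 mm diameter, 62 mm high; origin at the centre of its underside
Things that resemble listed ones, but are neither listed nor needed, are in the scene too. What is shaped like the part that bears rod_beaker_mid but purple or red is not meant.

How it is judged:
By the outcome, as a careful person would: the job done as asked, in the order asked, and still so for the second after the job is handed in, with the robot touching nothing.
It also fails if it takes over 72 s, if anything falls off the work surface, if the arm or the gripper's body presses on something with over 40 N, if the wrist force passes 120 N, or if a joint passes its speed limit or range.

## Working session

There is one attempt and no reset: what is moved stays moved. The work goes in short steps, Python scripts to look and compute and a tool call to move; the robot and the scene stay as the last step left them, time stands still between calls to the robot, and variables do not carry over. Pictures are saved under pics/ and viewed, and the job is handed in when it is done.

Besides the shell and the picture viewer there is one more tool, called after ">>>" as a command line: name --argument value ..., lists and objects as JSON in quotes. carry_out: Moves the arm, as the interface text tells. Its arguments: {"type":"object","properties":{"series":{"type":"array","items":{"type":"array","items":{"type":"array","items":{"type":"number"}}}}},"required":["series"]}

```bash
mkdir -p pics; ls
python3 - <<'E'
from cell import read_state, get_image
import cv2, numpy as np, pickle
print(read_state())
for n in ("side","top"):
    d=get_image(n); cv2.imwrite(f"pics/{n}0.png",d["img"]); pickle.dump(d,open(f"pics/{n}0.pkl","wb"))
    print(n,d["mtx"],d["T"])
E
```

```text
pics
{'clock': 0.0, 'qpos': array([ 1.26720655,  0.62934256,  0.03842139,  1.51836981, -0.02701542,
        0.99626659, -0.02001749]), 'qd': array([ 2.58836438e-04,  5.62098751e-05,  2.03484608e-04, -1.43679500e-04,
       -8.01318580e-04,  1.32391686e-04,  1.38862687e-03]), 'tau': array([-9.65282015e-04, -5.63404584e+01,  1.22634921e+00, -1.93443203e+01,
        1.11888262e-02,  1.05634847e-02,  1.13827326e-05]), 'eef_pos': array([ 153.01035039, -631.10090761,  230.39042067]), 'tool_rot': array([-3.13972345e+00, -6.30156801e-07,  2.37780490e-01]), 'force': array([ 0.37469047, -0.17137131, -0.08135389]), 'torque': array([0.02632557, 0.01949434, 0.00166852]), 'width': 85.34714029214767}
side [[429.12850699   0.         248.66187473]
 [  0.         429.12850699 186.80288284]
 [  0.           0.           1.        ]] [[-7.14823196e-01 -5.51843371e-01  4.29530782e-01 -3.64975832e+01]
 [-6.99174679e-01  5.75851597e-01 -4.23733060e-01  4.44054651e+02]
 [-1.35117064e-02 -6.03211267e-01 -7.97466991e-01  1.04233637e+03]
 [ 0.00000000e+00  0.00000000e+00  0.00000000e+00  1.00000000e+00]]
top [[459.24552471   0.         252.72264068]
 [  0.         459.24552471 188.6926095 ]
 [  0.           0.           1.        ]] [[ 1.66276186e-02 -9.96708975e-01  7.93394024e-02  3.81149215e+02]
 [-9.99806516e-01 -1.74083366e-02 -9.15867618e-03 -5.82694209e+01]
 [ 1.05097018e-02 -7.91717645e-02 -9.96805587e-01  1.19260774e+03]
 [ 0.00000000e+00  0.00000000e+00  0.00000000e+00  1.00000000e+00]]
```

View pics/side0.png

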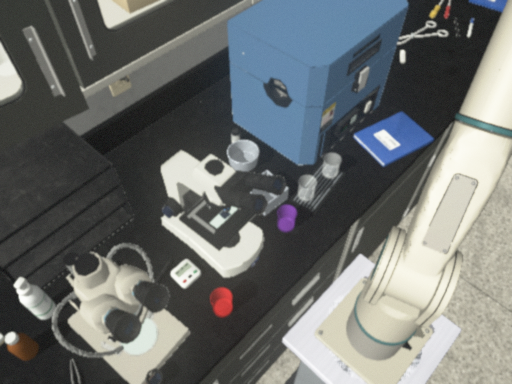

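View pics/top0.png

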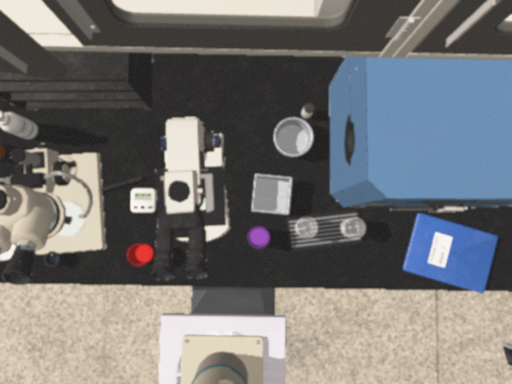

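The top view shows the mat around (327,230) with beakers near (305,228) and (352,227). The tin is at (272,194), the dish at (294,136) and the vial at (308,110). The timer is at (142,200), and there are red and purple decoys. I'll zoom in next.

```bash
cat > h.py <<'E'
import numpy as np, pickle, cv2
def ray(d,u,v):
    K,T=d["mtx"],d["T"]; r=T[:3,:3]@np.linalg.solve(K,np.array([u,v,1.0])); return T[:3,3],r
def onz(d,u,v,z):
    o,r=ray(d,u,v); return o+r*(z-o[2])/r[2]
def proj(d,p):
    T=d["T"]; c=T[:3,:3].T@(np.asarray(p,float)-T[:3,3]); q=d["mtx"]@c; return q[:2]/q[2]
def dep(d,u,v):
    o,r=ray(d,u,v); return o+r*d["z_map"][int(round(v)),int(round(u))]
def tri(d1,p1,d2,p2):
    o1,r1=ray(d1,*p1); o2,r2=ray(d2,*p2); r1/=np.linalg.norm(r1); r2/=np.linalg.norm(r2)
    A=np.stack([r1,-r2],1); s=np.linalg.lstsq(A,o2-o1,rcond=None)[0]
    a,b=o1+r1*s[0],o2+r2*s[1]; return (a+b)/2,np.linalg.norm(a-b)
def load(n): return pickle.load(open(f"pics/{n}.pkl","rb"))
def crop(d,x0,y0,x1,y1,k,f):
    cv2.imwrite(f,cv2.resize(d["img"][y0:y1,x0:x1],None,fx=k,fy=k,interpolation=cv2.INTER_CUBIC))
E
python3 - <<'E'
from h import *
t=load("top0"); s=load("side0")
crop(t,230,90,390,260,5*0.7,"pics/tc.png") if 0 else crop(t,235,95,385,255,3.7,"pics/tc.png")
crop(s,215,130,355,240,5,"pics/sc.png")
# depth checks
for (u,v) in [(305,228),(352,227),(272,194),(294,136),(258,237),(327,243),(308,108)]:
    print((u,v),dep(t,u,v).round(0))
E
```

```text
(305, 228) [ 376. -206.    1.]
(352, 227) [ 381. -328.    1.]
(272, 194) [ 463. -119.    6.]
(294, 136) [ 616. -175.    4.]
(258, 237) [351. -85.   4.]
(327, 243) [ 339. -263.    2.]
(308, 108) [ 676. -204.   65.]
```

View pics/tc.png

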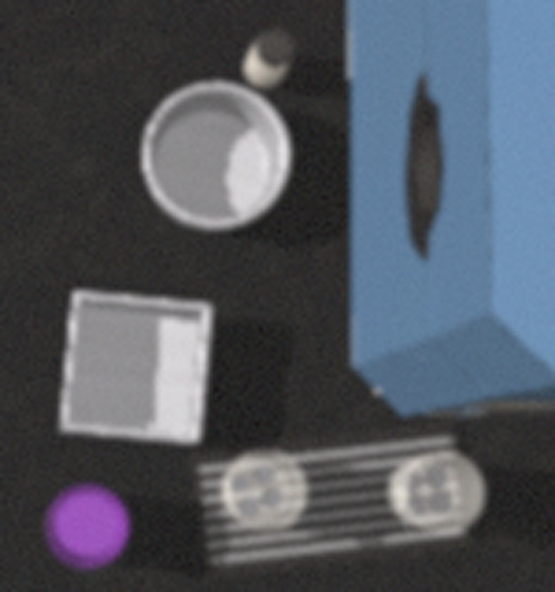

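View pics/sc.png

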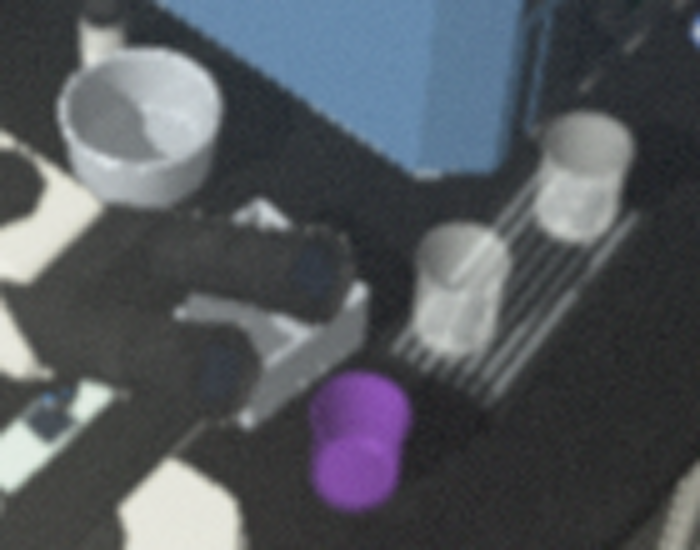

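The crops show a round dish with the vial behind it, and a tin in front. Two clear beakers stand on the mat with pieces inside, and a purple decoy is left of the mat. I'll enlarge the beakers to tell balls from rods, and measure positions.

Run:
```python
from h import *
t=load("top0"); s=load("side0")
def big(d,x0,y0,x1,y1,k):
    c=d["img"][y0:y1,x0:x1].astype(float); c=np.clip((c-20)*1.3,0,255).astype(np.uint8)
    return cv2.resize(c,None,fx=k,fy=k,interpolation=cv2.INTER_LANCZOS4)
a=big(t,288,212,372,250,9); b=big(s,294,148,346,206,5)
h=np.zeros((a.shape[0]+b.shape[0],max(a.shape[1],b.shape[1]),3),np.uint8)
h[:a.shape[0],:a.shape[1]]=a; h[a.shape[0]:,:b.shape[1]]=b
cv2.imwrite("pics/big.png",h[:, :800]); print(h.shape)
# tin, dish: bright grey low-sat masks in top
hsv=cv2.cvtColor(t["img"],cv2.COLOR_BGR2HSV)
m=((hsv[...,2]>95)&(hsv[...,1]<60)).astype(np.uint8)
roi=np.zeros_like(m); roi[112:218,245:318]=1
cs,_=cv2.findContours(m*roi,cv2.RETR_EXTERNAL,cv2.CHAIN_APPROX_NONE)
for c in cs:
    if cv2.contourArea(c)<150: continue
    print(cv2.contourArea(c),cv2.boundingRect(c),cv2.minAreaRect(c),cv2.minEnclosingCircle(c))
    hull=cv2.convexHull(c)[:,0].astype(float)
    w=np.array([onz(t,u,v,50)[:2] for u,v in hull],np.float32)
    print("  world z=50 rect",cv2.minAreaRect(w),"circ",cv2.minEnclosingCircle(w))
# purple
m=((hsv[...,0]>125)&(hsv[...,0]<160)&(hsv[...,1]>90)).astype(np.uint8)
cs,_=cv2.findContours(m,cv2.RETR_EXTERNAL,cv2.CHAIN_APPROX_NONE)
for c in cs:
    if cv2.contourArea(c)>60: print("purple",cv2.boundingRect(c),onz(t,*cv2.minEnclosingCircle(c)[0],60))
# timer
m=((hsv[...,2]>150)&(hsv[...,1]<60)).astype(np.uint8); roi[:]=0; roi[182:220,125:158]=1
cs,_=cv2.findContours(m*roi,cv2.RETR_EXTERNAL,cv2.CHAIN_APPROX_NONE)
c=max(cs,key=cv2.contourArea); print("timer",cv2.minAreaRect(c),onz(t,*cv2.minAreaRect(c)[0],18))
# microscope depth heights
for (u,v) in [(183,140),(178,190),(213,140),(165,270),(196,270),(200,230),(183,225),(225,215),(345,100),(340,190),(440,150)]:
    print((u,v),dep(t,u,v).round(0))
```

```text
(632, 756, 3)
1454.0 (251, 173, 42, 42) ((271.333740234375, 193.74607849121094), (39.298370361328125, 39.06134796142578), 5.440332412719727) ((271.0140380859375, 193.89620971679688), 26.326892852783203)
  world z=50 rect ((460.4470520019531, -115.33506774902344), (98.037841796875, 97.63502502441406), 85.39028930664062) circ ((460.00238037109375, -114.7807846069336), 65.87548828125)
1296.0 (273, 112, 41, 45) ((293.0, 134.0), (44.0, 40.0), 90.0) ((296.1000061035156, 133.10000610351562), 25.020492553710938)
  world z=50 rect ((612.4380493164062, -168.04139709472656), (112.39944458007812, 101.16288757324219), 1.1031280755996704) circ ((614.58642578125, -176.4197540283203), 63.95150375366211)
purple (247, 225, 24, 24) [352.67612782 -84.54483354  60.        ]
timer ((142.5, 200.0), (24.0, 25.0), 90.0) [440.75255506 211.98487082  18.        ]
(183, 140) [556.  80. 245.]
(178, 190) [445.  75. 323.]
(213, 140) [584.  29.  98.]
(165, 270) [300.  87. 369.]
(196, 270) [299.  34. 353.]
(200, 230) [371.  31. 326.]
(183, 225) [379.  63. 327.]
(225, 215) [404.  -5. 129.]
(345, 100) [ 656. -265.  213.]
(340, 190) [ 465. -268.  144.]
(440, 150) [ 520. -398.  387.]
```

View pics/big.png

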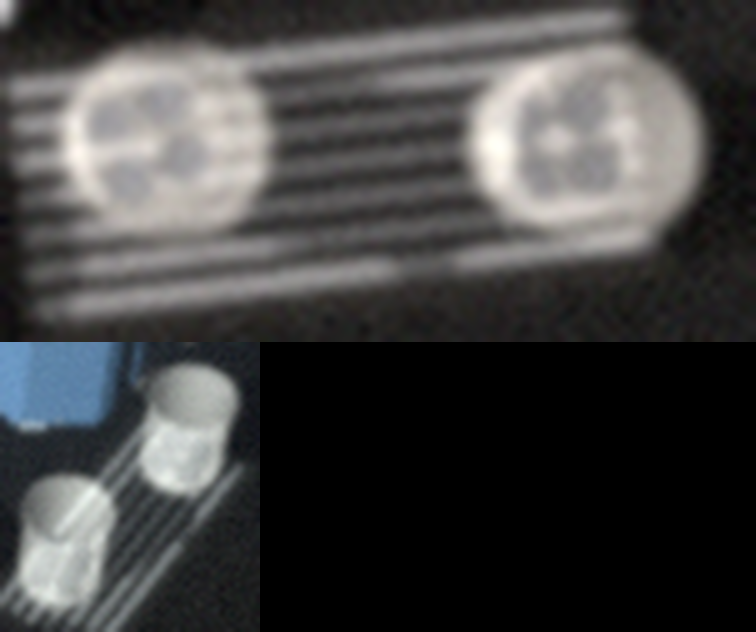

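Run:
```python
from cell import get_image
from h import *
acc={}
for n in("top","side"):
    L=[get_image(n) for _ in range(6)]
    d=dict(L[0]); d["img"]=np.mean([x["img"].astype(float) for x in L],0).clip(0,255).round().astype(np.uint8)
    z=np.stack([x["z_map"] for x in L]); z=np.where(z==0,np.nan,z); d["z_map"]=np.nan_to_num(np.nanmedian(z,0))
    acc[n]=d; pickle.dump(d,open(f"pics/{n}1.pkl","wb"))
np.set_printoptions(linewidth=220)
t=acc["top"]
for (u0,u1,v0,v1) in [(294,322,216,240),(338,368,216,240)]:
    H=np.array([[dep(t,u,v)[2] for u in range(u0,u1)] for v in range(v0,v1)]); print(H.round(0).astype(int))
def big(d,x0,y0,x1,y1,k):
    c=d["img"][y0:y1,x0:x1].astype(float); c=np.clip((c-40)*1.3,0,255).astype(np.uint8)
    return cv2.resize(c,None,fx=k,fy=k,interpolation=cv2.INTER_CUBIC)
a=np.hstack([big(t,292,212,322,242,13),big(t,338,212,368,242,13)]); b=np.hstack([big(acc["side"],296,172,320,204,10)[:,:240],big(acc["side"],320,148,344,180,10)[:,:240]])
h=np.zeros((390,780,3),np.uint8); h[:]=a; cv2.imwrite("pics/big2.png",h); cv2.imwrite("pics/big3.png",b)
```

```text
[[ 3  2  1  3  3  3  4  1  2  3  2  2  1  3  2  2  4  4  3  3  3  3  4  2  5  3  5  1]
 [ 4  4  4  3  1  3  2  4  3 66 67 67 66 67 67 68 66  2  3  3  2  5  3  4  3  3  2  2]
 [ 4  3  3  3  3  2  3 68 67 65  8 15 26 40 54 65 66 67 68  2  3  2  2  5  1  3  3  1]
 [ 4  5  2  3  3 33 67 66  7  5  7  8  5 10 16 32 50 63 67 69  4  2  3  3  2  1  2  3]
 [ 3  1  3 11 40 68  6  7  5  6  6  8 22  7  5 10 24 41 57 65 69  2  3  4  2  2  1  4]
 [ 2  4 10 33 68  5  5  6  6  5 22 23 23 22 21  9  8 26 42 58 65 67  3  2  2  3  3  5]
 [ 3  4 25 67 63  7  6  5  8 10 22 22 23 23 21  8  8 13 29 45 63 68  4  4  4  5  3  3]
 [ 3 14 38 67 19 23 21 22  4 11 22 22 23 22 23  5  7  8 17 37 53 66 67  4  1  3  3  4]
 [ 5 24 68 64 23 21 21 22 22  7 23 21 23 22 22  6  6  6 10 28 45 63 65  2  0  3  2  2]
 [ 3 29 70 22 22 24 21 23 23  7  7 19 22 22  6  3  5  6  7 21 43 59 68  1  2  3  2  4]
 [10 31 67 16 23 22 23 22 24  7  4  7  5  6  7  6  7  7  7 19 38 55 66 68  3  1  6  3]
 [10 36 67  6 21 22 24 22  5  5  7  6  7 22 23 22 23  6  7 22 37 54 65 70  3  2  2  2]
 [ 9 34 66  4  7  5  7  6  5  8  6  5 21 22 22 22 23  5 
[... 2521 characters left out ...]
16 19 22 19  6 13 23 34 44 52 63 66 67 -2 -1 -2]
 [ 5  1  4  4 14 28 41 55 66 21 19 17  7  7  6 17 17  6  8 20 30 39 49 59 66 67  0 -1 -1 -1]
 [ 2  3  4  4  2 17 29 43 69 65 19  5  6  7  5  6  7  8 19 29 38 47 57 65 68  0 -3 -2 -2 -1]
 [ 1  3  3  3  1  2 16 30 44 67 67  5  7  5  7  8 13 21 31 40 48 58 65 68 67 -1 -1  0 -2 -2]
 [ 5  3  3  3  3  2  2  4 19 36 69 67 64  8 13 24 30 43 47 57 65 67 68  3 -1  0 -3  1 -1 -2]
 [ 4  2  2  3  3  2  2  1  2  2  3  2 68 66 66 67 66 66 66 66 68 70  1  4 -1 -1 -3  0  0 -2]
 [ 2  3  4  2  3  5  3  2  3  3  5  5  5  4  5 68 69 66 66  3  1  2  3  3 -2 -2 -2 -1 -2 -1]
 [ 3  5  1  2  3  3  3  2  5  2  2  3  1  4  3  3  2  1  3  3  3  2  4  3  0 -4 -1 -1 -1 -1]]
```

View pics/big2.png

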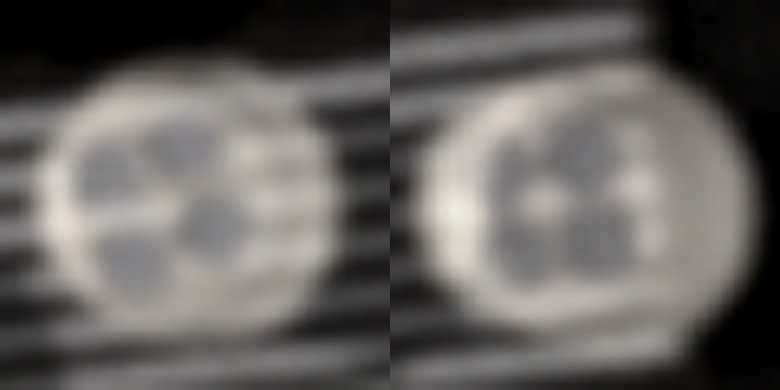

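View pics/big3.png

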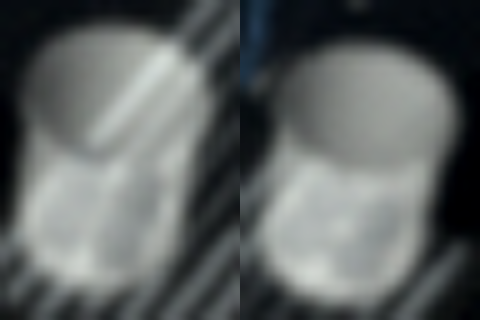

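The depth map settles which is which. The left beaker's pieces have flat tops at z≈22, so they are standing rods. The right beaker's tops are domed, 15–23, so they are balls. I'll locate the rims from the depth points.

Run:
```python
from h import *
t=load("top1")
def cloud(u0,u1,v0,v1,z0,z1):
    P=np.array([dep(t,u,v) for v in range(v0,v1) for u in range(u0,u1)]); return P[(P[:,2]>z0)&(P[:,2]<z1)]
def circ(P):
    A=np.c_[2*P[:,:2],np.ones(len(P))]; s=np.linalg.lstsq(A,(P[:,:2]**2).sum(1),rcond=None)[0]
    return s[:2],np.sqrt(s[2]+s[0]**2+s[1]**2)
for n,b in dict(rod=(292,322,212,242),ball=(338,368,212,244),dish=(270,318,114,160)).items():
    P=cloud(*b,*((62,75) if n!="dish" else (45,56))); 
    print(n,len(P),circ(P),P[:,2].mean(), "encl",cv2.minEnclosingCircle(P[:,:2].astype(np.float32)))
P=cloud(248,296,170,220,45,56); print("tin",len(P),cv2.minAreaRect(P[:,:2].astype(np.float32)),P[:,2].mean())
P=cloud(246,272,224,252,55,80); print("purple",circ(P),P[:,2].max())
P=cloud(298,318,98,118,55,75); print("vial",P.mean(0))
# mat
hsv=cv2.cvtColor(t["img"],cv2.COLOR_BGR2HSV)
m=(hsv[...,2]>85).astype(np.uint8); roi=np.zeros_like(m); roi[208:252,286:372]=1
cs,_=cv2.findContours(m*roi,cv2.RETR_EXTERNAL,cv2.CHAIN_APPROX_NONE)
pts=np.vstack([c[:,0] for c in cs if cv2.contourArea(c)>5]).astype(float)
w=np.array([onz(t,u,v,4)[:2] for u,v in pts],np.float32); print("mat",cv2.minAreaRect(w), w.min(0),w.max(0))
for p in [(290,221),(356,212),(293,248),(362,238)]: print(p,onz(t,*p,4)[:2])
# furnace extents
for v in (175,185,190,195,200,204): print(v,[tuple(dep(t,u,v).round(0)) for u in (332,345,360,380)])
```

```text
rod 85 (array([ 378.96615526, -201.14245378]), np.float64(24.807898912953004)) 66.6376196490935 encl ((378.9653625488281, -201.246826171875), 26.34811019897461)
ball 95 (array([ 380.163201  , -318.28715631]), np.float64(24.848360892675526)) 66.60670757081685 encl ((380.073974609375, -318.5287170410156), 26.474781036376953)
dish 242 (array([ 606.40296832, -167.5980797 ]), np.float64(46.94339056708481)) 49.83194430076556 encl ((606.6710205078125, -168.0160675048828), 49.65007019042969)
tin 249 ((460.94818115234375, -115.23808288574219), (93.20441436767578, 93.35363006591797), 85.44588470458984) 50.50200793632484
purple (array([353.83812747, -83.44454178]), np.float64(24.71004200064)) 66.02605811960007
vial [ 679.1566381  -206.09930574   60.58920208]
mat ((378.16009521484375, -259.0183410644531), (100.2226791381836, 204.56297302246094), 0.6238584518432617) [ 327.21844 -361.18567] [ 427.23947 -156.19781]
(290, 221) [ 393.69579255 -166.90742599]
(356, 212) [ 419.83169032 -337.88433125]
(293, 248) [ 324.5390368  -175.33724887]
(362, 238) [ 353.03810822 -353.32359949]
175 [(np.float64(510.0
[... 740 characters left out ...]
oat64(-272.0), np.float64(25.0)), (np.float64(454.0), np.float64(-280.0), np.float64(144.0)), (np.float64(447.0), np.float64(-287.0), np.float64(254.0)), (np.float64(439.0), np.float64(-296.0), np.float64(367.0))]
200 [(np.float64(450.0), np.float64(-276.0), np.float64(-1.0)), (np.float64(445.0), np.float64(-289.0), np.float64(101.0)), (np.float64(439.0), np.float64(-296.0), np.float64(219.0)), (np.float64(433.0), np.float64(-308.0), np.float64(323.0))]
204 [(np.float64(440.0), np.float64(-277.0), np.float64(-3.0)), (np.float64(437.0), np.float64(-297.0), np.float64(63.0)), (np.float64(432.0), np.float64(-305.0), np.float64(181.0)), (np.float64(432.0), np.float64(-348.0), np.float64(185.0))]
```

```bash
cat >> h.py <<'E'
import json,os
from scipy.spatial.transform import Rotation as Ro
def rpy(a): return Ro.from_euler("xyz",a)
def cmd():
    if os.path.exists("cmd.json"):
        c=json.load(open("cmd.json")); return np.array(c["p"]),Ro.from_quat(c["q"])
    return np.array([153.145,-631.716,231.313]),rpy([np.pi,0,0.2378])
def did(row):  # last row sent
    p,R=cmd(); p2=p+R.apply(np.array(row[:3])*10); R2=R*Ro.from_rotvec(row[3:6])
    json.dump(dict(p=list(p2),q=list(R2.as_quat())),open("cmd.json","w"))
    if os.path.exists("log.json"): L=json.load(open("log.json"))
    else: L=[]
    from cell import read_state
    s=read_state(); L.append([list(s["qpos"]),list(s["eef_pos"]),list(s["tool_rot"])]); json.dump(L,open("log.json","w"))
    m=rpy(s["tool_rot"])
    print("clk %.2f"%s["clock"],"cmd",p2.round(1),"meas",s["eef_pos"].round(1),"roterr deg %.2f"%np.degrees((R2.inv()*m).magnitude()),"q",s["qpos"].round(2),"F",s["force"].round(1),"w %.1f"%s["width"])
    z=m.apply([0,0,1]); y=m.apply([0,1,0]); print("  toolz",z.round(3),"tooly",y.round(3),"perr",(s["eef_pos"]-p2).round(1))
def tool(az,a,roll=0):
    """tool R: z tilted a deg from down towards azimuth az (deg); roll about own z. roll=0: tool x horizontal-forward-ish, jaws horizontal"""
    az,a=np.radians([az,a])
    base=Ro.from_euler("z",az)*rpy([np.pi,0,0])*Ro.from_rotvec([0,a,0])*Ro.from_rotvec([0,0,np.radians(roll)])
    return base
def rows(P,R,grip,n):
    p,R0=cmd(); d=R0.inv().apply(np.asarray(P,float)-p)/10; w=(R0.inv()*R).as_rotvec()
    print("d cm",d.round(2),"w",w.round(3),"| per row mm %.1f deg %.1f"%(np.linalg.norm(d)*10/n,np.degrees(np.linalg.norm(w))/n))
    for i in range(1,n+1): print([round(float(x)*i/n,2) for x in d]+[round(float(x)*i/n,3) for x in w]+[grip])
E
python3 - <<'E'
from h import *
rows([270,-540,250],tool(0,15),8.5,5)
E
```

```text
d cm [13.52 -6.16 -1.87] w [-0.031  0.261  0.236] | per row mm 29.9 deg 4.0
[2.7, -1.23, -0.37, -0.006, 0.052, 0.047, 8.5]
[5.41, -2.46, -0.75, -0.012, 0.104, 0.095, 8.5]
[8.11, -3.7, -1.12, -0.019, 0.156, 0.142, 8.5]
[10.81, -4.93, -1.49, -0.025, 0.208, 0.189, 8.5]
[13.52, -6.16, -1.87, -0.031, 0.261, 0.236, 8.5]
```

>>> carry_out --series '[[[2.7,-1.2,-0.4,0,0.05,0.05,8.5],[5.4,-2.5,-0.8,-0.01,0.1,0.1,8.5],[8.1,-3.7,-1.1,-0.02,0.16,0.14,8.5],[10.8,-4.9,-1.5,-0.02,0.21,0.19,8.5],[13.5,-6.2,-1.9,-0.03,0.26,0.24,8.5]]]'

```text
clock: 1.12
eef_pos: [270.5, -539.6, 250.7]
tool_rot: [-3.14, -0.264, -0.007]
force: [-0.3, -1.0, 0.5]
width: 84.9
```

Run:
```python
from h import *
did([13.5,-6.2,-1.9,-0.03,0.26,0.24])
rows([290,-470,250],tool(-5,40),8.5,5)
```

```text
clk 1.12 cmd [ 269.7 -539.7  250.3] meas [ 270.5 -539.6  250.7] roterr deg 0.24 q [ 1.24  0.5  -0.06  1.74 -0.3   0.82 -0.19] F [-0.3 -1.   0.5] w 84.9
  toolz [ 0.26  -0.001 -0.965] tooly [-0.007 -1.    -0.001] perr [0.8 0.1 0.4]
d cm [ 1.92 -6.97  0.56] w [-0.04   0.437  0.074] | per row mm 14.5 deg 5.1
[0.38, -1.39, 0.11, -0.008, 0.087, 0.015, 8.5]
[0.77, -2.79, 0.22, -0.016, 0.175, 0.03, 8.5]
[1.15, -4.18, 0.33, -0.024, 0.262, 0.045, 8.5]
[1.54, -5.58, 0.45, -0.032, 0.349, 0.059, 8.5]
[1.92, -6.97, 0.56, -0.04, 0.437, 0.074, 8.5]
```

>>> carry_out --series '[[[0.4,-1.4,0.1,-0.01,0.09,0.01,8.5],[0.8,-2.8,0.2,-0.02,0.18,0.03,8.5],[1.2,-4.2,0.3,-0.02,0.26,0.04,8.5],[1.5,-5.6,0.4,-0.03,0.35,0.06,8.5],[1.9,-7.0,0.6,-0.04,0.44,0.07,8.5]]]'

```text
clock: 1.53
eef_pos: [289.7, -469.9, 250.5]
tool_rot: [3.135, -0.704, -0.081]
force: [0.9, -0.1, -1.3]
width: 84.9
```

Run:
```python
from h import *
did([1.9,-7.0,0.6,-0.04,0.44,0.07])
```

```text
clk 1.53 cmd [ 289.9 -469.7  249.5] meas [ 289.7 -469.9  250.5] roterr deg 0.27 q [ 1.74  0.5  -0.52  2.1  -0.94  0.52  0.46] F [ 0.9 -0.1 -1.3] w 84.9
  toolz [ 0.644 -0.059 -0.762] tooly [-0.085 -0.996  0.005] perr [-0.1 -0.2  0.9]
```

```bash
cat > kin.py <<'E'
from h import *
from scipy.optimize import least_squares
import itertools
def chain(q,par,sg):
    o1,o7,zs,L1,L2,L3,e1,e2,e3,x0,y0=par
    R=Ro.from_euler("z",sg[0]*q[0]+o1); p=np.array([x0,y0,zs]); pts=[p]
    R=R*Ro.from_euler("y",q[1]); 
    R=R*Ro.from_euler("z",sg[1]*q[2]); p=p+R.apply([e1,0,L1]); pts.append(p)
    R=R*Ro.from_euler("y",q[3]); 
    R=R*Ro.from_euler("z",sg[2]*q[4]); p=p+R.apply([e2,0,L2]); pts.append(p)
    R=R*Ro.from_euler("y",q[5]); R=R*Ro.from_euler("z",sg[3]*q[6]+o7); p=p+R.apply([e3,0,L3]) if 0 else p+(R*Ro.from_euler("z",-(sg[3]*q[6]+o7))).apply([e3,0,L3]); pts.append(p)
    return R,np.array(pts)
def data():
    D=json.load(open("log.json")); D.append([[1.26720655,0.62934256,0.03842139,1.51836981,-0.02701542,0.99626659,-0.02001749],[153.01,-631.10,230.39],[-3.13972345,0,0.23778]])
    return D
if __name__=="__main__":
    D=data(); best=[]
    for sg in itertools.product([1,-1],repeat=4):
        for o7 in (0,np.pi/2,np.pi,-np.pi/2):
            o10=-1.333-sg[0]*1.267
            def f(x): 
                r=[]
                for q,p,e in D: R,_=chain(q,[x[0],x[1]]+[0]*9,sg); r.append((R.inv()*rpy(e)).as_rotvec())
                return np.ravel(r)
            s=least_squares(f,[o10,o7]); best.append((s.cost,sg,tuple(s.x)))
    best.sort(key=lambda b:b[0]); print(best[:4])
    sg=best[0][1]
    def g(x):
        r=[]
        for q,p,e in D: _,P=chain(q,list(best[0][2])+list(x)+[0,0],sg); r.append(P[-1]-p)
        return np.r_[np.ravel(r),0.02*(x[4:7])]
    s=least_squares(g,[330,420,400,300,0,0,0]); print(s.x.round(1),np.abs(s.fun).max())
    json.dump(dict(sg=sg,par=list(best[0][2])+list(s.x)+[0,0]),open("kin.json","w"))
E
python3 kin.py
```

```text
[(np.float64(2.734701871396315e-13), (-1, -1, -1, -1), (np.float64(-8.314613432531566e-08), np.float64(1.5707964142409594))), (np.float64(2.734701871753957e-13), (-1, -1, -1, -1), (np.float64(-8.31462958429879e-08), np.float64(1.5707964142408397))), (np.float64(2.734704414543613e-13), (-1, -1, -1, -1), (np.float64(-8.323079583871795e-08), np.float64(1.5707964145743925))), (np.float64(2.7352528847554367e-13), (-1, -1, -1, -1), (np.float64(-9.735924712435395e-08), np.float64(1.5707963999904995)))]
[421.2 357.3 393.6 121.3 175.7  49.4   9.6] 20.62025972900352
```

```bash
cat > kin2.py <<'E'
from kin import *
def frames(q):
    R=Ro.identity(); F=[R]
    for i,ax in enumerate("zyzyzyz"):
        s=-1 if i%2==0 else 1
        R=R*Ro.from_euler(ax,s*q[i]+(np.pi/2 if i==6 else 0)); F.append(R)
    return F
# offsets: base z; after q2: y ; along z after q3 (L1) + y ; x at elbow; after q5 z (L2), y; tool z after q6, y
def basis(q):
    F=frames(q); c=[]
    c.append([0,0,1.0])
    c.append(F[2].apply([0,0,1])); c.append(F[2].apply([0,1,0])); c.append(F[3].apply([1,0,0]))
    c.append(F[4].apply([0,0,1])); c.append(F[4].apply([0,1,0])); c.append(F[4].apply([1,0,0])) 
    c.append(F[6].apply([0,0,1])); c.append(F[6].apply([0,1,0])); c.append(F[5].apply([1,0,0]))
    return np.array(c).T
def fit(lam=0.05):
    D=data(); A=np.vstack([basis(q) for q,_,_ in D]); b=np.concatenate([p for _,p,_ in D])
    W=np.diag([0 if i in(0,1,4,7) else lam for i in range(10)])
    x=np.linalg.lstsq(np.vstack([A,W]),np.r_[b,np.zeros(10)],rcond=None)[0]
    return x,np.abs(A@x-b).max()
if __name__=="__main__":
    np.set_printoptions(suppress=True)
    for lam in (1,0.1,0.02): x,e=fit(lam); print(lam,x.round(1),e)
E
python3 kin2.py
```

```text
1 [316.1 570.9  -7.6   0.9 374.2  -8.4  -0.7 343.9  -6.9  -0.8] 5.670490366139006
0.1 [327.5 566.3 -10.3   3.  371.5 -11.1  -1.8 354.7  -6.9  -2.7] 0.1533005629901254
0.02 [329.1 564.3 -11.3   3.4 372.2 -10.7  -2.  354.3  -6.2  -2.8] 0.01097328318445534
```

```bash
cat > ik.py <<'E'
from kin2 import *
X,_=fit(0.1)
LO=np.array([-3.06,-.37,-1.25,.18,-1.1,.23,-2.94]); HI=np.array([3.06,2.12,1.32,2.47,4.24,1.98,2.94])
def fk(q): return basis(q)@X, frames(q)[7]
def res(q,P,R):
    p,r=fk(q); return np.r_[(p-P)/100,(r.inv()*R).as_rotvec()]
def ik(P,R,seeds=60,rng=np.random.default_rng(0),q0=None):
    out=[]
    for k in range(seeds):
        s=rng.uniform(LO,HI) if q0 is None or k else q0
        o=least_squares(res,np.clip(s,LO+.01,HI-.01),args=(P,R),bounds=(LO+.03,HI-.03),max_nfev=60)
        if o.cost<1e-5: out.append(o.x)
    return np.array(out)
def pts(q):
    F=frames(q); e=np.array([0,0,X[0]])+F[2].apply([0,X[2],X[1]]); w=e+F[4].apply([X[6],X[5],X[4]]); return e,w
def tcp(G,R,off=0): # G beaker axis point; grasp point = G - off*t
    return np.asarray(G,float)+R.apply([0,0,19-off])
E
cat > t1.py <<'E'
from ik import *
np.set_printoptions(suppress=True,linewidth=160)
for name,G,az,a in [("ball",(380,-318,42),15,60),("ball",(380,-318,42),15,50),("ball",(380,-318,42),15,40),("rod",(379,-201,42),30,60),("rod",(379,-201,42),30,45)]:
  for roll in (0,180):
    R=tool(az,a,roll); S=ik(tcp(G,R),R,25)
    print(name,az,a,roll,len(S))
    if len(S): 
        for s in S[np.argsort(S[:,4])][::max(1,len(S)//4)]: e,w=pts(s); print("   ",s.round(2),"elbow",e.round(0),"wr",w.round(0))
E
time python3 t1.py
```

```text
Traceback (most recent call last):
  File "t1.py", line 5, in <module>
    R=tool(az,a,roll); S=ik(tcp(G,R),R,25)
                         ~~^^^^^^^^^^^^^^^
  File "ik.py", line 11, in ik
    o=least_squares(res,np.clip(s,LO+.01,HI-.01),args=(P,R),bounds=(LO+.03,HI-.03),max_nfev=60)
ValueError: Initial guess is outside of provided bounds

real	0m1.566s
user	0m1.674s
sys	0m0.173s
```

```bash
sed -i 's/LO+.01,HI-.01/LO+.04,HI-.04/' ik.py; time python3 t1.py
```

```text
ball 15 60 0 9
    [ 2.    1.62 -1.22  2.31  2.09  0.31 -1.85] elbow [-244. -510.  300.] wr [  94. -387.  207.]
    [ 1.98  1.59 -1.18  2.3   2.2   0.26 -1.96] elbow [-237. -514.  319.] wr [  93. -387.  206.]
    [ 1.81  1.33 -0.82  2.28  4.19  0.28  2.29] elbow [-140. -532.  462.] wr [  98. -399.  209.]
    [ 1.8   1.33 -0.81  2.28  4.21  0.29  2.27] elbow [-136. -532.  465.] wr [  98. -399.  209.]
    [ 1.8   1.32 -0.81  2.28  4.21  0.29  2.27] elbow [-135. -532.  466.] wr [  98. -399.  209.]
ball 15 60 180 15
    [ 2.    1.62 -1.22  2.31  2.09  0.31  1.3 ] elbow [-244. -510.  300.] wr [  94. -387.  207.]
    [ 1.99  1.6  -1.19  2.31  2.15  0.28  1.23] elbow [-240. -513.  312.] wr [  93. -387.  206.]
    [ 1.98  1.59 -1.18  2.3   2.2   0.26  1.19] elbow [-237. -514.  319.] wr [  93. -387.  206.]
    [ 1.98  1.58 -1.18  2.3   2.2   0.26  1.18] elbow [-237. -514.  320.] wr [  93. -387.  206.]
    [ 1.81  1.33 -0.82  2.28  4.17  0.27 -0.84] elbow [-140. -532.  461.] wr [  98. -399.  209.]
ball 15 50 0 13
    [ 1.89  1.45 -1.19  2.33  2.16  0.38 -2.08] elbow [-184. -532.  394.] wr [ 12
[... 3350 characters left out ...]
   2.44  3.38  0.26 -0.15] elbow [  12. -521.  548.] wr [ 169. -323.  276.]
    [ 1.4   1.08 -0.58  2.43  3.99  0.38 -0.77] elbow [  76. -493.  596.] wr [ 174. -325.  279.]
    [ 1.31  1.04 -0.45  2.43  4.16  0.48 -0.94] elbow [ 116. -474.  615.] wr [ 175. -325.  279.]
    [ 1.28  1.03 -0.4   2.43  4.2   0.52 -0.98] elbow [ 129. -468.  620.] wr [ 175. -325.  279.]
    [ 1.27  1.03 -0.39  2.44  4.21  0.53 -0.99] elbow [ 133. -466.  621.] wr [ 175. -325.  279.]
    [ 1.27  1.03 -0.39  2.44  4.21  0.53 -0.99] elbow [ 133. -466.  621.] wr [ 175. -325.  279.]
    [ 1.27  1.03 -0.39  2.44  4.21  0.53 -0.99] elbow [ 134. -465.  621.] wr [ 175. -325.  279.]
real	1m10.805s
user	1m11.058s
sys	0m0.097s
```

```bash
cat > fk.py <<'E'
import numpy as np
from ik import X,LO,HI
from h import tool,Ro,cmd,json
def rz(a): c,s=np.cos(a),np.sin(a); return np.array([[c,-s,0],[s,c,0],[0,0,1.]])
def ry(a): c,s=np.cos(a),np.sin(a); return np.array([[c,0,s],[0,1,0],[-s,0,c]])
def full(q):
    R1=rz(-q[0]); R2=R1@ry(q[1]); R3=R2@rz(-q[2]); R4=R3@ry(q[3]); R5=R4@rz(-q[4]); R6=R5@ry(q[5]); R7=R6@rz(-q[6]+np.pi/2)
    s=np.array([0,0,X[0]]); e=s+R2@[0,X[2],X[1]]+R3@[X[3],0,0]; w=e+R4@[X[6],X[5],X[4]]+R5@[X[9],0,0]; p=w+R6@[0,X[8],X[7]]
    ax=[-np.array([0,0,1.]),R1[:,1],-R2[:,2],R3[:,1],-R4[:,2],R5[:,1],-R6[:,2]]
    # anchor for each
    an=[s,s,s,e,e,w,w]
    J=np.array([np.r_[np.cross(a,p-o),a] for a,o in zip(ax,an)]).T
    return p,R7,J,e,w
def err(q,P,R):
    p,r,J,e,w=full(q); return np.r_[P-p, Ro.from_matrix(R@r.T).as_rotvec()],J
def solve(q,P,R,it=80,null=None,step=0.15):
    q=q.copy(); S=np.diag([1/100]*3+[1]*3)
    for _ in range(it):
        d,J=err(q,P,R); d=S@d; J=S@J
        if np.linalg.norm(d)<2e-4: return q,True
        act=np.ones(7,bool)
        for _ in range(4):
            Ja=J[:,act]; dq=np.zeros(7); dq[act]=Ja.T@np.linalg.solve(Ja@Ja.T+1e-4*np.eye(6),d)
            if null is not None:
                N=np.eye(act.sum())-np.linalg.pinv(Ja,rcond=1e-2)@Ja; dq[act]+=N@(null(q)[act])
            n=np.abs(dq).max(); 
            if n>step: dq*=step/n
            bad=act&(((q+dq)<LO)|((q+dq)>HI))
            if not bad.any(): break
            act&=~bad
        q=np.clip(q+dq,LO,HI)
    d,_=err(q,P,R); return q,np.linalg.norm(S@d)<2e-3
rng=np.random.default_rng(1)
def multi(P,R,n=60,seedq=None):
    out=[]
    for _ in range(n):
        q,ok=solve(rng.uniform(LO,HI),P,R,it=60,step=0.4)
        if ok: out.append(q)
    return np.array(out)
def tcp(G,R,off=0): return np.asarray(G,float)+R.as_matrix()@[0,0,19-off]
E
cat > t2.py <<'E'
from fk import *
np.set_printoptions(suppress=True,linewidth=160)
import sys,time
D=json.load(open("log.json")); q=np.array(D[-1][0]); print(full(q)[0],D[-1][1])
t0=time.time()
for name,G in [("tin",(470,-115,115)),("dish",(615,-168,115))]:
  for az in (0,20,40,60):
    for b in (60,75,90):
      R=tool(az,b,0); P=tcp(G,R); S=multi(P,R.as_matrix(),40)
      if len(S)==0: continue
      lo=S[S[:,4]<1.2]; hi=S[S[:,4]>=1.2]
      print(name,az,b,"n",len(S),"q5lo",len(lo),"q5hi",len(hi), "q5 set",np.unique(S[:,4].round(1)))
print(time.time()-t0)
E
python3 t2.py
```

```text
[ 289.74216381 -469.9054002   250.43193914] [289.7424984810595, -469.9154473521448, 250.460467677825]
tin 40 60 n 6 q5lo 0 q5hi 6 q5 set [4.1 4.2]
tin 40 90 n 11 q5lo 11 q5hi 0 q5 set [-1.1 -1.  -0.9]
tin 60 60 n 19 q5lo 19 q5hi 0 q5 set [-1.1 -1.  -0.9 -0.8 -0.7 -0.3  0.2  0.3]
tin 60 75 n 15 q5lo 15 q5hi 0 q5 set [-1.1 -0.9 -0.8 -0.6 -0.5 -0.2  0.   0.2]
tin 60 90 n 10 q5lo 10 q5hi 0 q5 set [-1.1 -1.  -0.8 -0.7 -0.6 -0.4 -0.2]
dish 0 60 n 7 q5lo 0 q5hi 7 q5 set [2.9 3.  3.1]
dish 0 75 n 1 q5lo 0 q5hi 1 q5 set [3.4]
dish 0 90 n 9 q5lo 0 q5hi 9 q5 set [3.8 3.9]
dish 20 60 n 13 q5lo 0 q5hi 13 q5 set [3.1 3.2 3.4 3.5 3.6 3.8 4.1]
dish 20 75 n 11 q5lo 0 q5hi 11 q5 set [3.5 4.  4.1]
dish 20 90 n 8 q5lo 0 q5hi 8 q5 set [4.  4.1 4.2]
dish 40 75 n 14 q5lo 14 q5hi 0 q5 set [-1.1 -1.  -0.9]
dish 40 90 n 13 q5lo 13 q5hi 0 q5 set [-1.1 -1.  -0.9 -0.8 -0.7 -0.6 -0.5]
dish 60 60 n 19 q5lo 19 q5hi 0 q5 set [-1.  -0.9 -0.8 -0.7 -0.6 -0.1  0.1  0.2]
dish 60 75 n 12 q5lo 12 q5hi 0 q5 set [-1.  -0.8 -0.7 -0.6 -0.4 -0.2]
dish 60 90 n 11 q5lo 11 q5hi 0 q5 set [-1.1 -1.  -0.9 -0.8 -0.6 -0.4 -0.2]
53.415751934051514
```

```bash
cat > t3.py <<'E'
import fk
from fk import *
import sys
np.set_printoptions(suppress=True,linewidth=160)
def scan(G,azs,as_,n=14):
    print("    a:",as_)
    for az in azs:
        row=[]
        for a in as_:
            R=tool(az,a,0); S=[]
            for roll in (0,180):
                R=tool(az,a,roll); S+=list(multi(tcp(G,R),R.as_matrix(),n))
            row.append("%2d[%.1f,%.1f]"%(len(S),min([s[4] for s in S],default=9),max([s[4] for s in S],default=9)))
        print(az,row,flush=True)
br=sys.argv[1]
if br=="lo": fk.HI[4]=1.3
else: fk.LO[4]=1.3
which=sys.argv[2]
if which=="ball": scan((380,-318,45),(-90,-45,-15,0,15,30,60,90),(20,40,60,80))
if which=="rod": scan((379,-201,45),(-60,0,30,60,90),(20,40,60,80))
if which=="dish": scan((610,-168,130),(-60,-30,0,15,30),(0,20,40,60))
if which=="tin": scan((465,-115,130),(-60,-30,0,30,60,90),(0,20,40,60))
E
for w in ball rod dish tin; do (timeout 500 python3 t3.py lo $w > o_lo_$w.txt &) ; done; sleep 1; wait; nproc; sleep 100; tail -n 20 o_lo_*.txt
```

```text
4
==> o_lo_ball.txt <==
    a: (20, 40, 60, 80)
-90 [' 0[9.0,9.0]', ' 0[9.0,9.0]', ' 0[9.0,9.0]', ' 0[9.0,9.0]']
-45 [' 0[9.0,9.0]', ' 0[9.0,9.0]', ' 0[9.0,9.0]', ' 0[9.0,9.0]']
-15 [' 0[9.0,9.0]', ' 0[9.0,9.0]', ' 0[9.0,9.0]', ' 0[9.0,9.0]']
0 [' 0[9.0,9.0]', ' 0[9.0,9.0]', ' 0[9.0,9.0]', ' 0[9.0,9.0]']
15 [' 0[9.0,9.0]', ' 0[9.0,9.0]', ' 0[9.0,9.0]', ' 8[-1.1,-1.1]']
30 ['19[-1.1,1.3]', '19[-1.1,1.3]', '18[-1.1,0.9]', '13[-1.0,0.4]']
60 ['20[-1.1,1.0]', '20[-1.1,0.7]', '14[-1.1,0.3]', '17[-1.1,0.2]']
90 ['17[-1.1,0.9]', '14[-1.0,0.6]', '14[-1.0,0.2]', '11[-0.8,0.2]']

==> o_lo_dish.txt <==
    a: (0, 20, 40, 60)
-60 ['19[-1.0,0.6]', '20[-1.1,1.3]', ' 0[9.0,9.0]', ' 0[9.0,9.0]']
-30 ['19[-0.9,1.0]', '16[-1.1,1.1]', ' 0[9.0,9.0]', ' 0[9.0,9.0]']
0 ['17[-0.8,0.9]', '15[-1.1,1.3]', ' 0[9.0,9.0]', ' 0[9.0,9.0]']
15 ['19[-1.1,0.9]', '15[-1.0,1.1]', ' 0[9.0,9.0]', ' 0[9.0,9.0]']
30 ['16[-0.7,1.1]', '20[-1.1,1.2]', ' 0[9.0,9.0]', ' 0[9.0,9.0]']

==> o_lo_rod.txt <==
    a: (20, 40, 60, 80)
-60 [' 0[9.0,9.0]', ' 0[9.0,9.0]', ' 0[9.0,9.0]', ' 0[9.0,9.0]']
0 [' 0[9.0,9.0]', ' 0[9.0,9.0]', ' 0[9.0,9.0]', ' 0[9.0,9.0]']
30 [' 0[9.0,9.0]', ' 0[9.0,9.0]', ' 0[9.0,9.0]', '16[-1.1,0.9]']
60 ['21[-1.1,1.2]', '22[-1.1,0.9]', '20[-1.1,0.3]', '15[-1.1,0.2]']
90 ['21[-1.1,1.0]', '16[-1.0,0.7]', '16[-1.1,0.4]', '14[-0.9,0.3]']

==> o_lo_tin.txt <==
    a: (0, 20, 40, 60)
-60 ['24[-1.1,1.1]', ' 6[1.3,1.3]', ' 0[9.0,9.0]', ' 0[9.0,9.0]']
-30 ['19[-1.0,1.1]', ' 0[9.0,9.0]', ' 0[9.0,9.0]', ' 0[9.0,9.0]']
0 ['16[-0.9,0.8]', ' 0[9.0,9.0]', ' 0[9.0,9.0]', ' 0[9.0,9.0]']
30 ['25[-1.1,1.0]', ' 0[9.0,9.0]', ' 0[9.0,9.0]', ' 0[9.0,9.0]']
60 ['17[-1.1,1.1]', '21[-1.1,1.0]', '22[-1.1,0.8]', '13[-1.1,0.4]']
90 ['24[-1.0,1.1]', '23[-1.0,0.8]', '18[-1.1,0.4]', '16[-1.1,0.1]']
```

```bash
cat > t4.py <<'E'
from fk import *
from h import load,dep
np.set_printoptions(suppress=True,linewidth=170)
t=load("top1")
P=np.array([dep(t,u,v) for v in range(0,384,2) for u in range(0,512,2)]); m=(P[:,0]>640)&(P[:,1]<0)&(P[:,1]>-0.35e3)&(P[:,2]>80)
Q=P[m]; print("obst behind:",len(Q),Q[:,0].min() if len(Q) else None)
for x in range(640,1100,40):
    k=(Q[:,0]>x)&(Q[:,0]<x+40); 
    if k.any(): print(x,"zmax",Q[k,2].max().round(0),"zmin",Q[k,2].min().round(0))
D=json.load(open("log.json")); q=np.array(D[-1][0])
W=[((300,-440,200),25,60),((335,-370,160),27,80),((372,-322,120),27,80),((372,-322,50),27,80),((372,-322,160),27,80),((372,-240,230),15,70),((400,-170,230),0,50),((500,-165,230),-10,20),((586,-168,180),-12,-10),((586,-168,110),-12,-25),((586,-168,95),-12,-45)]
prev=None
for G,az,a in W:
    R=tool(az,a,0); P=tcp(G,R,8 if G[2]<200 and G[0]<375 else 0)
    p0,r0=full(q)[:2]; n=8; Rm=Ro.from_matrix(r0); dw=(Rm.inv()*R).as_rotvec()
    for i in range(1,n+1): q,ok=solve(q,p0+(P-p0)*i/n,(Rm*Ro.from_rotvec(dw*i/n)).as_matrix(),it=40)
    _,_,_,e,w=full(q); print(G,az,a,ok,q.round(2),"el",e.round(0),"wr",w.round(0))
E
python3 t4.py
```

```text
obst behind: 4258 640.0355475884794
640 zmax 678.0 zmin 84.0
680 zmax 578.0 zmin 85.0
720 zmax 522.0 zmin 88.0
(300, -440, 200) 25 60 True [ 1.84  0.91 -0.63  1.9  -0.73  0.87  0.81] el [-125. -429.  675.] wr [  41. -566.  372.]
(335, -370, 160) 27 80 True [ 1.92  1.23 -0.75  1.98 -0.81  0.85  1.08] el [-190. -499.  516.] wr [  37. -529.  223.]
(372, -322, 120) 27 80 True [ 1.88  1.34 -0.8   2.07 -0.9   0.66  1.22] el [-176. -523.  454.] wr [  74. -481.  182.]
(372, -322, 50) 27 80 True [ 1.87  1.47 -0.74  2.   -0.85  0.65  1.28] el [-172. -536.  385.] wr [  74. -481.  112.]
(372, -322, 160) 27 80 True [ 1.89  1.27 -0.83  2.1  -0.92  0.68  1.18] el [-177. -511.  495.] wr [  74. -481.  222.]
(372, -240, 230) 15 70 False [ 1.92  1.06 -1.16  2.37 -1.07  0.23  0.96] el [-178. -461.  604.] wr [ 102. -381.  373.]
(400, -170, 230) 0 50 False [ 1.75  0.81 -1.16  2.4  -1.07  0.23  0.51] el [ -81. -403.  717.] wr [ 165. -328.  448.]
(500, -165, 230) -10 20 True [ 0.02  0.39  0.37  2.19 -0.7   0.3  -0.76] el [217. -16. 850.] wr [ 392. -141.  547.]
(586, -168, 180) -12 -10 True [-0.08  0.8   0.58  1.54 -0.42  1.11 -1.16] el [409.  21. 719.] wr [ 647. -174.  510.]
(586, -168, 110) -12 -25 True [-0.02  1.02  0.54  1.32 -0.39  1.36 -1.22] el [485.  -2. 620.] wr [ 728. -192.  413.]
(586, -168, 95) -12 -45 True [ 0.06  1.25  0.5   0.93 -0.33  1.82 -1.3 ] el [537. -42. 502.] wr [ 821. -211.  331.]
```

Run:
```python
from h import *
t=load("top1"); s=load("side1")
for n,d in (("top",t),("side",s)):
    P=np.array([dep(d,u,v) for v in range(0,384,2) for u in range(0,512,2) if d["z_map"][v,u]>0]); 
    for y0 in (-260,-200,-140,-80):
        Q=P[(P[:,0]>420)&(P[:,1]<y0+60)&(P[:,1]>y0)&(P[:,2]>75)]
        print(n,y0,[(x,len(k),k[:,2].min().round(0),k[:,2].max().round(0)) for x in range(420,1000,40) for k in [Q[(Q[:,0]>=x)&(Q[:,0]<x+40)]] if len(k)])
for v in (5,20,35,45,52,60,80,100): print(v,dep(t,290,v).round(0), dep(t,240,v).round(0))
```

```text
top -260 [(620, 643, np.float64(473.0), np.float64(660.0))]
top -200 [(620, 416, np.float64(478.0), np.float64(658.0)), (660, 200, np.float64(533.0), np.float64(626.0)), (700, 63, np.float64(489.0), np.float64(562.0))]
top -140 [(620, 304, np.float64(475.0), np.float64(576.0)), (660, 105, np.float64(570.0), np.float64(572.0)), (700, 152, np.float64(489.0), np.float64(492.0))]
top -80 [(620, 300, np.float64(472.0), np.float64(575.0)), (660, 109, np.float64(570.0), np.float64(573.0)), (700, 144, np.float64(489.0), np.float64(492.0))]
side -260 [(620, 44, np.float64(477.0), np.float64(510.0)), (940, 48, np.float64(75.0), np.float64(112.0)), (980, 104, np.float64(98.0), np.float64(208.0))]
side -200 [(620, 99, np.float64(477.0), np.float64(534.0)), (940, 51, np.float64(75.0), np.float64(113.0)), (980, 112, np.float64(97.0), np.float64(206.0))]
side -140 [(620, 162, np.float64(477.0), np.float64(559.0)), (780, 12, np.float64(493.0), np.float64(502.0)), (940, 53, np.float64(77.0), np.float64(112.0)), (980, 115, np.float64(97.0), np.float64(206.0))]
side -80 [(620, 244, np.float64(476.0), np.float64(578.0)), (660, 6, np.float64(574.0), np.float64(575.0)), (780, 67, np.float64(493.0), np.float64(525.0)), (860, 2, np.float64(494.0), np.float64(496.0)), (940, 70, np.float64(76.0), np.float64(207.0)), (980, 98, np.float64(98.0), np.float64(205.0))]
5 [ 730. -119.  490.] [729. -40. 490.]
20 [ 668. -112.  571.] [666. -42. 572.]
35 [ 655. -114.  551.] [656. -42. 547.]
45 [ 656. -118.  514.] [655. -41. 511.]
52 [ 655. -120.  486.] [655. -41. 482.]
60 [ 822. -163.   -0.] [820. -30.  -2.]
80 [ 768. -164.   -1.] [765. -31.  -0.]
100 [ 714. -164.   -1.] [711. -32.  -1.]
```

```bash
cat > t5.py <<'E'
from fk import *
np.set_printoptions(suppress=True,linewidth=170)
D=json.load(open("log.json"))
q=np.array([1.26720655,0.62934256,0.03842139,1.51836981,-0.02701542,0.99626659,-0.02001749])
def follow(q,P,R,n=20,null=None):
    p0,r0=full(q)[:2]; Rm=Ro.from_matrix(r0); dw=(Rm.inv()*R).as_rotvec()
    for i in range(1,n+1): q,ok=solve(q,p0+(P-p0)*i/n,(Rm*Ro.from_rotvec(dw*i/n)).as_matrix(),it=30,null=null)
    return q,ok
if __name__=="__main__":
  mid=(LO+HI)/2
  q00=q.copy()
  for nm,null in [("none",None),("mid",lambda q:0.05*(mid-q)),("home",lambda q:0.05*(q00-q))]:
    q=q00.copy()
    for k in range(2):
        p0,r0=full(q)[:2]
        q,ok=follow(q,np.array(D[k][1]),Ro.from_euler("xyz",D[k][2]),null=null); print(nm,ok,q.round(2),"actual",np.round(D[k][0],2))
E
python3 t5.py
```

```text
none True [ 1.23  0.5  -0.05  1.74 -0.3   0.82 -0.19] actual [ 1.24  0.5  -0.06  1.74 -0.3   0.82 -0.19]
none True [ 1.71  0.49 -0.48  2.1  -0.96  0.54  0.48] actual [ 1.74  0.5  -0.52  2.1  -0.94  0.52  0.46]
mid True [ 1.31  0.51 -0.17  1.74 -0.22  0.81 -0.27] actual [ 1.24  0.5  -0.06  1.74 -0.3   0.82 -0.19]
mid True [ 2.11  0.72 -1.18  2.11  0.14  0.32 -0.61] actual [ 1.74  0.5  -0.52  2.1  -0.94  0.52  0.46]
home True [ 1.23  0.5  -0.04  1.74 -0.31  0.82 -0.19] actual [ 1.24  0.5  -0.06  1.74 -0.3   0.82 -0.19]
home True [ 1.64  0.48 -0.37  2.1  -1.02  0.58  0.54] actual [ 1.74  0.5  -0.52  2.1  -0.94  0.52  0.46]
```

```bash
cat > t6.py <<'E'
from t5 import *
D=json.load(open("log.json")); q0=np.array(D[-1][0])
fk_lo=LO.copy()
R=tool(15,55,180)
G=(345,-345,170)
P=tcp(G,R)
import fk
fk.LO[4]=1.3
S=multi(P,R.as_matrix(),60); fk.LO[4]=-1.1
S=S[np.argsort(S[:,4])]; print(S[::max(1,len(S)//10)].round(2))
for qt in S[::max(1,len(S)//6)]:
    q=q0.copy(); N=40; ok_all=True; mid=[]
    for i in range(1,N+1):
        s=i/N; qi=q0+(qt-q0)*s; qi[5]=min(qi[5],q0[5]+(0.27-q0[5])*min(1,s*4)) if s<0.9 else qi[5]
        p,r=full(qi)[:2]; q,ok=solve(q,p,r,it=30); ok_all&=ok
        if i%10==0: mid.append((q.round(2),qi.round(2)))
    print("target q5 %.2f"%qt[4],ok_all,"end",q.round(2),"want",qt.round(2));
E
python3 t6.py
```

```text
Traceback (most recent call last):
  File "t6.py", line 10, in <module>
    S=S[np.argsort(S[:,4])]; print(S[::max(1,len(S)//10)].round(2))
                   ~^^^^^
IndexError: too many indices for array: array is 1-dimensional, but 2 were indexed
```

```bash
cat > t7.py <<'E'
from t5 import *
LO[4]=1.3
import sys
for G in [(372,-320,45),(372,-320,120),(372,-320,200),(345,-345,170),(330,-380,200)]:
    for az in (0,15,30):
        o=[]
        for a in (20,35,50,60):
            R=tool(az,a,180); S=multi(tcp(G,R),R.as_matrix(),24); o.append("%d:%d[%.1f,%.1f]"%(a,len(S),min([s[4] for s in S],default=9),max([s[4] for s in S],default=9)))
        print(G,az,o,flush=True)
E
python3 t7.py
```

```text
(372, -320, 45) 0 ['20:16[1.8,2.2]', '35:11[2.3,3.6]', '50:0[9.0,9.0]', '60:0[9.0,9.0]']
(372, -320, 45) 15 ['20:8[1.6,1.8]', '35:10[2.0,4.2]', '50:11[2.2,4.2]', '60:4[2.2,4.2]']
(372, -320, 45) 30 ['20:7[1.3,1.4]', '35:2[1.3,1.3]', '50:0[9.0,9.0]', '60:0[9.0,9.0]']
(372, -320, 120) 0 ['20:7[1.5,1.5]', '35:12[2.2,4.0]', '50:0[9.0,9.0]', '60:0[9.0,9.0]']
(372, -320, 120) 15 ['20:2[1.3,1.3]', '35:6[1.6,1.7]', '50:1[1.9,1.9]', '60:0[9.0,9.0]']
(372, -320, 120) 30 ['20:0[9.0,9.0]', '35:0[9.0,9.0]', '50:0[9.0,9.0]', '60:0[9.0,9.0]']
(372, -320, 200) 0 ['20:0[9.0,9.0]', '35:7[1.8,1.8]', '50:0[9.0,9.0]', '60:0[9.0,9.0]']
(372, -320, 200) 15 ['20:0[9.0,9.0]', '35:0[9.0,9.0]', '50:0[9.0,9.0]', '60:0[9.0,9.0]']
(372, -320, 200) 30 ['20:0[9.0,9.0]', '35:0[9.0,9.0]', '50:0[9.0,9.0]', '60:0[9.0,9.0]']
(345, -345, 170) 0 ['20:0[9.0,9.0]', '35:6[1.8,1.9]', '50:4[3.1,4.0]', '60:0[9.0,9.0]']
(345, -345, 170) 15 ['20:0[9.0,9.0]', '35:0[9.0,9.0]', '50:0[9.0,9.0]', '60:0[9.0,9.0]']
(345, -345, 170) 30 ['20:0[9.0,9.0]', '35:0[9.0,9.0]', '50:0[9.0,9.0]', '60:0[9.0,9.0]']
(330, -380, 200) 0 ['20:0[9.0,9.0]', '35:0[9.0,9.0]', '50:0[9.0,9.0]', '60:8[4.0,4.2]']
(330, -380, 200) 15 ['20:0[9.0,9.0]', '35:0[9.0,9.0]', '50:0[9.0,9.0]', '60:0[9.0,9.0]']
(330, -380, 200) 30 ['20:0[9.0,9.0]', '35:0[9.0,9.0]', '50:0[9.0,9.0]', '60:0[9.0,9.0]']
```

```bash
cat > t8.py <<'E'
from t5 import *
import sys
HI[4]=1.3; HI[6]=2.9; LO[6]=-2.9
if sys.argv[1]=="dish":
  for G in [(600,-168,95)]:
    for az in (-90,-60,-30,0,30,60,90):
        for b in (25,30,35):
            S=[]
            for roll in (0,90,180,270):
                R=tool(az,b,roll); S+=list(multi(tcp(G,R),R.as_matrix(),8))
            if S:
                S=np.array(S); k=np.argmax(S[:,5]); print(az,b,len(S),"q5 %.1f..%.1f q6max %.2f"%(S[:,4].min(),S[:,4].max(),S[:,5].max()),"best",S[k].round(2),"el",full(S[k])[3].round(0),"wr",full(S[k])[4].round(0),flush=True)
            else: print(az,b,0,flush=True)
else:
  for G in [(380,-318,54),(379,-201,54)]:
    for az in (10,15,20,25,30,40):
        for a in (80,88):
            S=[]
            for roll in (0,180):
                R=tool(az,a,roll); S+=list(multi(tcp(G,R,6),R.as_matrix(),15))
            if S:
                S=np.array(S); k=np.argmax(np.minimum(np.abs(S-LO),np.abs(S-HI)).min(1)); print(G,az,a,len(S),"q5 %.1f..%.1f q6max %.2f"%(S[:,4].min(),S[:,4].max(),S[:,5].max()),"best",S[k].round(2),"el",full(S[k])[3].round(0),"wr",full(S[k])[4].round(0),flush=True)
            else: print(G,az,a,0,flush=True)
E
python3 t8.py dish > d1.txt & python3 t8.py grip > d2.txt & wait; cat d1.txt d2.txt
```

```text
-90 25 24 q5 -1.0..1.2 q6max 1.12 best [ 0.43  0.92 -0.74  1.81  1.22  1.12  2.15] el [ 408. -198.  667.] wr [594. -23. 398.]
-90 30 23 q5 -0.8..1.3 q6max 1.21 best [ 0.4   0.95 -0.76  1.82  1.28  1.21 -1.07] el [ 423. -188.  653.] wr [594.   3. 384.]
-90 35 21 q5 -0.9..1.3 q6max 1.20 best [ 0.29  0.94 -0.63  1.82  1.28  1.2  -1.11] el [ 436. -141.  660.] wr [594.  27. 368.]
-60 25 19 q5 -1.1..1.3 q6max 0.44 best [ 0.1   0.75 -0.09  2.02  1.3   0.44  0.92] el [383. -50. 741.] wr [523. -43. 397.]
-60 30 0
-60 35 0
-30 25 0
-30 30 0
-30 35 0
0 25 0
0 30 0
0 35 0
30 25 23 q5 -1.1..1.2 q6max 0.42 best [ 0.99  0.96 -0.97  2.    1.25  0.42 -0.22] el [ 250. -394.  649.] wr [ 473. -234.  399.]
30 30 0
30 35 0
60 25 22 q5 -1.1..0.9 q6max 0.91 best [ 0.19  0.86  0.45  1.79 -1.09  0.91 -2.3 ] el [421. -93. 695.] wr [ 536. -290.  401.]
60 30 26 q5 -1.1..0.8 q6max 0.88 best [ 0.32  0.85  0.3   1.79 -1.08  0.88  2.44] el [ 403. -146.  698.] wr [ 523. -313.  388.]
60 35 24 q5 -1.1..0.8 q6max 0.86 best [ 0.46  0.86  0.14  1.79 -1.06  0.86  2.47] el [ 383. -199.  694.] wr [ 510. -334.  372.]
90 25 25
[... 2164 characters left out ...]
88 11 q5 -1.1..1.0 q6max 0.41 best [ 1.99  1.77 -0.88  2.24 -0.98  0.34  1.6 ] el [-233. -504.  214.] wr [  72. -352.   66.]
(379, -201, 54) 30 80 12 q5 -1.1..1.0 q6max 0.36 best [ 1.89  1.61 -0.87  2.25 -1.    0.32 -1.62] el [-187. -534.  303.] wr [  91. -375.  114.]
(379, -201, 54) 30 88 15 q5 -1.1..0.5 q6max 0.65 best [ 1.92  1.7  -0.83  2.18 -0.85  0.46  1.46] el [-198. -525.  254.] wr [  87. -378.   67.]
(379, -201, 54) 40 80 12 q5 -1.1..0.4 q6max 0.85 best [ 1.76  1.5  -0.77  2.12 -0.76  0.56  1.28] el [-115. -553.  367.] wr [ 126. -422.  115.]
(379, -201, 54) 40 88 13 q5 -1.1..0.3 q6max 1.07 best [ 1.76  1.58 -0.73  2.06 -0.75  0.71  1.32] el [-117. -554.  322.] wr [ 122. -426.   68.]
```

```bash
cat > t9.py <<'E'
from t5 import *
import sys
def M(R,a): # mouth dir for grip tilt a (deg): tool-frame vec
    a=np.radians(a); return R.apply([np.sin(a),0,-np.cos(a)])
def run(q,W,a,off=6,v=True):
    for name,G,az,b,roll in W:
        R=tool(az,b,roll); P=tcp(G,R,off); q1,ok=follow(q,P,R,n=16)
        e,w=full(q1)[3:]; m=M(R,a)
        if v: print("%-8s"%name,G,(az,b,roll),"OK " if ok else "BAD",q1.round(2),"el",e.round(0),"wr",w.round(0),"mouth el %.0f az %.0f"%(np.degrees(np.arcsin(m[2])),np.degrees(np.arctan2(m[1],m[0]))),"dq %.2f"%np.abs(q1-q).max(),flush=True)
        q=q1
    return q
if __name__=="__main__":
    D=json.load(open("log.json")); q=np.array(D[-1][0]); A=78
    W=[("pre",(300,-440,200),20,55,0),("pre2",(340,-345,150),25,78,0),("above",(380,-318,130),25,78,0),("grip",(380,-318,52),25,78,0),
    ("lift",(375,-318,180),25,78,0),("lift2",(370,-300,250),20,45,0),("down",(400,-220,260),10,5,0),
    ("corr",(480,-168,240),10,0,25),("dish",(580,-168,180),10,0,60),("dish2",(600,-160,140),-90,2,-10+0),("t20",(600,-150,120),-90,20,180),("t30",(600,-150,110),-90,30,180),("t40",(600,-145,100),-90,40,180)]
    q=run(q,W,A)
E
python3 t9.py
```

```text
pre      (300, -440, 200) (20, 55, 0) OK  [ 1.83  0.83 -0.62  1.97 -0.78  0.76  0.79] el [-117. -403.  708.] wr [  41. -539.  400.] mouth el 67 az 20 dq 0.33
pre2     (340, -345, 150) (25, 78, 0) OK  [ 1.94  1.24 -0.79  2.08 -0.88  0.71  1.16] el [-199. -498.  508.] wr [  40. -492.  224.] mouth el 90 az 146 dq 0.41
above    (380, -318, 130) (25, 78, 0) OK  [ 1.89  1.33 -0.85  2.12 -0.97  0.56  1.26] el [-180. -520.  463.] wr [  80. -465.  203.] mouth el 90 az 146 dq 0.14
grip     (380, -318, 52) (25, 78, 0) OK  [ 1.88  1.47 -0.78  2.06 -0.92  0.55  1.32] el [-177. -535.  384.] wr [  80. -465.  125.] mouth el 90 az 146 dq 0.14
lift     (375, -318, 180) (25, 78, 0) OK  [ 1.91  1.22 -0.88  2.15 -0.99  0.6   1.2 ] el [-183. -501.  518.] wr [  75. -465.  254.] mouth el 90 az 146 dq 0.24
lift2    (370, -300, 250) (20, 45, 0) OK  [ 1.65  0.55 -0.74  2.24 -0.97  0.5   0.68] el [ -33. -298.  808.] wr [ 148. -385.  495.] mouth el 57 az 20 dq 0.67
down     (400, -220, 260) (10, 5, 0) OK  [ 0.52  0.31 -0.05  2.07 -0.06  0.69 -0.88] el [146. -95. 867.] wr [ 374. -219.  601.] mouth el 17 az 10 dq 
[... 241 characters left out ...]
2.02] el [342. -41. 777.] wr [ 583. -162.  522.] mouth el 12 az -50 dq 0.52
dish2    (600, -160, 140) (-90, 2, -10) OK  [-0.04  0.74  0.39  1.72 -0.34  0.74 -2.45] el [384.   3. 744.] wr [ 603. -142.  481.] mouth el 14 az -80 dq 0.43
t20      (600, -150, 120) (-90, 20, 180) OK  [ 0.1   0.74 -0.15  1.8   0.7   0.74 -0.57] el [382. -50. 742.] wr [596. -28. 439.] mouth el -8 az 90 dq 1.89
t30      (600, -150, 110) (-90, 30, 180) OK  [-0.07  0.79 -0.01  1.82  0.83  0.76 -0.76] el [405.  17. 723.] wr [595.  25. 403.] mouth el -18 az 90 dq 0.19
t40      (600, -145, 100) (-90, 40, 180) OK  [-0.22  0.87  0.09  1.82  0.92  0.82 -0.92] el [427.  83. 691.] wr [594.  78. 359.] mouth el -28 az 90 dq 0.17
```

```bash
cat > t10.py <<'E'
from t9 import *
D=json.load(open("log.json")); q=np.array(D[-1][0]); A=78
W=[("pre",(300,-440,200),20,55,0),("pre2",(340,-345,150),25,78,0),("above",(380,-318,130),25,78,0),("grip",(380,-318,52),25,78,0),
("lift",(375,-318,180),25,78,0),("lift2",(370,-300,250),20,45,0),("down",(400,-220,260),20,10,0),
("corr",(470,-175,230),45,5,0),("corr2",(540,-180,190),95,0,0),("p1",(585,-188,130),100,-15,0),("p2",(594,-188,100),100,-30,0),("p3",(594,-188,92),100,-45,0),("up",(580,-188,140),95,-5,0),("corr",(500,-175,230),60,5,0),
("down",(400,-220,260),20,10,0),("lift2",(370,-300,250),20,45,0),("lift",(375,-318,180),25,78,0),("place",(380,-318,52),25,78,0),("back",(335,-340,60),25,78,0),("up",(335,-340,180),25,78,0),
("rodpre",(340,-260,180),32,78,0),("rodab",(379,-201,130),35,78,0),("rodgr",(379,-201,52),35,78,0),("rodlift",(375,-201,200),35,78,0),("l2",(390,-190,250),20,45,0),("dn",(420,-150,250),5,10,0),("tin0",(440,-118,180),-10,-5,0),("tin1",(442,-118,120),-10,-20,0),("tin2",(442,-118,95),-10,-45,0),
("tin0",(440,-118,180),-10,-5,0),("dn",(420,-150,250),5,10,0),("l2",(390,-190,250),20,45,0),("rodlift",(375,-201,200),35,78,0),("rodgr",(379,-201,52),35,78,0)]
q=run(q,W,A)
E
python3 t10.py
```

```text
pre      (300, -440, 200) (20, 55, 0) OK  [ 1.83  0.83 -0.62  1.97 -0.78  0.76  0.79] el [-117. -403.  708.] wr [  41. -539.  400.] mouth el 67 az 20 dq 0.33
pre2     (340, -345, 150) (25, 78, 0) OK  [ 1.94  1.24 -0.79  2.08 -0.88  0.71  1.16] el [-199. -498.  508.] wr [  40. -492.  224.] mouth el 90 az 146 dq 0.41
above    (380, -318, 130) (25, 78, 0) OK  [ 1.89  1.33 -0.85  2.12 -0.97  0.56  1.26] el [-180. -520.  463.] wr [  80. -465.  203.] mouth el 90 az 146 dq 0.14
grip     (380, -318, 52) (25, 78, 0) OK  [ 1.88  1.47 -0.78  2.06 -0.92  0.55  1.32] el [-177. -535.  384.] wr [  80. -465.  125.] mouth el 90 az 146 dq 0.14
lift     (375, -318, 180) (25, 78, 0) OK  [ 1.91  1.22 -0.88  2.15 -0.99  0.6   1.2 ] el [-183. -501.  518.] wr [  75. -465.  254.] mouth el 90 az 146 dq 0.24
lift2    (370, -300, 250) (20, 45, 0) OK  [ 1.65  0.55 -0.74  2.24 -0.97  0.5   0.68] el [ -33. -298.  808.] wr [ 148. -385.  495.] mouth el 57 az 20 dq 0.67
down     (400, -220, 260) (20, 10, 0) OK  [ 0.66  0.29 -0.16  2.11 -0.15  0.63 -0.59] el [ 126. -111.  868.] wr [ 348. -235.  597.] mouth el 22 az 20
[... 3554 characters left out ...]
46] el [270. -43. 824.] wr [ 471. -117.  520.] mouth el 7 az -10 dq 0.73
dn       (420, -150, 250) (5, 10, 0) OK  [ 0.35  0.27 -0.02  2.19 -0.13  0.53 -1.05] el [142. -63. 872.] wr [ 364. -149.  587.] mouth el 22 az 5 dq 0.41
l2       (390, -190, 250) (20, 45, 0) BAD [ 1.66  0.57 -1.06  2.39 -1.    0.24  0.51] el [ -35. -303.  805.] wr [ 183. -293.  504.] mouth el 57 az 20 dq 1.56
rodlift  (375, -201, 200) (35, 78, 0) OK  [ 1.88  1.28 -1.04  2.32 -0.9   0.42  1.12] el [-175. -514.  489.] wr [ 105. -397.  274.] mouth el 90 az 127 dq 0.71
rodgr    (379, -201, 52) (35, 78, 0) OK  [ 1.85  1.56 -0.87  2.2  -0.76  0.37  1.26] el [-162. -543.  333.] wr [ 109. -398.  125.] mouth el 90 az 127 dq 0.28
```

```bash
cat > nx.py <<'E'
import sys
from h import *
# usage: nx.py gx gy gz az a n grip [off]
def go(G,az,a,n,grip,off=6):
    R=tool(az,a,0); P=np.asarray(G,float)+R.apply([0,0,19-off]); rows(P,R,grip,n)
if __name__=="__main__":
    v=list(map(float,sys.argv[1:])); go(v[:3],v[3],v[4],int(v[5]),v[6],v[7] if len(v)>7 else 6)
E
python3 nx.py 310 -400 190 22 65 5 8.5
```

```text
d cm [-2.3  -7.66  6.56] w [ 0.375  0.426 -0.285] | per row mm 20.7 deg 7.3
[-0.46, -1.53, 1.31, 0.075, 0.085, -0.057, 8.5]
[-0.92, -3.06, 2.62, 0.15, 0.17, -0.114, 8.5]
[-1.38, -4.59, 3.93, 0.225, 0.255, -0.171, 8.5]
[-1.84, -6.13, 5.25, 0.3, 0.34, -0.228, 8.5]
[-2.3, -7.66, 6.56, 0.375, 0.426, -0.285, 8.5]
```

>>> carry_out --series '[[[-0.5,-1.5,1.3,0.07,0.08,-0.05,6.2],[-0.9,-3.1,2.6,0.14,0.16,-0.11,6.2],[-1.4,-4.6,3.9,0.22,0.25,-0.16,6.2],[-1.8,-6.1,5.2,0.29,0.33,-0.22,6.2],[-2.3,-7.7,6.6,0.36,0.41,-0.27,6.2]]]'

```text
clock: 1.95
eef_pos: [320.1, -396.3, 183.5]
tool_rot: [-3.134, -1.122, 0.356]
force: [-0.4, -1.1, 0.1]
width: 61.8
```

```bash
python3 -c "
from h import *
did([-2.3,-7.7,6.6,.36,.41,-.27])"; python3 nx.py 350 -332 140 25 78 5 6.2
```

```text
clk 1.95 cmd [ 321.2 -395.2  184.1] meas [ 320.1 -396.3  183.5] roterr deg 0.23 q [ 1.91  0.96 -0.7   2.04 -0.86  0.74  0.96] F [-0.4 -1.1  0.1] w 61.8
  toolz [ 0.842  0.322 -0.434] tooly [ 0.355 -0.935 -0.003] perr [-1.1 -1.1 -0.6]
d cm [-1.54 -4.94  7.64] w [ 0.067  0.242 -0.03 ] | per row mm 18.5 deg 2.9
[-0.31, -0.99, 1.53, 0.013, 0.048, -0.006, 6.2]
[-0.61, -1.98, 3.06, 0.027, 0.097, -0.012, 6.2]
[-0.92, -2.97, 4.58, 0.04, 0.145, -0.018, 6.2]
[-1.23, -3.96, 6.11, 0.054, 0.193, -0.024, 6.2]
[-1.54, -4.94, 7.64, 0.067, 0.242, -0.03, 6.2]
```

>>> carry_out --series '[[[-0.3,-1.0,1.5,0.01,0.05,-0.01,6.2],[-0.6,-2.0,3.0,0.03,0.1,-0.01,6.2],[-0.9,-3.0,4.6,0.04,0.14,-0.02,6.2],[-1.2,-4.0,6.1,0.05,0.19,-0.02,6.2],[-1.5,-4.9,7.6,0.07,0.24,-0.03,6.2]]]'

```text
clock: 2.37
eef_pos: [361.4, -326.9, 136.9]
tool_rot: [-3.138, -1.361, 0.435]
force: [-1.1, -0.4, -0.2]
width: 62.1
```

```bash
python3 -c "
from h import *
did([-1.5,-4.9,7.6,.07,.24,-.03])"; python3 nx.py 380 -318 110 25 78 3 6.2 8
python3 - <<'E'
from cell import get_image
from h import *
for n in ("top","side"):
    d=get_image(n); pickle.dump(d,open(f"pics/{n}2.pkl","wb"))
t=load("top2"); s=load("side2")
a=cv2.resize(t["img"][180:290,250:400],None,fx=4,fy=4)[:, :600]; b=cv2.resize(s["img"][120:240,250:400],None,fx=4,fy=4)
cv2.imwrite("pics/t2.png",a); cv2.imwrite("pics/s2.png",b)
E
```

```text
clk 2.37 cmd [ 361.5 -327.1  137.8] meas [ 361.4 -326.9  136.9] roterr deg 0.09 q [ 1.92  1.27 -0.78  2.09 -0.9   0.68  1.2 ] F [-1.1 -0.4 -0.2] w 62.1
  toolz [ 0.886  0.415 -0.208] tooly [ 0.424 -0.905 -0.001] perr [-0.1  0.2 -0.9]
d cm [-2.28 -0.03  3.7 ] w [-0.003  0.002  0.   ] | per row mm 14.5 deg 0.1
[-0.76, -0.01, 1.23, -0.001, 0.001, 0.0, 6.2]
[-1.52, -0.02, 2.47, -0.002, 0.001, 0.0, 6.2]
[-2.28, -0.03, 3.7, -0.003, 0.002, 0.0, 6.2]
```

View pics/t2.png

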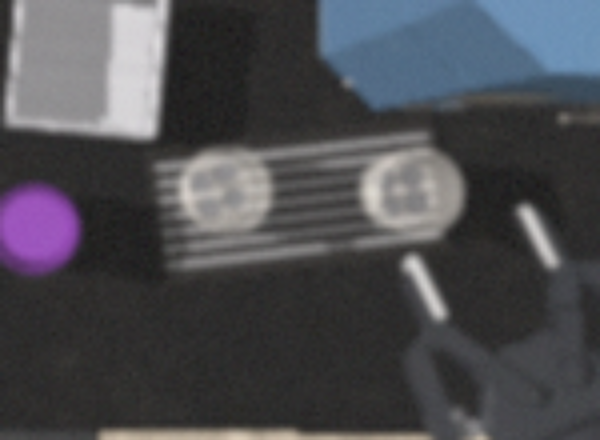

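View pics/s2.png

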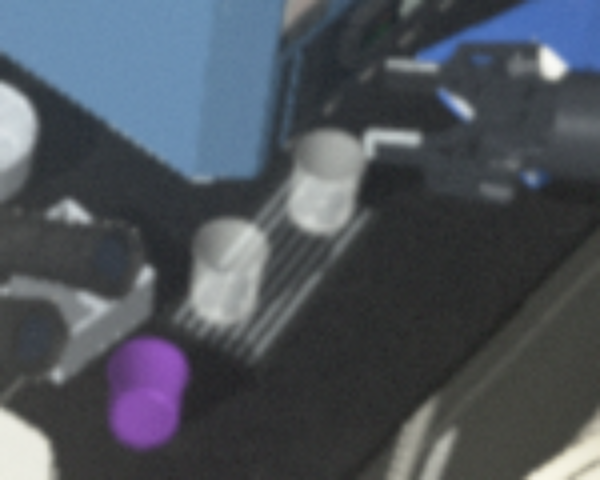

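Run:
```python
from h import *
t=load("top2"); s=load("side2")
print(proj(t,[361.4,-326.9,136.9]),proj(s,[361.4,-326.9,136.9]), proj(t,[380,-318,66]),proj(s,[380,-318,70]))
# finger pads pixels: depth
for p in [(352.5,245),(381,232),(360,258),(388,245)]: print(p,dep(t,*p).round(0))
```

```text
[364.85146397 235.75957504] [342.54867014 145.50895156] [353.86099947 227.40698207] [332.06261959 159.20225889]
(352.5, 245) [ 340. -296.  147.]
(381, 232) [ 371. -361.  148.]
(360, 258) [ 312. -311.  156.]
(388, 245) [ 342. -374.  155.]
```

>>> carry_out --series '[[[-0.8,0,1.2,0,0,0,6.2],[-1.5,0,2.5,0,0,0,6.2],[-2.3,0,3.7,0,0,0,6.2]]]'

```text
clock: 2.72
eef_pos: [390.1, -315.4, 107.7]
tool_rot: [3.134, -1.357, 0.445]
force: [0.3, -0.5, 0.5]
width: 62.2
```

```bash
python3 -c "
from h import *
did([-2.3,0,3.7,0,0,0])"; python3 nx.py 380 -318 52 25 78 4 6.2 8
python3 - <<'E'
from cell import get_image
from h import *
d=get_image("top"); pickle.dump(d,open("pics/top3.pkl","wb"))
e=get_image("side"); 
cv2.imwrite("pics/t3.png",np.hstack([cv2.resize(d["img"][190:270,310:400],None,fx=4.4,fy=4.4),cv2.resize(e["img"][120:200,290:380],None,fx=4.4,fy=4.4)]))
E
```

```text
clk 2.72 cmd [ 389.9 -313.8  107.6] meas [ 390.1 -315.4  107.7] roterr deg 0.23 q [ 1.88  1.35 -0.81  2.09 -0.94  0.59  1.26] F [ 0.3 -0.5  0.5] w 62.2
  toolz [ 0.885  0.414 -0.212] tooly [ 0.424 -0.906  0.002] perr [ 0.2 -1.6  0.2]
d cm [-5.66 -0.03  1.21] w [-0.003  0.002  0.   ] | per row mm 14.5 deg 0.0
[-1.41, -0.01, 0.3, -0.001, 0.0, 0.0, 6.2]
[-2.83, -0.02, 0.61, -0.001, 0.001, 0.0, 6.2]
[-4.24, -0.02, 0.91, -0.002, 0.001, 0.0, 6.2]
[-5.66, -0.03, 1.21, -0.003, 0.002, 0.0, 6.2]
```

View pics/t3.png

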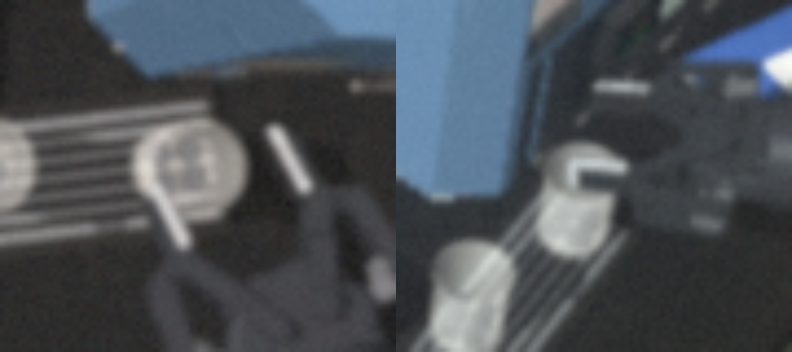

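Run:
```python
from h import *
t=load("top3")
P=np.array([dep(t,u,v) for v in range(200,260) for u in range(325,400)])
hsv=cv2.cvtColor(t["img"],cv2.COLOR_BGR2HSV)[200:260,325:400].reshape(-1,3)
m=(P[:,2]>95)&(P[:,2]<135)&(P[:,0]>350)&(hsv[:,2]>110); Q=P[m]
az=np.radians(25); f=np.array([np.cos(az),np.sin(az)]); j=np.array([np.sin(az),-np.cos(az)])
c=np.array([380,-318]); A=(Q[:,:2]-c)@f; B=(Q[:,:2]-c)@j
for k in (B<0,B>0): print(k.sum(),"along",A[k].min().round(1),A[k].max().round(1),"jaw",B[k].min().round(1),B[k].max().round(1),np.median(B[k]).round(1),"z",Q[k,2].mean().round(0))
B2=circle=None
R=np.array([dep(t,u,v) for v in range(212,244) for u in range(338,370)]); R=R[(R[:,2]>63)&(R[:,2]<73)]
print("rim",cv2.minEnclosingCircle(R[:,:2].astype(np.float32)))
```

```text
43 along -17.8 6.6 jaw -39.3 -30.7 -35.0 z 120.0
86 along -31.5 71.0 jaw 1.2 42.1 34.0 z 120.0
rim ((380.47265625, -318.69390869140625), 26.594364166259766)
```

>>> carry_out --series '[[[-1.4,0,0.3,0,0,0,6.2],[-2.8,0,0.6,0,0,0,6.2],[-4.2,0,0.9,0,0,0,6.2],[-5.6,0,1.2,0,0,0,6.2],[-5.6,0,1.2,0,0,0,6.2]]]'

```text
clock: 3.23
eef_pos: [388.8, -315.7, 48.3]
tool_rot: [-3.136, -1.356, 0.431]
force: [-0.1, 0.0, 0.5]
width: 62.1
```

>>> carry_out --series '[[[0,0,0,0,0,0,4.6],[0,0,0,0,0,0,4.6],[0,0,0,0,0,0,4.6],[0,0,0,0,0,0,4.6],[0,0,0,0,0,0,4.6]]]'

```text
clock: 3.65
eef_pos: [389.9, -314.0, 51.0]
tool_rot: [3.14, -1.36, 0.44]
force: [-0.3, -1.0, -0.3]
width: 49.9
```

```bash
python3 -c "
from h import *
did([-5.6,0,1.2,0,0,0])"
python3 - <<'E'
from cell import get_image
from h import *
d=get_image("top"); pickle.dump(d,open("pics/top4.pkl","wb"))
e=get_image("side"); 
cv2.imwrite("pics/t4.png",np.hstack([cv2.resize(d["img"][190:270,310:400],None,fx=4.4,fy=4.4),cv2.resize(e["img"][120:200,290:380],None,fx=4.4,fy=4.4)]))
E
python3 nx.py 374 -320 180 25 78 5 4.6 8
```

```text
clk 3.65 cmd [ 389.9 -313.7   50.3] meas [ 389.9 -314.    51. ] roterr deg 0.05 q [ 1.87  1.46 -0.76  2.03 -0.9   0.58  1.31] F [-0.3 -1.  -0.3] w 49.9
  toolz [ 0.885  0.416 -0.209] tooly [ 0.425 -0.905  0.   ] perr [ 0.  -0.3  0.7]
d cm [12.33 -0.11 -3.28] w [-0.003  0.002  0.   ] | per row mm 25.5 deg 0.0
[2.47, -0.02, -0.66, -0.001, 0.0, 0.0, 4.6]
[4.93, -0.04, -1.31, -0.001, 0.001, 0.0, 4.6]
[7.4, -0.07, -1.97, -0.002, 0.001, 0.0, 4.6]
[9.86, -0.09, -2.62, -0.002, 0.001, 0.0, 4.6]
[12.33, -0.11, -3.28, -0.003, 0.002, 0.0, 4.6]
```

View pics/t4.png

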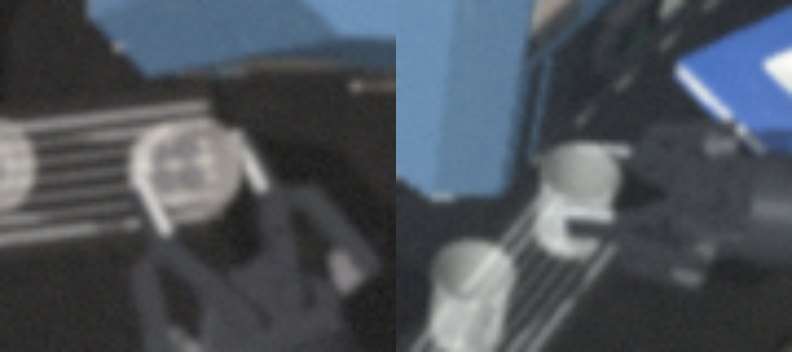

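>>> carry_out --series '[[[0,0,0,0,0,0,4.0],[1.0,0,-0.3,0,0,0,4.0],[3.5,0,-0.9,0,0,0,4.0],[7.0,0,-1.9,0,0,0,4.0],[9.0,0,-2.4,0,0,0,4.0]]]'

```text
clock: 4.17
eef_pos: [385.9, -314.8, 146.9]
tool_rot: [3.14, -1.362, 0.442]
force: [0.1, -0.0, -0.0]
width: 49.6
```

```bash
python3 -c "
from h import *
did([9.0,0,-2.4,0,0,0])"; python3 nx.py 370 -310 220 23 60 5 4.0 8
python3 - <<'E'
from cell import get_image
from h import *
d=get_image("top"); pickle.dump(d,open("pics/top5.pkl","wb"))
e=get_image("side"); 
cv2.imwrite("pics/t5.png",np.hstack([cv2.resize(d["img"][190:270,310:400],None,fx=4.4,fy=4.4),cv2.resize(e["img"][120:200,290:380],None,fx=4.4,fy=4.4)]))
E
```

```text
clk 4.17 cmd [ 385.7 -315.8  143.3] meas [ 385.9 -314.8  146.9] roterr deg 0.17 q [ 1.9   1.28 -0.84  2.12 -0.95  0.62  1.21] F [ 0.1 -0.  -0. ] w 49.6
  toolz [ 0.885  0.417 -0.207] tooly [ 0.427 -0.904  0.   ] perr [0.2 1.  3.6]
d cm [ 6.91 -1.16 -1.71] w [-0.036 -0.313  0.013] | per row mm 14.4 deg 3.6
[1.38, -0.23, -0.34, -0.007, -0.063, 0.003, 4.0]
[2.77, -0.46, -0.68, -0.014, -0.125, 0.005, 4.0]
[4.15, -0.69, -1.03, -0.021, -0.188, 0.008, 4.0]
[5.53, -0.93, -1.37, -0.028, -0.25, 0.01, 4.0]
[6.91, -1.16, -1.71, -0.036, -0.313, 0.013, 4.0]
```

View pics/t5.png

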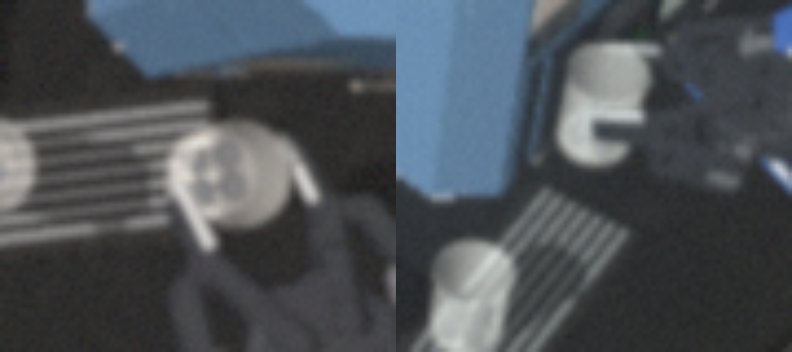

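>>> carry_out --series '[[[1.4,-0.2,-0.3,-0.01,-0.06,0,4.0],[2.8,-0.4,-0.7,-0.01,-0.12,0,4.0],[4.2,-0.7,-1.0,-0.02,-0.19,0,4.0],[5.5,-0.9,-1.4,-0.03,-0.25,0.01,4.0],[6.9,-1.2,-1.7,-0.04,-0.31,0.01,4.0]]]'

```text
clock: 4.68
eef_pos: [378.2, -305.6, 214.3]
tool_rot: [3.135, -1.047, 0.402]
force: [-0.6, -1.1, -1.1]
width: 49.9
```

```bash
python3 -c "
from h import *
did([6.9,-1.2,-1.7,-.04,-.31,.01])"; python3 nx.py 375 -285 250 20 35 5 4.0 8
```

```text
clk 4.68 cmd [ 378.7 -305.8  214.4] meas [ 378.2 -305.6  214.3] roterr deg 0.21 q [ 1.85  0.87 -0.88  2.23 -1.03  0.49  0.98] F [-0.6 -1.1 -1.1] w 49.9
  toolz [ 0.799  0.333 -0.5  ] tooly [ 0.387 -0.922  0.003] perr [-0.5  0.2 -0. ]
d cm [ 2.87 -2.02 -0.37] w [-0.034 -0.439  0.037] | per row mm 7.1 deg 5.1
[0.57, -0.4, -0.07, -0.007, -0.088, 0.007, 4.0]
[1.15, -0.81, -0.15, -0.014, -0.176, 0.015, 4.0]
[1.72, -1.21, -0.22, -0.02, -0.263, 0.022, 4.0]
[2.29, -1.62, -0.3, -0.027, -0.351, 0.029, 4.0]
[2.87, -2.02, -0.37, -0.034, -0.439, 0.037, 4.0]
```

>>> carry_out --series '[[[0.6,-0.4,-0.1,-0.01,-0.09,0.01,4.0],[1.1,-0.8,-0.1,-0.01,-0.18,0.01,4.0],[1.7,-1.2,-0.2,-0.02,-0.26,0.02,4.0],[2.3,-1.6,-0.3,-0.03,-0.35,0.03,4.0],[2.9,-2.0,-0.4,-0.03,-0.44,0.04,4.0]]]'

```text
clock: 5.1
eef_pos: [379.9, -282.0, 241.8]
tool_rot: [-3.135, -0.606, 0.344]
force: [0.3, 0.5, -3.0]
width: 49.4
```

```bash
python3 -c "
from h import *
did([2.9,-2.0,-.4,-.03,-.44,.04])"; python3 nx.py 400 -230 260 25 10 5 4.0 8
```

```text
clk 5.10 cmd [ 381.  -283.1  241.4] meas [ 379.9 -282.   241.8] roterr deg 0.24 q [ 1.42  0.42 -0.57  2.22 -0.79  0.51  0.38] F [ 0.3  0.5 -3. ] w 49.4
  toolz [ 0.534  0.199 -0.822] tooly [ 0.341 -0.94  -0.006] perr [-1.   1.1  0.4]
d cm [ 3.55 -4.35  1.56] w [ 0.029 -0.435 -0.083] | per row mm 11.6 deg 5.1
[0.71, -0.87, 0.31, 0.006, -0.087, -0.017, 4.0]
[1.42, -1.74, 0.62, 0.012, -0.174, -0.033, 4.0]
[2.13, -2.61, 0.93, 0.017, -0.261, -0.05, 4.0]
[2.84, -3.48, 1.24, 0.023, -0.348, -0.066, 4.0]
[3.55, -4.35, 1.56, 0.029, -0.435, -0.083, 4.0]
```

>>> carry_out --series '[[[0.7,-0.9,0.3,0.01,-0.09,-0.02,4.0],[1.4,-1.7,0.6,0.01,-0.17,-0.03,4.0],[2.1,-2.6,0.9,0.02,-0.26,-0.05,4.0],[2.8,-3.5,1.2,0.02,-0.34,-0.07,4.0],[3.5,-4.3,1.6,0.03,-0.43,-0.08,4.0]]]'

```text
clock: 5.52
eef_pos: [400.7, -228.6, 248.9]
tool_rot: [-3.14, -0.174, 0.435]
force: [0.1, 1.1, -1.6]
width: 49.7
```

```bash
python3 -c "
from h import *
did([3.5,-4.3,1.6,.03,-.43,-.08])"; python3 nx.py 450 -178 240 50 8 5 4.0 8
```

```text
clk 5.52 cmd [ 401.8 -229.7  248.5] meas [ 400.7 -228.6  248.9] roterr deg 0.32 q [ 0.7   0.3  -0.17  2.08 -0.15  0.67 -0.48] F [ 0.1  1.1 -1.6] w 49.7
  toolz [ 0.157  0.074 -0.985] tooly [ 0.421 -0.907 -0.001] perr [-1.1  1.1  0.3]
d cm [ 6.23 -2.72  3.11] w [ 0.068 -0.04  -0.433] | per row mm 15.0 deg 5.0
[1.25, -0.54, 0.62, 0.014, -0.008, -0.087, 4.0]
[2.49, -1.09, 1.24, 0.027, -0.016, -0.173, 4.0]
[3.74, -1.63, 1.87, 0.041, -0.024, -0.26, 4.0]
[4.99, -2.18, 2.49, 0.054, -0.032, -0.346, 4.0]
[6.23, -2.72, 3.11, 0.068, -0.04, -0.433, 4.0]
```

>>> carry_out --series '[[[1.2,-0.5,0.6,0.01,-0.01,-0.09,4.0],[2.5,-1.1,1.2,0.03,-0.02,-0.17,4.0],[3.7,-1.6,1.9,0.04,-0.02,-0.26,4.0],[5.0,-2.2,2.5,0.05,-0.03,-0.35,4.0],[6.2,-2.7,3.1,0.07,-0.04,-0.43,4.0]]]'

```text
clock: 5.93
eef_pos: [449.9, -175.4, 228.3]
tool_rot: [-3.136, -0.139, 0.875]
force: [0.1, -0.2, -0.8]
width: 49.6
```

```bash
python3 -c "
from h import *
did([6.2,-2.7,3.1,.07,-.04,-.43])"; python3 nx.py 520 -182 205 78 2 5 4.0 8
python3 - <<'E'
from cell import get_image
from h import *
d=get_image("top"); e=get_image("side"); pickle.dump(d,open("pics/top6.pkl","wb"))
cv2.imwrite("pics/t6.png",np.hstack([cv2.resize(d["img"][100:260,200:360],None,fx=2.5,fy=2.5),cv2.resize(e["img"][100:260,200:360],None,fx=2.5,fy=2.5)]))
E
```

```text
clk 5.93 cmd [ 450.8 -177.2  229.2] meas [ 449.9 -175.4  228.3] roterr deg 0.38 q [ 0.62  0.4  -0.28  2.   -0.04  0.72 -0.31] F [ 0.1 -0.2 -0.8] w 49.6
  toolz [ 0.084  0.11  -0.99 ] tooly [ 0.768 -0.64  -0.005] perr [-0.9  1.8 -0.9]
d cm [3.6  5.59 4.04] w [ 0.041 -0.104 -0.49 ] | per row mm 15.6 deg 5.8
[0.72, 1.12, 0.81, 0.008, -0.021, -0.098, 4.0]
[1.44, 2.24, 1.62, 0.016, -0.041, -0.196, 4.0]
[2.16, 3.35, 2.43, 0.024, -0.062, -0.294, 4.0]
[2.88, 4.47, 3.24, 0.032, -0.083, -0.392, 4.0]
[3.6, 5.59, 4.04, 0.041, -0.104, -0.49, 4.0]
```

View pics/t6.png

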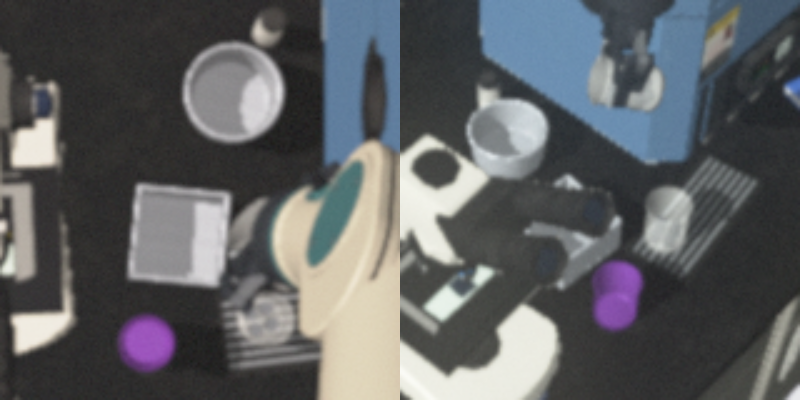

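>>> carry_out --series '[[[0.7,1.1,0.8,0.01,-0.02,-0.1,4.0],[1.4,2.2,1.6,0.02,-0.04,-0.2,4.0],[2.2,3.4,2.4,0.02,-0.06,-0.29,4.0],[2.9,4.5,3.2,0.03,-0.08,-0.39,4.0],[3.6,5.6,4.0,0.04,-0.1,-0.49,4.0]]]'

```text
clock: 6.45
eef_pos: [519.3, -182.5, 193.7]
tool_rot: [-3.141, -0.037, 1.364]
force: [-0.7, -0.6, -0.6]
width: 49.7
```

```bash
python3 -c "
from h import *
did([3.6,5.6,4.0,.04,-.1,-.49])"; python3 nx.py 560 -188 140 98 -9 5 4.0 8
```

```text
clk 6.45 cmd [ 520.1 -181.7  194.4] meas [ 519.3 -182.5  193.7] roterr deg 0.19 q [ 0.52  0.55 -0.32  1.83  0.18  0.8  -0.09] F [-0.7 -0.6 -0.6] w 49.7
  toolz [ 0.007  0.036 -0.999] tooly [ 0.979 -0.206 -0.001] perr [-0.8 -0.7 -0.7]
d cm [-0.2   4.08  6.53] w [-0.019 -0.193 -0.349] | per row mm 15.4 deg 4.6
[-0.04, 0.82, 1.31, -0.004, -0.039, -0.07, 4.0]
[-0.08, 1.63, 2.61, -0.008, -0.077, -0.14, 4.0]
[-0.12, 2.45, 3.92, -0.012, -0.116, -0.209, 4.0]
[-0.16, 3.27, 5.23, -0.016, -0.154, -0.279, 4.0]
[-0.2, 4.08, 6.53, -0.019, -0.193, -0.349, 4.0]
```

>>> carry_out --series '[[[0,0.8,1.3,0,-0.04,-0.07,4.0],[-0.1,1.6,2.6,-0.01,-0.08,-0.14,4.0],[-0.1,2.4,3.9,-0.01,-0.12,-0.21,4.0],[-0.2,3.3,5.2,-0.02,-0.15,-0.28,4.0],[-0.2,4.1,6.5,-0.02,-0.19,-0.35,4.0]]]'

```text
clock: 6.87
eef_pos: [559.2, -191.2, 128.5]
tool_rot: [-3.141, 0.156, 1.712]
force: [0.6, -1.4, -0.8]
width: 49.5
```

```bash
python3 -c "
from h import *
did([-.2,4.1,6.5,-.02,-.19,-.35])"; python3 nx.py 590 -188 100 100 -21 4 4.0 8
python3 - <<'E'
from cell import get_image
from h import *
d=get_image("top"); e=get_image("side"); pickle.dump(d,open("pics/top7.pkl","wb")); pickle.dump(e,open("pics/side7.pkl","wb"))
cv2.imwrite("pics/t7.png",np.hstack([cv2.resize(d["img"][60:220,200:360],None,fx=2.5,fy=2.5),cv2.resize(e["img"][60:220,180:340],None,fx=2.5,fy=2.5)]))
E
```

```text
clk 6.87 cmd [ 560.4 -189.8  129.5] meas [ 559.2 -191.2  128.5] roterr deg 0.15 q [ 0.34  0.66 -0.22  1.84  0.48  0.66 -0.08] F [ 0.6 -1.4 -0.8] w 49.5
  toolz [ 0.021 -0.154 -0.988] tooly [ 0.99   0.14  -0.001] perr [-1.2 -1.4 -0.9]
d cm [-0.01  2.96  4.03] w [-0.008 -0.212 -0.033] | per row mm 12.5 deg 3.1
[-0.0, 0.74, 1.01, -0.002, -0.053, -0.008, 4.0]
[-0.01, 1.48, 2.01, -0.004, -0.106, -0.017, 4.0]
[-0.01, 2.22, 3.02, -0.006, -0.159, -0.025, 4.0]
[-0.01, 2.96, 4.03, -0.008, -0.212, -0.033, 4.0]
```

View pics/t7.png

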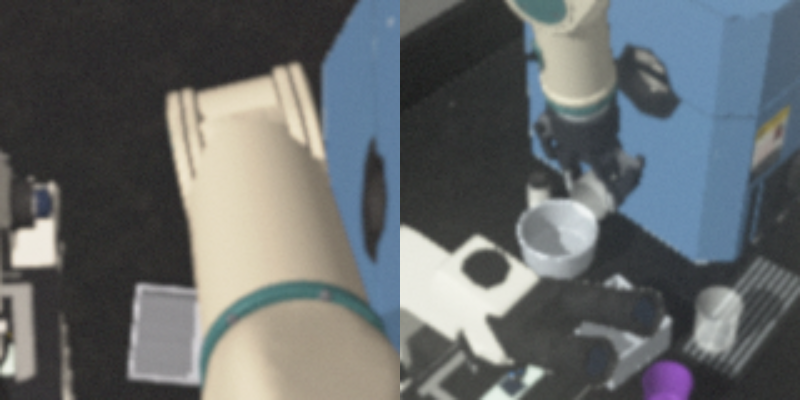

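Run:
```python
from h import *
t=load("top1"); s=load("side1")
for p in [(350,118),(350,128),(350,140),(348,150),(351,160)]: print(dep(t,*p).round(0))
e=load("side7")
for p in [(436,90),(440,85),(428,82),(445,95)]: 
    u,v=180+(p[0]-400+0)/2.5+ 80*0, 60+p[1]/2.5
    print(p,dep(e,180+(p[0]+210-400)/2.5,v).round(0))
```

```text
[ 607. -267.  255.]
[ 589. -270.  240.]
[ 566. -273.  224.]
[ 543. -268.  231.]
[ 518. -267.  263.]
(436, 90) [ 567. -278.  227.]
(440, 85) [ 569. -287.  228.]
(428, 82) [ 577. -275.  234.]
(445, 95) [ 553. -277.  230.]
```

>>> carry_out --series '[[[0,0.8,1.0,0,-0.05,-0.01,4.0],[0,1.5,2.0,0,-0.1,-0.02,4.0],[0,2.2,3.0,-0.01,-0.16,-0.02,4.0],[0,3.0,4.0,-0.01,-0.21,-0.03,4.0],[0,3.0,4.0,-0.01,-0.21,-0.03,4.0]]]'

```text
clock: 7.38
eef_pos: [590.8, -188.3, 88.2]
tool_rot: [3.14, 0.363, 1.745]
force: [-0.1, 1.0, -1.1]
width: 50.0
```

```bash
python3 -c "
from h import *
did([0,3.0,4.0,-.01,-.21,-.03])"; python3 nx.py 594 -186 92 100 -40 5 4.0 8
python3 - <<'E'
from cell import get_image
from h import *
e=get_image("side"); d=get_image("top")
cv2.imwrite("pics/t8.png",np.hstack([cv2.resize(d["img"][60:220,200:360],None,fx=2.5,fy=2.5),cv2.resize(e["img"][100:180,200:280],None,fx=5,fy=5)]))
E
```

```text
clk 7.38 cmd [ 591.  -191.7   90. ] meas [ 590.8 -188.3   88.2] roterr deg 0.21 q [ 0.06  0.75  0.02  1.87  0.7   0.54 -0.37] F [-0.1  1.  -1.1] w 50.0
  toolz [ 0.063 -0.349 -0.935] tooly [0.985 0.174 0.001] perr [-0.2  3.4 -1.8]
d cm [0.04 0.39 0.67] w [ 0.001 -0.334 -0.004] | per row mm 1.6 deg 3.8
[0.01, 0.08, 0.13, 0.0, -0.067, -0.001, 4.0]
[0.02, 0.16, 0.27, 0.001, -0.134, -0.001, 4.0]
[0.02, 0.23, 0.4, 0.001, -0.2, -0.002, 4.0]
[0.03, 0.31, 0.54, 0.001, -0.267, -0.003, 4.0]
[0.04, 0.39, 0.67, 0.001, -0.334, -0.004, 4.0]
```

View pics/t8.png

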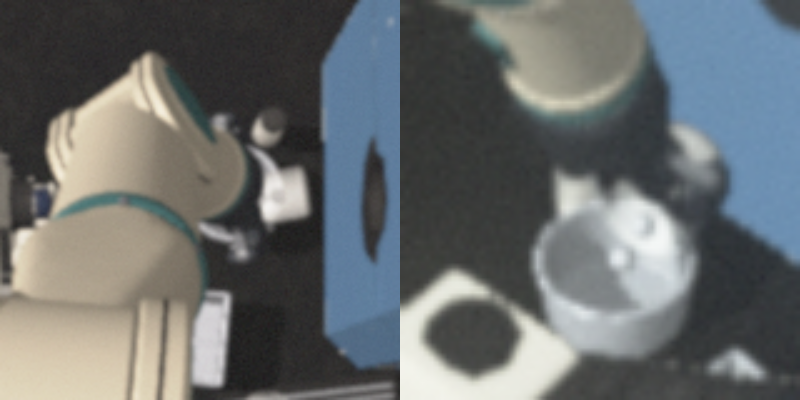

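>>> carry_out --series '[[[0,0.1,0.1,0,-0.07,0,4.0],[0,0.2,0.3,0,-0.13,0,4.0],[0,0.2,0.4,0,-0.2,0,4.0],[0,0.3,0.5,0,-0.27,0,4.0],[0,0.4,0.7,0,-0.33,0,4.0]]]'

```text
clock: 7.9
eef_pos: [595.4, -195.0, 85.1]
tool_rot: [3.133, 0.696, 1.733]
force: [-0.7, 1.4, -0.9]
width: 49.8
```

```bash
python3 -c "
from h import *
did([0,.4,.7,0,-.33,0])"; python3 nx.py 594 -186 92 100 -50 3 4.0 8
python3 - <<'E'
from cell import get_image
from h import *
e=get_image("side"); d=get_image("top")
cv2.imwrite("pics/t9.png",np.hstack([cv2.resize(d["img"][60:220,200:360],None,fx=2.5,fy=2.5),cv2.resize(e["img"][100:180,200:280],None,fx=5,fy=5)]))
E
```

```text
clk 7.90 cmd [ 595.4 -193.4   83.4] meas [ 595.4 -195.    85.1] roterr deg 0.33 q [-0.34  0.88  0.38  1.94  0.96  0.49 -0.82] F [-0.7  1.4 -0.9] w 49.8
  toolz [ 0.112 -0.631 -0.767] tooly [0.986 0.167 0.006] perr [-0.  -1.6  1.6]
d cm [-0.16 -0.01 -0.06] w [ 0.001 -0.178 -0.004] | per row mm 0.6 deg 3.4
[-0.05, -0.0, -0.02, 0.0, -0.059, -0.001, 4.0]
[-0.11, -0.01, -0.04, 0.0, -0.119, -0.003, 4.0]
[-0.16, -0.01, -0.06, 0.001, -0.178, -0.004, 4.0]
```

View pics/t9.png

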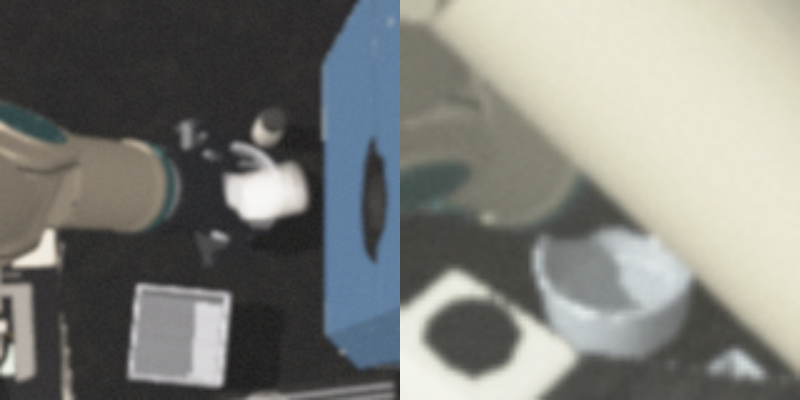

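>>> carry_out --series '[[[0,0,0,0,-0.06,0,4.0],[-0.1,0,0,0,-0.12,0,4.0],[-0.1,0,0,0,-0.12,0,4.0],[-0.1,0,0,0,-0.12,0,4.0],[-0.1,0,0,0,-0.12,0,4.0]]]'

```text
clock: 8.42
eef_pos: [595.3, -196.2, 85.2]
tool_rot: [3.135, 0.813, 1.735]
force: [-0.3, 0.2, -0.1]
width: 49.8
```

```bash
python3 -c "
from h import *
did([-.1,0,0,0,-.12,0])"; python3 nx.py 590 -188 105 100 -15 5 4.0 8
python3 - <<'E'
from cell import get_image
from h import *
e=get_image("side"); d=get_image("top")
pickle.dump(d,open("pics/top8.pkl","wb"))
cv2.imwrite("pics/t10.png",np.hstack([cv2.resize(d["img"][100:180,260:340],None,fx=5,fy=5),cv2.resize(e["img"][100:180,200:280],None,fx=5,fy=5)]))
E
```

```text
clk 8.42 cmd [ 595.5 -194.2   84.1] meas [ 595.3 -196.2   85.2] roterr deg 0.24 q [-0.45  0.96  0.48  1.94  1.02  0.51 -0.95] F [-0.3  0.2 -0.1] w 49.8
  toolz [ 0.125 -0.715 -0.687] tooly [0.986 0.168 0.004] perr [-0.3 -2.   1.1]
d cm [-0.46 -0.43 -1.01] w [ 0.001  0.553 -0.004] | per row mm 2.4 deg 6.3
[-0.09, -0.09, -0.2, 0.0, 0.111, -0.001, 4.0]
[-0.18, -0.17, -0.4, 0.001, 0.221, -0.001, 4.0]
[-0.28, -0.26, -0.61, 0.001, 0.332, -0.002, 4.0]
[-0.37, -0.35, -0.81, 0.001, 0.442, -0.003, 4.0]
[-0.46, -0.43, -1.01, 0.001, 0.553, -0.004, 4.0]
```

View pics/t10.png

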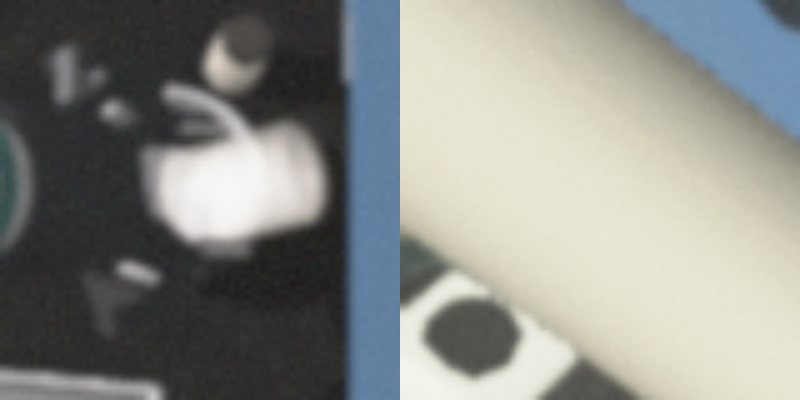

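>>> carry_out --series '[[[-0.1,-0.1,-0.2,0,0.11,0,4.0],[-0.2,-0.2,-0.6,0,0.22,0,4.0],[-0.3,-0.3,-1.0,0,0.33,0,4.0],[-0.4,-0.4,-1.4,0,0.44,0,4.0],[-0.5,-0.5,-1.8,0,0.55,0,4.0]]]'

```text
clock: 8.93
eef_pos: [589.3, -186.7, 103.2]
tool_rot: [3.134, 0.26, 1.741]
force: [1.1, 0.3, -1.6]
width: 49.9
```

```bash
python3 -c "
from h import *
did([-.5,-.5,-1.8,0,.55,0])"; python3 nx.py 545 -185 185 92 0 5 4.0 8
```

```text
clk 8.93 cmd [ 588.9 -185.5  100.1] meas [ 589.3 -186.7  103.2] roterr deg 0.31 q [ 0.19  0.72 -0.1   1.83  0.59  0.59 -0.21] F [ 1.1  0.3 -1.6] w 49.9
  toolz [ 0.051 -0.253 -0.966] tooly [0.985 0.171 0.007] perr [ 0.4 -1.1  3.1]
d cm [-1.16 -4.29 -7.36] w [0.021 0.264 0.136] | per row mm 17.2 deg 3.4
[-0.23, -0.86, -1.47, 0.004, 0.053, 0.027, 4.0]
[-0.46, -1.72, -2.94, 0.008, 0.105, 0.054, 4.0]
[-0.69, -2.58, -4.42, 0.013, 0.158, 0.082, 4.0]
[-0.93, -3.43, -5.89, 0.017, 0.211, 0.109, 4.0]
[-1.16, -4.29, -7.36, 0.021, 0.264, 0.136, 4.0]
```

>>> carry_out --series '[[[-0.2,-0.9,-1.5,0,0.05,0.03,4.0],[-0.5,-1.7,-2.9,0.01,0.1,0.05,4.0],[-0.7,-2.6,-4.4,0.01,0.16,0.08,4.0],[-0.9,-3.4,-5.9,0.02,0.21,0.11,4.0],[-1.2,-4.3,-7.4,0.02,0.26,0.14,4.0]]]'

```text
clock: 9.35
eef_pos: [544.3, -187.1, 176.6]
tool_rot: [3.138, 0.001, 1.598]
force: [-0.6, -0.4, -1.0]
width: 49.9
```

```bash
python3 -c "
from h import *
did([-1.2,-4.3,-7.4,.02,.26,.14])"; python3 nx.py 475 -178 240 60 6 5 4.0 8
```

```text
clk 9.35 cmd [ 545.  -185.3  174.5] meas [ 544.3 -187.1  176.6] roterr deg 0.26 q [ 0.51  0.61 -0.35  1.78  0.28  0.8   0.05] F [-0.6 -0.4 -1. ] w 49.9
  toolz [ 0.003 -0.001 -1.   ] tooly [1.    0.028 0.003] perr [-0.7 -1.7  2.1]
d cm [ 1.03 -6.9  -5.47] w [-0.026  0.105  0.554] | per row mm 17.7 deg 6.5
[0.21, -1.38, -1.09, -0.005, 0.021, 0.111, 4.0]
[0.41, -2.76, -2.19, -0.01, 0.042, 0.222, 4.0]
[0.62, -4.14, -3.28, -0.016, 0.063, 0.333, 4.0]
[0.82, -5.52, -4.38, -0.021, 0.084, 0.444, 4.0]
[1.03, -6.9, -5.47, -0.026, 0.105, 0.554, 4.0]
```

>>> carry_out --series '[[[0.2,-1.4,-1.1,-0.01,0.02,0.11,4.0],[0.4,-2.8,-2.2,-0.01,0.04,0.22,4.0],[0.6,-4.1,-3.3,-0.02,0.06,0.33,4.0],[0.8,-5.5,-4.4,-0.02,0.08,0.44,4.0],[1.0,-6.9,-5.5,-0.03,0.1,0.55,4.0]]]'

```text
clock: 9.77
eef_pos: [474.6, -178.8, 230.9]
tool_rot: [3.135, -0.102, 1.044]
force: [-0.2, -0.4, -0.1]
width: 49.8
```

```bash
python3 -c "
from h import *
did([1.0,-6.9,-5.5,-.03,.1,.55])"; python3 nx.py 405 -225 265 28 14 5 4.0 8
python3 - <<'E'
from cell import get_image
from h import *
e=get_image("side"); d=get_image("top")
pickle.dump(d,open("pics/top9.pkl","wb"))
cv2.imwrite("pics/t11.png",np.hstack([cv2.resize(d["img"][100:260,240:400],None,fx=2.5,fy=2.5),cv2.resize(e["img"][110:190,210:290],None,fx=5,fy=5)]))
P=np.array([[dep(d,u,v)[2] for u in range(274,316)] for v in range(116,158)]); print(np.where((P>10)&(P<30),P.round(0),0).astype(int)[::2,::2])
E
```

```text
clk 9.77 cmd [ 475.6 -177.3  229.3] meas [ 474.6 -178.8  230.9] roterr deg 0.46 q [ 0.59  0.43 -0.3   1.92  0.03  0.78 -0.23] F [-0.2 -0.4 -0.1] w 49.8
  toolz [ 0.057  0.085 -0.995] tooly [ 0.864 -0.503  0.006] perr [-1.  -1.5  1.5]
d cm [-7.13 -3.6  -3.25] w [-0.092  0.138  0.556] | per row mm 17.3 deg 6.6
[-1.43, -0.72, -0.65, -0.018, 0.028, 0.111, 4.0]
[-2.85, -1.44, -1.3, -0.037, 0.055, 0.222, 4.0]
[-4.28, -2.16, -1.95, -0.055, 0.083, 0.333, 4.0]
[-5.7, -2.88, -2.6, -0.073, 0.11, 0.445, 4.0]
[-7.13, -3.6, -3.25, -0.092, 0.138, 0.556, 4.0]
[[ 0  0  0  0  0  0  0  0  0  0  0  0  0  0  0 17 24 24  0  0  0]
 [ 0  0  0  0  0  0  0  0  0  0  0  0  0  0  0  0  0  0  0  0  0]
 [ 0  0  0  0  0  0  0  0  0  0  0  0  0  0  0  0  0  0  0  0  0]
 [ 0  0  0  0  0  0  0 22 23 19 21 22  0  0  0  0  0  0  0  0  0]
 [ 0  0  0  0  0 20 15  0  0  0  0  0 17 20 29  0  0  0  0  0  0]
 [ 0  0  0 27 11 22 18  0  0  0  0  0  0  0 20  0  0  0  0  0  0]
 [ 0  0  0 11 12 16 19  0  0  0  0  0  0  0  0 20  0  0  0  0  0]
 [ 0  0  0  0  0 15  0  0  0  0  0  0  0  0  0  0 20  0  0  0  0]
 [ 0  0  0  0  0  0  0  0  0  0  0  0  0  0  0  0 13  0  0  0  0]
 [ 0 14  0  0  0  0  0  0  0  0  0  0  0  0  0  0  0 23  0  0  0]
 [ 0  0 18 12  0  0  0  0  0  0  0  0  0  0  0  0  0  0  0  0  0]
 [ 0 19 21 19  0  0  0  0  0  0  0  0  0  0  0  0  0 17  0  0  0]
 [ 0  0 16 16  0  0  0  0  0  0  0  0  0  0  0  0  0 16  0  0  0]
 [ 0  0  0 17  0  0  0  0  0  0  0  0  0  0  0  0  0 19  0  0  0]
 [ 0  0 12 20 17  0  0  0  0  0  0  0  0  0  0  0  0  0  0  0  0]
 [ 0  0  0 20 18  0  0  0  0  0  0  0  0  0  0  0  0  0  0  0  0]
 [ 0  0  0  0  0  0  0  0  0  0  0  0  0  0  0  0  0  0  0  0  0]
 [ 0  0  0  0  0  0 14 18 15  0  0  0  0  0  0  0  0  0  0  0  0]
 [ 0  0  0  0  0  0 14 16 14  0  0  0  0  0  0  0  0  0  0  0  0]
 [ 0  0  0  0  0 20  0  0  0  0  0  0  0  0  0  0  0  0  0  0  0]
 [ 0  0  0  0  0  0  0  0 14 19 12  0  0  0  0  0  0  0  0  0  0]]
```

View pics/t11.png

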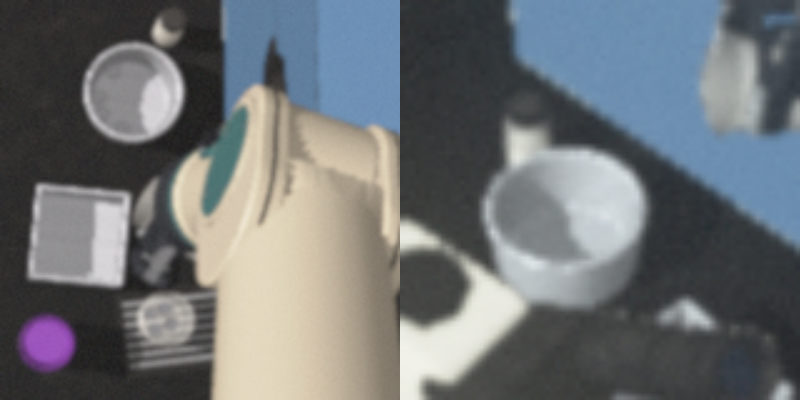

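>>> carry_out --series '[[[-1.4,-0.7,-0.7,-0.02,0.03,0.11,4.0],[-2.8,-1.4,-1.3,-0.04,0.06,0.22,4.0],[-4.3,-2.2,-2.0,-0.05,0.08,0.33,4.0],[-5.7,-2.9,-2.6,-0.07,0.11,0.44,4.0],[-7.1,-3.6,-3.2,-0.09,0.14,0.55,4.0]]]'

```text
clock: 10.28
eef_pos: [407.3, -224.8, 254.3]
tool_rot: [3.141, -0.247, 0.491]
force: [-0.6, -0.0, -0.7]
width: 49.6
```

```bash
python3 -c "
from h import *
did([-7.1,-3.6,-3.2,-.09,.14,.55])"; python3 nx.py 378 -280 250 21 42 5 4.0 8
```

```text
clk 10.28 cmd [ 407.6 -223.5  253.8] meas [ 407.3 -224.8  254.3] roterr deg 0.24 q [ 0.8   0.3  -0.25  2.09 -0.24  0.65 -0.33] F [-0.6 -0.  -0.7] w 49.6
  toolz [ 0.216  0.115 -0.97 ] tooly [ 0.472 -0.882  0.   ] perr [-0.3 -1.3  0.5]
d cm [-4.71  3.67  0.05] w [-0.062  0.487  0.114] | per row mm 11.9 deg 5.8
[-0.94, 0.73, 0.01, -0.012, 0.097, 0.023, 4.0]
[-1.88, 1.47, 0.02, -0.025, 0.195, 0.045, 4.0]
[-2.83, 2.2, 0.03, -0.037, 0.292, 0.068, 4.0]
[-3.77, 2.93, 0.04, -0.05, 0.389, 0.091, 4.0]
[-4.71, 3.67, 0.05, -0.062, 0.487, 0.114, 4.0]
```

>>> carry_out --series '[[[-0.9,0.7,0,-0.01,0.1,0.02,4.0],[-1.9,1.5,0,-0.02,0.2,0.05,4.0],[-2.8,2.2,0,-0.04,0.29,0.07,4.0],[-3.8,2.9,0,-0.05,0.39,0.09,4.0],[-4.7,3.7,0.1,-0.06,0.49,0.11,4.0]]]'

```text
clock: 10.7
eef_pos: [386.5, -276.1, 242.6]
tool_rot: [3.134, -0.711, 0.384]
force: [0.8, 0.8, -2.6]
width: 49.9
```

```bash
python3 -c "
from h import *
did([-4.7,3.7,.1,-.06,.49,.11])"; python3 nx.py 376 -316 200 25 74 5 4.0 8
```

```text
clk 10.70 cmd [ 385.2 -277.5  241.4] meas [ 386.5 -276.1  242.6] roterr deg 1.56 q [ 1.53  0.48 -0.66  2.24 -0.94  0.51  0.6 ] F [ 0.8  0.8 -2.6] w 49.9
  toolz [ 0.608  0.238 -0.757] tooly [ 0.371 -0.929  0.005] perr [1.3 1.5 1.2]
d cm [-3.87  3.18  2.48] w [ 0.056  0.555 -0.035] | per row mm 11.2 deg 6.4
[-0.77, 0.64, 0.5, 0.011, 0.111, -0.007, 4.0]
[-1.55, 1.27, 0.99, 0.023, 0.222, -0.014, 4.0]
[-2.32, 1.91, 1.49, 0.034, 0.333, -0.021, 4.0]
[-3.09, 2.55, 1.99, 0.045, 0.444, -0.028, 4.0]
[-3.87, 3.18, 2.48, 0.056, 0.555, -0.035, 4.0]
```

>>> carry_out --series '[[[-0.8,0.6,0.5,0.01,0.11,-0.01,4.0],[-1.6,1.3,1.0,0.02,0.22,-0.01,4.0],[-2.3,1.9,1.5,0.03,0.33,-0.02,4.0],[-3.1,2.6,2.0,0.04,0.44,-0.03,4.0],[-3.9,3.2,2.5,0.06,0.55,-0.03,4.0]]]'

```text
clock: 11.12
eef_pos: [384.6, -312.1, 196.3]
tool_rot: [-3.125, -1.263, 0.425]
force: [0.6, 0.1, 0.7]
width: 49.6
```

>>> carry_out --series '[[[0,0,0,0,0,0,4.0],[0,0,0,0,0,0,4.0]]]'

```text
clock: 11.28
eef_pos: [385.2, -310.2, 194.7]
tool_rot: [-3.095, -1.261, 0.396]
force: [0.5, -0.7, 0.5]
width: 49.9
```

```bash
python3 -c "
from h import *
did([-3.9,3.2,2.5,.06,.55,-.03])"; python3 nx.py 380 -318 110 25 78 4 4.0 8
python3 - <<'E'
from cell import get_image
from h import *
e=get_image("side"); d=get_image("top")
pickle.dump(d,open("pics/top10.pkl","wb"))
cv2.imwrite("pics/t12.png",np.hstack([cv2.resize(d["img"][180:260,320:400],None,fx=5,fy=5),cv2.resize(e["img"][90:170,300:380],None,fx=5,fy=5)]))
E
```

```text
clk 11.28 cmd [ 385.5 -311.7  196.6] meas [ 385.2 -310.2  194.7] roterr deg 1.57 q [ 1.88  1.09 -0.87  2.16 -0.98  0.6   1.09] F [ 0.5 -0.7  0.5] w 49.9
  toolz [ 0.859  0.41  -0.305] tooly [ 0.427 -0.904 -0.014] perr [-0.3  1.5 -2. ]
d cm [-8.45  0.39  2.79] w [-0.002  0.074 -0.006] | per row mm 22.3 deg 1.1
[-2.11, 0.1, 0.7, -0.0, 0.019, -0.002, 4.0]
[-4.22, 0.2, 1.39, -0.001, 0.037, -0.003, 4.0]
[-6.33, 0.29, 2.09, -0.001, 0.056, -0.005, 4.0]
[-8.45, 0.39, 2.79, -0.002, 0.074, -0.006, 4.0]
```

View pics/t12.png

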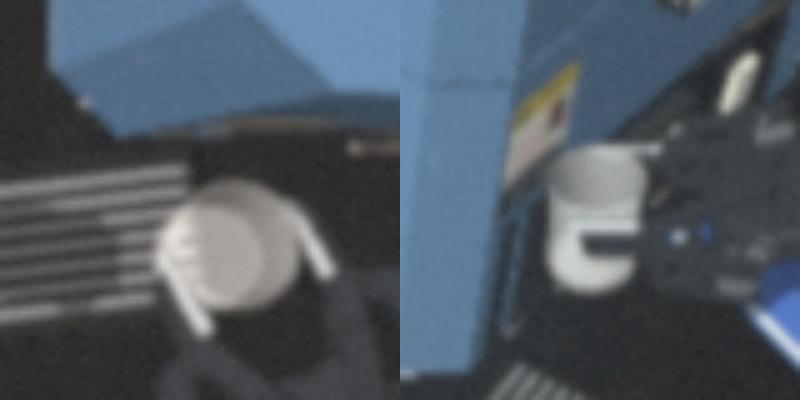

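```bash
cat > sync.py <<'E'
from h import *
from cell import read_state
from fk import full
q=read_state()["qpos"]; p,R=full(q)[:2]; pc,Rc=cmd()
print("fk",p.round(1),"cmd",pc.round(1),"rot diff",np.degrees((Rc.inv()*Ro.from_matrix(R)).as_rotvec()).round(2))
json.dump(dict(p=list(p),q=list(Ro.from_matrix(R).as_quat())),open("cmd.json","w"))
E
python3 sync.py; python3 nx.py 380 -318 110 25 78 4 4.0 8
```

```text
fk [ 386.2 -308.4  199. ] cmd [ 385.5 -311.7  196.6] rot diff [ 0.57 -1.77 -0.26]
d cm [-8.64  0.66  2.92] w [-0.012  0.105 -0.002] | per row mm 22.9 deg 1.5
[-2.16, 0.16, 0.73, -0.003, 0.026, -0.001, 4.0]
[-4.32, 0.33, 1.46, -0.006, 0.053, -0.001, 4.0]
[-6.48, 0.49, 2.19, -0.009, 0.079, -0.002, 4.0]
[-8.64, 0.66, 2.92, -0.012, 0.105, -0.002, 4.0]
```

```bash
python3 - <<'E'
import kin2,numpy as np
np.set_printoptions(suppress=True)
D=kin2.data(); x,e=kin2.fit(0.02); print(x.round(1),e,len(D))
A=np.vstack([kin2.basis(q) for q,_,_ in D]); b=np.concatenate([p for _,p,_ in D]); r=(A@x-b).reshape(-1,3); print(np.sqrt((r**2).mean()))
print(r.round(1)[-6:])
E
python3 sync.py; python3 nx.py 380 -318 110 25 78 4 4.0 8
```

```text
[336.2 559.1 -11.5   0.  382.1 -16.2  -0.  349.9  -0.4   0. ] 0.0013303297958486837 23
0.0004125564787776776
[[-0.  0.  0.]
 [ 0. -0. -0.]
 [ 0. -0. -0.]
 [ 0.  0.  0.]
 [ 0.  0.  0.]
 [ 0.  0. -0.]]
fk [ 386.2 -308.4  199. ] cmd [ 386.2 -308.4  199. ] rot diff [0. 0. 0.]
d cm [-8.64  0.66  2.92] w [-0.012  0.105 -0.002] | per row mm 22.9 deg 1.5
[-2.16, 0.16, 0.73, -0.003, 0.026, -0.001, 4.0]
[-4.32, 0.33, 1.46, -0.006, 0.053, -0.001, 4.0]
[-6.48, 0.49, 2.19, -0.009, 0.079, -0.002, 4.0]
[-8.64, 0.66, 2.92, -0.012, 0.105, -0.002, 4.0]
```

```bash
cat > sync.py <<'E'
from h import *
from cell import read_state,get_image
import kin2
X,_=kin2.fit(0.02)
Q=[]
for i in range(8):
    Q.append(read_state()["qpos"]); get_image("top")
Q=np.array(Q); q=Q.mean(0); p=kin2.basis(q)@X; R=kin2.frames(q)[7]; pc,Rc=cmd()
print("qstd",Q.std(0).round(4),"fk",p.round(1),"cmd",pc.round(1),"rot diff",np.degrees((Rc.inv()*R).as_rotvec()).round(2))
json.dump(dict(p=list(p),q=list(R.as_quat())),open("cmd.json","w"))
E
python3 sync.py; python3 nx.py 380 -318 110 25 78 4 4.0 8
```

```text
qstd [0.0004 0.0017 0.0008 0.0004 0.0002 0.0001 0.    ] fk [ 386.  -308.7  198.9] cmd [ 386.2 -308.4  199. ] rot diff [-0.01 -0.13 -0.08]
d cm [-8.63  0.63  2.96] w [-0.012  0.108 -0.001] | per row mm 22.9 deg 1.6
[-2.16, 0.16, 0.74, -0.003, 0.027, -0.0, 4.0]
[-4.31, 0.31, 1.48, -0.006, 0.054, -0.0, 4.0]
[-6.47, 0.47, 2.22, -0.009, 0.081, -0.001, 4.0]
[-8.63, 0.63, 2.96, -0.012, 0.108, -0.001, 4.0]
```

>>> carry_out --series '[[[-2.2,0.2,0.7,0,0.03,0,4.0],[-4.3,0.3,1.5,-0.01,0.05,0,4.0],[-6.5,0.5,2.2,-0.01,0.08,0,4.0],[-8.6,0.6,3.0,-0.01,0.11,0,4.0],[-8.6,0.6,3.0,-0.01,0.11,0,4.0]]]'

```text
clock: 12.2
eef_pos: [388.9, -313.4, 99.6]
tool_rot: [-3.073, -1.365, 0.364]
force: [-0.9, -1.1, -0.6]
width: 50.0
```

```bash
python3 -c "
from h import *
did([-8.6,.6,3.0,-.01,.11,0])"; sed -i 's/range(8)/range(4)/' sync.py; python3 sync.py; python3 -c "
from h import *
R=tool(25,78,0); rows([389.5,-314.2,52.0],R,4.0,4)"
```

```text
clk 12.20 cmd [ 390.  -313.   107.8] meas [ 388.9 -313.4   99.6] roterr deg 0.83 q [ 1.89  1.38 -0.81  2.09 -0.93  0.58  1.25] F [-0.9 -1.1 -0.6] w 50.0
  toolz [ 0.888  0.412 -0.204] tooly [ 0.418 -0.908 -0.014] perr [-1.1 -0.4 -8.2]
qstd [0.0001 0.0043 0.003  0.0018 0.0008 0.0015 0.0006] fk [ 389.6 -312.8  104.3] cmd [ 390.  -313.   107.8] rot diff [-0.12  0.25  0.54]
d cm [-5.13  0.17  0.99] w [ 0.    -0.007 -0.01 ] | per row mm 13.1 deg 0.2
[-1.28, 0.04, 0.25, 0.0, -0.002, -0.003, 4.0]
[-2.57, 0.09, 0.49, 0.0, -0.003, -0.005, 4.0]
[-3.85, 0.13, 0.74, 0.0, -0.005, -0.008, 4.0]
[-5.13, 0.17, 0.99, 0.0, -0.007, -0.01, 4.0]
```

```bash
python3 sync.py; python3 -c "
from h import *
R=tool(25,78,0); rows([389.5,-314.2,56.0],R,4.0,4)"
```

```text
qstd [0.     0.0003 0.0003 0.0002 0.0001 0.0003 0.0001] fk [ 389.9 -312.9  107.8] cmd [ 389.6 -312.8  104.3] rot diff [ 0.07 -0.03 -0.35]
d cm [-5.1   0.12  0.95] w [-0.001 -0.006 -0.004] | per row mm 13.0 deg 0.1
[-1.27, 0.03, 0.24, -0.0, -0.002, -0.001, 4.0]
[-2.55, 0.06, 0.48, -0.0, -0.003, -0.002, 4.0]
[-3.82, 0.09, 0.72, -0.001, -0.005, -0.003, 4.0]
[-5.1, 0.12, 0.95, -0.001, -0.006, -0.004, 4.0]
```

>>> carry_out --series '[[[-1.5,0,0.3,0,0,0,4.0],[-3.0,0.1,0.6,0,0,0,4.0],[-4.2,0.1,0.8,0,-0.01,0,4.0],[-4.8,0.1,0.9,0,-0.01,0,4.0],[-5.1,0.1,1.0,0,-0.01,0,4.0]]]'

```text
clock: 13.02
eef_pos: [389.4, -313.8, 53.4]
tool_rot: [-3.108, -1.357, 0.402]
force: [-0.3, 0.9, 0.1]
width: 49.8
```

>>> carry_out --series '[[[0,0,0,0,0,0,4.0],[-0.2,0,0,0,0,0,4.0],[-0.3,0,0,0,0,0,4.0],[-0.4,0,0.1,0,0,0,4.0],[-0.4,0,0.1,0,0,0,4.0]]]'

```text
clock: 13.43
eef_pos: [390.0, -313.4, 50.8]
tool_rot: [-3.11, -1.36, 0.405]
force: [0.0, -0.7, 2.0]
width: 49.9
```

```bash
python3 -c "
from h import *
did([-5.1,.1,1.0,0,-.01,0]);did([-.4,0,.1,0,0,0])"; python3 -c "
from h import *
R=tool(25,78,0); rows([389.5,-314.2,51.0],R,4.0,1)"
python3 - <<'E'
from cell import get_image
from h import *
e=get_image("side"); d=get_image("top")
cv2.imwrite("pics/t13.png",np.hstack([cv2.resize(d["img"][180:260,310:390],None,fx=5,fy=5),cv2.resize(e["img"][110:190,290:370],None,fx=5,fy=5)]))
E
```

```text
clk 13.43 cmd [ 389.8 -313.8   55.9] meas [ 390.  -313.4   50.8] roterr deg 0.21 q [ 1.88  1.46 -0.77  2.04 -0.89  0.57  1.29] F [ 0.  -0.7  2. ] w 49.9
  toolz [ 0.886  0.414 -0.209] tooly [ 0.422 -0.907 -0.007] perr [ 0.2  0.4 -5. ]
clk 13.43 cmd [ 389.9 -313.7   51.7] meas [ 390.  -313.4   50.8] roterr deg 0.21 q [ 1.88  1.46 -0.77  2.04 -0.89  0.57  1.29] F [ 0.  -0.7  2. ] w 49.9
  toolz [ 0.886  0.414 -0.209] tooly [ 0.422 -0.907 -0.007] perr [ 0.1  0.3 -0.9]
d cm [-0.08  0.03 -0.04] w [-0.001  0.004 -0.004] | per row mm 1.0 deg 0.3
[-0.08, 0.03, -0.04, -0.001, 0.004, -0.004, 4.0]
```

View pics/t13.png

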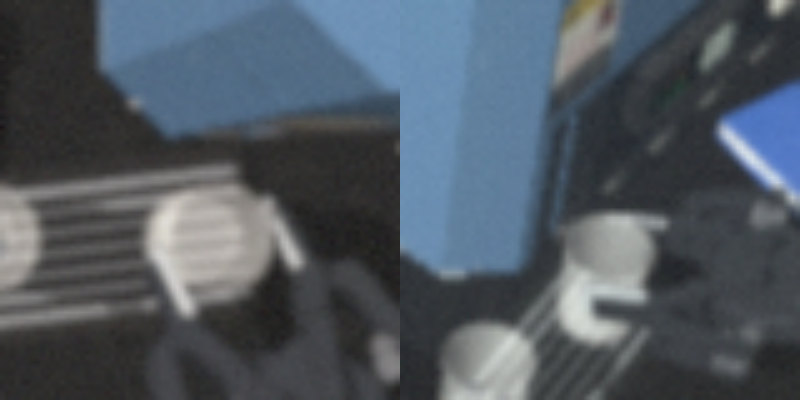

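>>> carry_out --series '[[[-0.1,0,0,0,0,0,4.0],[-0.1,0,0,0,0,0,5.2],[-0.1,0,0,0,0,0,5.8],[-0.1,0,0,0,0,0,6.2],[-0.1,0,0,0,0,0,6.2]]]'

```text
clock: 13.95
eef_pos: [389.2, -313.8, 47.8]
tool_rot: [-3.107, -1.356, 0.401]
force: [0.2, 0.5, 0.2]
width: 62.1
```

>>> carry_out --series '[[[0,0,0,0,0,0,6.2],[0,0,-0.8,0,0,0,6.2],[0,0,-2.5,0,0,0,6.2],[0,0,-4.5,0,0,0,6.2],[0,0,-6.5,0,0,0,6.2]]]'

```text
clock: 14.37
eef_pos: [330.7, -340.7, 62.5]
tool_rot: [-3.106, -1.358, 0.4]
force: [-0.2, 0.6, 1.2]
width: 62.0
```

```bash
python3 -c "
from h import *
did([-.1,0,0,0,0,0]);did([0,0,-6.5,0,0,0])"; python3 nx.py 330 -310 170 32 78 5 7.5 8
python3 - <<'E'
from cell import get_image
from h import *
e=get_image("side"); d=get_image("top"); pickle.dump(d,open("pics/top11.pkl","wb"))
cv2.imwrite("pics/t14.png",np.hstack([cv2.resize(d["img"][180:260,310:390],None,fx=5,fy=5),cv2.resize(e["img"][110:190,290:370],None,fx=5,fy=5)]))
for b in [(338,368,212,244),(292,322,212,242)]:
    P=np.array([dep(d,u,v) for v in range(b[2],b[3]) for u in range(b[0],b[1])]); P=P[(P[:,2]>62)&(P[:,2]<75)]; print(cv2.minEnclosingCircle(P[:,:2].astype(np.float32)),P[:,2].mean())
E
```

```text
clk 14.37 cmd [ 389.7 -313.8   50.8] meas [ 330.7 -340.7   62.5] roterr deg 0.20 q [ 1.94  1.38 -0.68  2.   -0.8   0.73  1.22] F [-0.2  0.6  1.2] w 62.0
  toolz [ 0.885  0.414 -0.211] tooly [ 0.422 -0.907 -0.008] perr [-59.  -26.9  11.7]
clk 14.37 cmd [ 332.2 -340.7   64.5] meas [ 330.7 -340.7   62.5] roterr deg 0.20 q [ 1.94  1.38 -0.68  2.   -0.8   0.73  1.22] F [-0.2  0.6  1.2] w 62.0
  toolz [ 0.885  0.414 -0.211] tooly [ 0.422 -0.907 -0.008] perr [-1.5  0.  -2.1]
d cm [10.53 -3.05 -0.06] w [ 0.119  0.004 -0.03 ] | per row mm 21.9 deg 1.4
[2.11, -0.61, -0.01, 0.024, 0.001, -0.006, 7.5]
[4.21, -1.22, -0.02, 0.047, 0.001, -0.012, 7.5]
[6.32, -1.83, -0.04, 0.071, 0.002, -0.018, 7.5]
[8.43, -2.44, -0.05, 0.095, 0.003, -0.024, 7.5]
[10.53, -3.05, -0.06, 0.119, 0.004, -0.03, 7.5]
((380.00250244140625, -316.513916015625), 27.20842170715332) 66.82605239132573
((378.6554260253906, -201.3419647216797), 26.641733169555664) 66.89975117792177
```

View pics/t14.png

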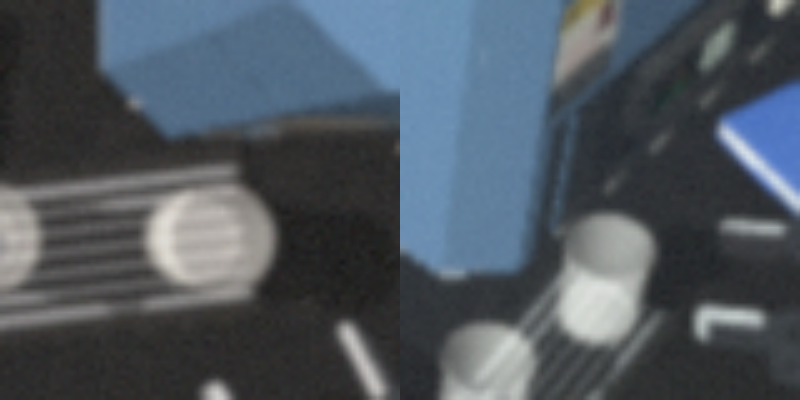

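>>> carry_out --series '[[[2.1,0,0,0.02,0,-0.01,7.0],[4.2,-0.6,0,0.05,0,-0.01,7.0],[6.3,-1.5,0,0.07,0,-0.02,7.0],[8.4,-2.3,0,0.1,0,-0.02,7.0],[10.5,-3.0,-0.1,0.12,0,-0.03,7.0]]]'

```text
clock: 14.88
eef_pos: [339.1, -303.9, 166.5]
tool_rot: [-3.125, -1.359, 0.545]
force: [-0.8, -0.3, 0.5]
width: 70.0
```

```bash
python3 -c "
from h import *
did([10.5,-3.0,-.1,.12,0,-.03])"; python3 nx.py 352 -222 145 35 78 5 7.0 8
```

```text
clk 14.88 cmd [ 338.9 -304.9  167.5] meas [ 339.1 -303.9  166.5] roterr deg 0.21 q [ 1.89  1.18 -0.73  2.07 -0.8   0.83  1.11] F [-0.8 -0.3  0.5] w 70.0
  toolz [ 0.827  0.521 -0.21 ] tooly [ 0.532 -0.847 -0.004] perr [ 0.2  1.  -1. ]
d cm [-1.03 -6.39  6.96] w [ 0.05   0.004 -0.011] | per row mm 19.0 deg 0.6
[-0.21, -1.28, 1.39, 0.01, 0.001, -0.002, 7.0]
[-0.41, -2.55, 2.78, 0.02, 0.001, -0.004, 7.0]
[-0.62, -3.83, 4.18, 0.03, 0.002, -0.007, 7.0]
[-0.82, -5.11, 5.57, 0.04, 0.003, -0.009, 7.0]
[-1.03, -6.39, 6.96, 0.05, 0.004, -0.011, 7.0]
```

>>> carry_out --series '[[[-0.2,-1.3,1.4,0.01,0,0,7.0],[-0.4,-2.6,2.8,0.02,0,0,7.0],[-0.6,-3.8,4.2,0.03,0,-0.01,7.0],[-0.8,-5.1,5.6,0.04,0,-0.01,7.0],[-1.0,-6.4,7.0,0.05,0,-0.01,7.0]]]'

```text
clock: 15.3
eef_pos: [361.2, -214.5, 141.0]
tool_rot: [-3.125, -1.358, 0.595]
force: [-0.1, 1.1, 0.0]
width: 70.3
```

```bash
python3 -c "
from h import *
did([-1.0,-6.4,7.0,.05,0,-.01])"; python3 nx.py 379 -201.5 110 35 78 4 7.0 8
```

```text
clk 15.30 cmd [ 361.1 -215.5  142.9] meas [ 361.2 -214.5  141. ] roterr deg 0.14 q [ 1.85  1.29 -0.8   2.24 -0.88  0.59  1.27] F [-0.1  1.1  0. ] w 70.3
  toolz [ 0.8    0.561 -0.211] tooly [ 0.573 -0.819 -0.003] perr [ 0.1  1.  -1.9]
d cm [-2.74 -0.11  4.01] w [-0.     0.004 -0.001] | per row mm 12.1 deg 0.1
[-0.68, -0.03, 1.0, -0.0, 0.001, -0.0, 7.0]
[-1.37, -0.06, 2.01, -0.0, 0.002, -0.0, 7.0]
[-2.05, -0.09, 3.01, -0.0, 0.003, -0.001, 7.0]
[-2.74, -0.11, 4.01, -0.0, 0.004, -0.001, 7.0]
```

>>> carry_out --series '[[[-0.7,0,1.0,0,0,0,7.0],[-1.4,-0.1,2.0,0,0,0,7.0],[-2.1,-0.1,3.2,0,0,0,7.0],[-2.7,-0.1,4.0,0,0,0,7.0],[-2.7,-0.1,4.0,0,0,0,7.0]]]'

```text
clock: 15.72
eef_pos: [388.3, -194.4, 105.5]
tool_rot: [-3.115, -1.36, 0.585]
force: [-0.4, 0.2, 0.8]
width: 69.9
```

```bash
python3 -c "
from h import *
did([-2.7,-.1,4.0,0,0,0])"; python3 nx.py 379 -201.5 52 35 78 4 7.0 8
python3 - <<'E'
from cell import get_image
from h import *
e=get_image("side"); t=get_image("top"); pickle.dump(t,open("pics/top12.pkl","wb"))
cv2.imwrite("pics/t15.png",np.hstack([cv2.resize(t["img"][180:260,270:350],None,fx=5,fy=5),cv2.resize(e["img"][130:210,270:350],None,fx=5,fy=5)]))
P=np.array([dep(t,u,v) for v in range(200,262) for u in range(280,360)])
hsv=cv2.cvtColor(t["img"],cv2.COLOR_BGR2HSV)[200:262,280:360].reshape(-1,3)
m=(P[:,2]>95)&(P[:,2]<135)&(hsv[:,2]>110); Q=P[m]
az=np.radians(35); f=np.array([np.cos(az),np.sin(az)]); j=np.array([np.sin(az),-np.cos(az)])
c=np.array([379,-201.5]); A=(Q[:,:2]-c)@f; B=(Q[:,:2]-c)@j
ok=(np.abs(B)<60)&(np.abs(A)<25); A=A[ok];B=B[ok]
for k in (B<0,B>0): print(k.sum(),"along",A[k].min().round(1),A[k].max().round(1),"jaw",np.percentile(B[k],[5,50,95]).round(1))
E
```

```text
clk 15.72 cmd [ 387.9 -195.5  108.1] meas [ 388.3 -194.4  105.5] roterr deg 0.29 q [ 1.82  1.41 -0.84  2.24 -0.93  0.47  1.35] F [-0.4  0.2  0.8] w 69.9
  toolz [ 0.8    0.562 -0.209] tooly [ 0.573 -0.819 -0.006] perr [ 0.5  1.1 -2.6]
d cm [-5.7  -0.01  1.24] w [-0.     0.004 -0.001] | per row mm 14.6 deg 0.1
[-1.43, -0.0, 0.31, -0.0, 0.001, -0.0, 7.0]
[-2.85, -0.0, 0.62, -0.0, 0.002, -0.0, 7.0]
[-4.28, -0.01, 0.93, -0.0, 0.003, -0.001, 7.0]
[-5.7, -0.01, 1.24, -0.0, 0.004, -0.001, 7.0]
55 along -25.0 5.9 jaw [-44.7 -41.  -36.8]
56 along -23.9 5.7 jaw [33.5 37.8 43. ]
```

View pics/t15.png

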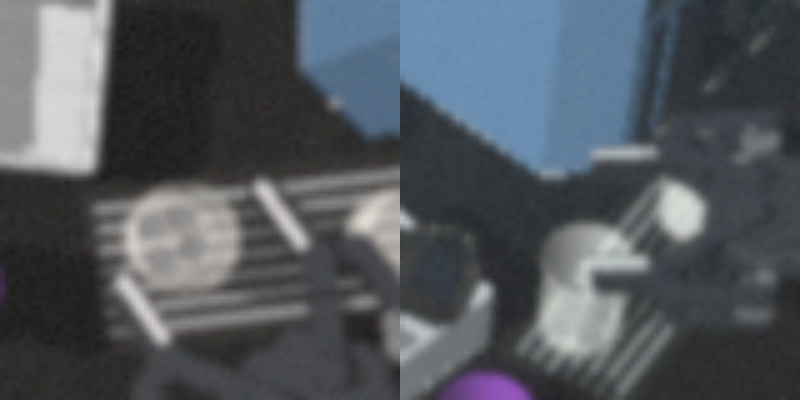

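>>> carry_out --series '[[[-1.4,0,0.3,0,0,0,6.6],[-2.9,0,0.6,0,0,0,6.6],[-4.3,0,0.9,0,0,0,6.6],[-5.3,0,1.1,0,0,0,6.6],[-5.7,0,1.2,0,0,0,6.6]]]'

```text
clock: 16.23
eef_pos: [387.1, -196.2, 46.8]
tool_rot: [-3.121, -1.357, 0.589]
force: [-0.2, -0.6, 0.2]
width: 65.9
```

>>> carry_out --series '[[[0,0,0,0,0,0,6.0],[0,0,0,0,0,0,4.0],[0,0,0,0,0,0,4.0],[0,0,0,0,0,0,4.0],[0,0,0,0,0,0,4.0]]]'

```text
clock: 16.65
eef_pos: [387.5, -195.5, 48.8]
tool_rot: [-3.127, -1.359, 0.595]
force: [0.2, 0.2, 1.1]
width: 49.8
```

```bash
python3 -c "
from h import *
did([-5.7,0,1.2,0,0,0])"
python3 - <<'E'
from cell import get_image
from h import *
e=get_image("side"); t=get_image("top"); pickle.dump(t,open("pics/top13.pkl","wb"))
cv2.imwrite("pics/t16.png",np.hstack([cv2.resize(t["img"][180:260,290:370],None,fx=5,fy=5),cv2.resize(e["img"][130:210,270:350],None,fx=5,fy=5)]))
E
```

```text
clk 16.65 cmd [ 387.6 -195.6   49.8] meas [ 387.5 -195.5   48.8] roterr deg 0.15 q [ 1.81  1.51 -0.77  2.18 -0.88  0.47  1.39] F [0.2 0.2 1.1] w 49.8
  toolz [ 0.801  0.561 -0.21 ] tooly [ 0.573 -0.82  -0.003] perr [-0.1  0.1 -1.1]
```

View pics/t16.png

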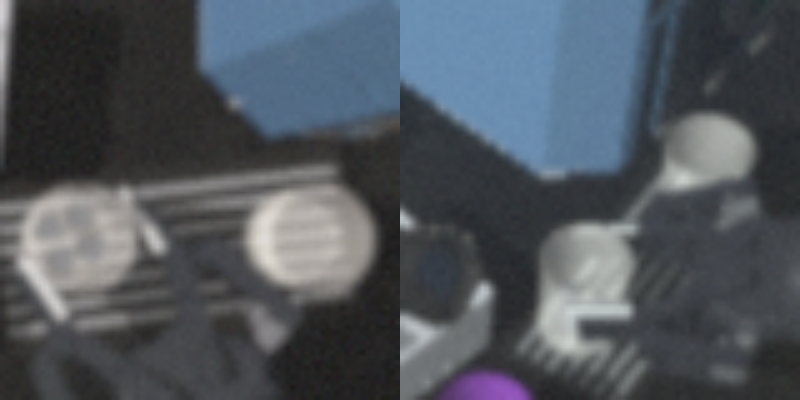

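```bash
cat > t11.py <<'E'
from t9 import *
from cell import read_state
q=np.array(read_state()["qpos"])
W=[("lift",(376,-203,145),35,78,0),("up",(370,-235,200),32,70,0),("u2",(372,-275,225),26,58,0),("u3",(376,-275,248),22,38,0),("dn",(405,-222,258),22,13,0),("d2",(425,-165,235),12,2,0),("t0",(432,-122,170),5,-6,0),("t1",(440,-118,110),5,-20,0),("t2",(440,-118,97),5,-38,0),("t3",(440,-118,97),5,-45,0)]
run(q,W,78,off=8)
E
python3 t11.py; python3 nx.py 376 -203 145 35 78 4 4.0 8
```

```text
lift     (376, -203, 145) (35, 78, 0) OK  [ 1.83  1.33 -0.87  2.27 -0.95  0.5   1.31] el [-150. -522.  470.] wr [ 105. -393.  216.] mouth el 90 az 127 dq 0.18
up       (370, -235, 200) (32, 70, 0) OK  [ 1.84  1.07 -0.9   2.29 -1.    0.53  1.16] el [-141. -469.  605.] wr [ 100. -404.  316.] mouth el 82 az 32 dq 0.26
u2       (372, -275, 225) (26, 58, 0) OK  [ 1.8   0.81 -0.87  2.27 -1.04  0.5   0.98] el [-102. -393.  720.] wr [ 114. -401.  405.] mouth el 70 az 26 dq 0.26
u3       (376, -275, 248) (22, 38, 0) OK  [ 1.49  0.46 -0.64  2.24 -0.86  0.5   0.5 ] el [   8. -247.  838.] wr [ 183. -353.  515.] mouth el 50 az 22 dq 0.48
dn       (405, -222, 258) (22, 13, 0) OK  [ 0.74  0.3  -0.21  2.11 -0.21  0.61 -0.48] el [ 113. -119.  871.] wr [ 335. -250.  588.] mouth el 25 az 22 dq 0.98
d2       (425, -165, 235) (12, 2, 0) OK  [ 0.36  0.35 -0.05  2.07  0.    0.69 -1.05] el [177. -79. 861.] wr [ 414. -167.  574.] mouth el 14 az 12 dq 0.57
t0       (432, -122, 170) (5, -6, 0) OK  [ 0.18  0.5   0.01  2.05  0.04  0.69 -1.32] el [264. -60. 825.] wr [ 467. -119.  507.] mouth el 6 az 5 dq 0.27
t1       (440, -118, 110) (5, -20, 0) OK  [ 0.12  0.72  0.04  1.88  0.07  0.88 -1.39] el [365. -54. 756.] wr [ 555. -108.  428.] mouth el -8 az 5 dq 0.22
t2       (440, -118, 97) (5, -38, 0) OK  [ 0.08  0.91  0.06  1.64  0.09  1.25 -1.41] el [439. -45. 680.] wr [648. -99. 364.] mouth el -26 az 5 dq 0.37
t3       (440, -118, 97) (5, -45, 0) OK  [ 0.07  0.98  0.06  1.55  0.1   1.39 -1.42] el [463. -43. 647.] wr [679. -97. 337.] mouth el -33 az 5 dq 0.14
d cm [ 9.02 -0.07 -2.25] w [-0.     0.004 -0.001] | per row mm 23.2 deg 0.1
[2.25, -0.02, -0.56, -0.0, 0.001, -0.0, 4.0]
[4.51, -0.03, -1.13, -0.0, 0.002, -0.0, 4.0]
[6.76, -0.05, -1.69, -0.0, 0.003, -0.001, 4.0]
[9.02, -0.07, -2.25, -0.0, 0.004, -0.001, 4.0]
```

>>> carry_out --series '[[[0.8,0,-0.2,0,0,0,4.0],[2.5,0,-0.6,0,0,0,4.0],[4.8,0,-1.2,0,0,0,4.0],[7.0,0,-1.8,0,0,0,4.0],[9.0,-0.1,-2.2,0,0,0,4.0]]]'

```text
clock: 17.17
eef_pos: [384.8, -196.2, 141.9]
tool_rot: [-3.124, -1.358, 0.593]
force: [-0.3, 0.5, -0.5]
width: 50.0
```

```bash
python3 -c "
from h import *
did([9.0,-.1,-2.2,0,0,0])"; sed -i 's/^W=.*/W=[("up",(370,-235,200),32,70,0),("u2",(372,-275,225),26,58,0),("u3",(376,-275,248),22,38,0),("dn",(405,-222,258),24,13,0),("d2",(425,-170,235),27,2,0),("t0",(436,-128,170),30,-6,0),("t1",(443,-125,110),30,-20,0),("t2",(443,-125,97),30,-38,0),("t3",(443,-125,97),30,-45,0)]/' t11.py; python3 t11.py;  python3 nx.py 370 -235 200 32 70 5 4.0 8
python3 - <<'E'
from cell import get_image
from h import *
e=get_image("side"); t=get_image("top"); pickle.dump(t,open("pics/top14.pkl","wb"))
cv2.imwrite("pics/t17.png",np.hstack([cv2.resize(t["img"][180:260,290:370],None,fx=5,fy=5),cv2.resize(e["img"][130:210,270:350],None,fx=5,fy=5)]))
E
```

```text
clk 17.17 cmd [ 385.  -196.3  142.5] meas [ 384.8 -196.2  141.9] roterr deg 0.17 q [ 1.83  1.33 -0.87  2.27 -0.95  0.49  1.31] F [-0.3  0.5 -0.5] w 50.0
  toolz [ 0.801  0.56  -0.211] tooly [ 0.573 -0.82  -0.004] perr [-0.2  0.1 -0.5]
up       (370, -235, 200) (32, 70, 0) OK  [ 1.84  1.07 -0.9   2.29 -1.    0.52  1.16] el [-142. -469.  605.] wr [ 100. -404.  316.] mouth el 82 az 32 dq 0.26
u2       (372, -275, 225) (26, 58, 0) OK  [ 1.8   0.81 -0.87  2.27 -1.04  0.5   0.98] el [-102. -394.  720.] wr [ 114. -401.  405.] mouth el 70 az 26 dq 0.26
u3       (376, -275, 248) (22, 38, 0) OK  [ 1.49  0.46 -0.64  2.24 -0.86  0.5   0.5 ] el [   7. -247.  838.] wr [ 183. -353.  515.] mouth el 50 az 22 dq 0.48
dn       (405, -222, 258) (24, 13, 0) OK  [ 0.75  0.3  -0.22  2.11 -0.21  0.62 -0.44] el [ 113. -122.  870.] wr [ 336. -253.  588.] mouth el 25 az 24 dq 0.94
d2       (425, -170, 235) (27, 2, 0) OK  [ 0.43  0.36 -0.13  2.06  0.03  0.7  -0.81] el [174. -93. 859.] wr [ 415. -175.  574.] mouth el 14 az 27 dq 0.36
t0       (436, -128, 170) (30, -6, 0) OK  [ 0.22  0.5  -0.06  2.06  0.16  0.67 -1.01] el [260. -70. 826.] wr [ 467. -110.  507.] mouth el 6 az 30 dq 0.21
t1       (443, -125, 110) (30, -20, 0) OK  [ 0.05  0.7   0.03  1.93  0.25  0.81 -1.17] el [361. -31. 762.] wr [543. -67. 428.] mouth el -8 az 30 dq 0.20
t2       (443, -125, 97) (30, -38, 0) OK  [-0.06  0.88  0.08  1.74  0.29  1.13 -1.24] el [431.  14. 692.] wr [624. -20. 364.] mouth el -26 az 30 dq 0.32
t3       (443, -125, 97) (30, -45, 0) OK  [-0.09  0.95  0.09  1.66  0.3   1.26 -1.25] el [453.  29. 662.] wr [650.  -5. 336.] mouth el -33 az 30 dq 0.13
d cm [ 4.75  2.36 -3.5 ] w [-0.051 -0.136  0.014] | per row mm 12.7 deg 1.7
[0.95, 0.47, -0.7, -0.01, -0.027, 0.003, 4.0]
[1.9, 0.94, -1.4, -0.02, -0.054, 0.005, 4.0]
[2.85, 1.41, -2.1, -0.03, -0.082, 0.008, 4.0]
[3.8, 1.89, -2.8, -0.041, -0.109, 0.011, 4.0]
[4.75, 2.36, -3.5, -0.051, -0.136, 0.014, 4.0]
```

View pics/t17.png

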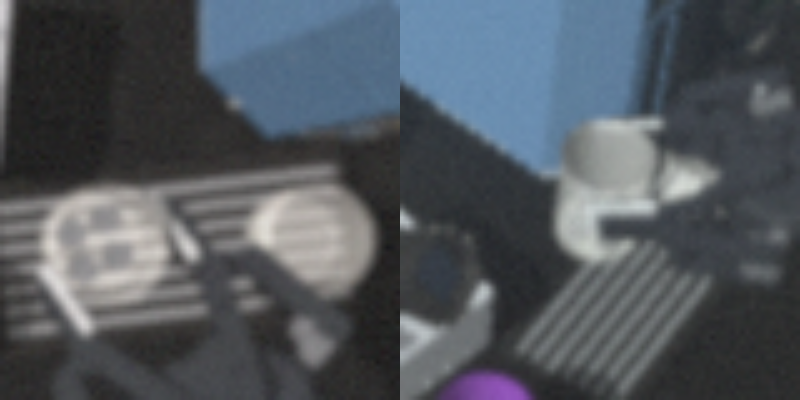

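>>> carry_out --series '[[[0.9,0.5,-0.7,-0.01,-0.03,0,4.0],[1.9,0.9,-1.4,-0.02,-0.05,0,4.0],[2.8,1.4,-2.1,-0.03,-0.08,0.01,4.0],[3.8,1.9,-2.8,-0.04,-0.11,0.01,4.0],[4.7,2.4,-3.5,-0.05,-0.14,0.01,4.0]]]'

```text
clock: 17.68
eef_pos: [378.6, -230.5, 193.5]
tool_rot: [-3.141, -1.216, 0.557]
force: [0.7, 0.0, -1.5]
width: 49.6
```

```bash
python3 -c "
from h import *
did([4.7,2.4,-3.5,-.05,-.14,.01])"; python3 nx.py 372 -275 228 26 56 5 4.0 8
```

```text
clk 17.68 cmd [ 378.9 -229.9  195.8] meas [ 378.6 -230.5  193.5] roterr deg 0.26 q [ 1.84  1.07 -0.9   2.29 -1.    0.52  1.16] F [ 0.7  0.  -1.5] w 49.6
  toolz [ 0.796  0.497 -0.347] tooly [ 0.529 -0.848 -0.   ] perr [-0.4 -0.6 -2.3]
d cm [ 1.72  3.56 -2.85] w [-0.093 -0.24   0.052] | per row mm 9.7 deg 3.0
[0.34, 0.71, -0.57, -0.019, -0.048, 0.01, 4.0]
[0.69, 1.42, -1.14, -0.037, -0.096, 0.021, 4.0]
[1.03, 2.13, -1.71, -0.056, -0.144, 0.031, 4.0]
[1.38, 2.85, -2.28, -0.075, -0.192, 0.041, 4.0]
[1.72, 3.56, -2.85, -0.093, -0.24, 0.052, 4.0]
```

>>> carry_out --series '[[[0.3,0.7,-0.6,-0.02,-0.05,0.01,4.0],[0.7,1.4,-1.1,-0.04,-0.1,0.02,4.0],[1.0,2.1,-1.7,-0.06,-0.14,0.03,4.0],[1.4,2.8,-2.3,-0.07,-0.19,0.04,4.0],[1.7,3.6,-2.8,-0.09,-0.24,0.05,4.0]]]'

```text
clock: 18.1
eef_pos: [380.1, -272.1, 219.1]
tool_rot: [-3.135, -0.975, 0.449]
force: [0.4, 0.3, -1.4]
width: 49.7
```

```bash
python3 -c "
from h import *
did([1.7,3.6,-2.8,-.09,-.24,.05])"; python3 nx.py 376 -275 248 22 38 5 4.0 8
```

```text
clk 18.10 cmd [ 380.7 -271.2  221.5] meas [ 380.1 -272.1  219.1] roterr deg 0.31 q [ 1.78  0.78 -0.86  2.26 -1.01  0.49  0.92] F [ 0.4  0.3 -1.4] w 49.7
  toolz [ 0.743  0.365 -0.561] tooly [ 0.439 -0.899 -0.004] perr [-0.6 -0.9 -2.4]
d cm [ 1.52  0.18 -0.93] w [-0.054 -0.314  0.05 ] | per row mm 3.6 deg 3.7
[0.3, 0.04, -0.19, -0.011, -0.063, 0.01, 4.0]
[0.61, 0.07, -0.37, -0.022, -0.126, 0.02, 4.0]
[0.91, 0.11, -0.56, -0.032, -0.189, 0.03, 4.0]
[1.22, 0.15, -0.74, -0.043, -0.252, 0.04, 4.0]
[1.52, 0.18, -0.93, -0.054, -0.314, 0.05, 4.0]
```

>>> carry_out --series '[[[0.3,0,-0.2,-0.01,-0.06,0.01,4.0],[0.6,0.1,-0.4,-0.02,-0.13,0.02,4.0],[0.9,0.1,-0.6,-0.03,-0.19,0.03,4.0],[1.2,0.1,-0.7,-0.04,-0.25,0.04,4.0],[1.5,0.2,-0.9,-0.05,-0.31,0.05,4.0]]]'

```text
clock: 18.52
eef_pos: [381.7, -272.4, 236.8]
tool_rot: [-3.134, -0.665, 0.38]
force: [0.1, 0.8, -2.0]
width: 50.2
```

```bash
python3 -c "
from h import *
did([1.5,.2,-.9,-.05,-.31,.05])"; python3 nx.py 402 -228 258 24 15 5 4.0 8
```

```text
clk 18.52 cmd [ 382.4 -272.6  239. ] meas [ 381.7 -272.4  236.8] roterr deg 0.29 q [ 1.49  0.46 -0.64  2.24 -0.86  0.5   0.5 ] F [ 0.1  0.8 -2. ] w 50.2
  toolz [ 0.57   0.236 -0.787] tooly [ 0.376 -0.927 -0.006] perr [-0.7  0.2 -2.2]
d cm [ 3.48 -3.4   1.69] w [ 0.012 -0.406 -0.03 ] | per row mm 10.3 deg 4.7
[0.7, -0.68, 0.34, 0.002, -0.081, -0.006, 4.0]
[1.39, -1.36, 0.68, 0.005, -0.162, -0.012, 4.0]
[2.09, -2.04, 1.01, 0.007, -0.243, -0.018, 4.0]
[2.79, -2.72, 1.35, 0.009, -0.325, -0.024, 4.0]
[3.48, -3.4, 1.69, 0.012, -0.406, -0.03, 4.0]
```

>>> carry_out --series '[[[0.6,-0.6,0.3,0,-0.07,-0.01,4.0],[1.2,-1.2,0.6,0,-0.14,-0.01,4.0],[1.8,-1.8,0.9,0.01,-0.21,-0.02,4.0],[2.4,-2.4,1.2,0.01,-0.28,-0.02,4.0],[3.0,-3.0,1.5,0.01,-0.35,-0.03,4.0]]]'

```text
clock: 18.93
eef_pos: [401.0, -232.5, 243.8]
tool_rot: [-3.141, -0.314, 0.416]
force: [-0.0, -0.2, -1.4]
width: 49.5
```

```bash
python3 -c "
from h import *
did([3.0,-3.0,1.5,.01,-.35,-.03])"; python3 nx.py 424 -170 238 27 4 5 4.0 8
```

```text
clk 18.93 cmd [ 401.5 -232.4  245.9] meas [ 401.  -232.5  243.8] roterr deg 0.29 q [ 0.88  0.31 -0.27  2.14 -0.36  0.57 -0.23] F [-0.  -0.2 -1.4] w 49.5
  toolz [ 0.282  0.125 -0.951] tooly [ 0.404 -0.915 -0.   ] perr [-0.6 -0.  -2. ]
d cm [ 3.85 -4.8   3.23] w [ 0.013 -0.248 -0.052] | per row mm 13.9 deg 2.9
[0.77, -0.96, 0.65, 0.003, -0.05, -0.01, 4.0]
[1.54, -1.92, 1.29, 0.005, -0.099, -0.021, 4.0]
[2.31, -2.88, 1.94, 0.008, -0.149, -0.031, 4.0]
[3.08, -3.84, 2.59, 0.01, -0.198, -0.041, 4.0]
[3.85, -4.8, 3.23, 0.013, -0.248, -0.052, 4.0]
```

>>> carry_out --series '[[[0.8,-1.0,0.6,0,-0.05,-0.01,4.0],[1.5,-1.9,1.3,0,-0.1,-0.02,4.0],[2.3,-2.9,1.9,0.01,-0.15,-0.03,4.0],[3.1,-3.8,2.6,0.01,-0.2,-0.04,4.0],[3.8,-4.8,3.2,0.01,-0.25,-0.05,4.0]]]'

```text
clock: 19.35
eef_pos: [424.0, -169.5, 224.7]
tool_rot: [-3.141, -0.064, 0.469]
force: [1.0, -0.5, -1.2]
width: 50.1
```

```bash
python3 -c "
from h import *
did([3.8,-4.8,3.2,.01,-.25,-.05])"; python3 nx.py 436 -128 165 30 -6 5 4.0 8
```

```text
clk 19.35 cmd [ 424.2 -169.9  227.2] meas [ 424.  -169.5  224.7] roterr deg 0.26 q [ 0.43  0.35 -0.1   2.08 -0.02  0.68 -0.75] F [ 1.  -0.5 -1.2] w 50.1
  toolz [ 0.057  0.03  -0.998] tooly [ 0.452 -0.892 -0.001] perr [-0.2  0.4 -2.5]
d cm [ 2.33 -3.21  7.48] w [ 0.001 -0.172 -0.055] | per row mm 16.9 deg 2.1
[0.47, -0.64, 1.5, 0.0, -0.034, -0.011, 4.0]
[0.93, -1.28, 2.99, 0.001, -0.069, -0.022, 4.0]
[1.4, -1.93, 4.49, 0.001, -0.103, -0.033, 4.0]
[1.87, -2.57, 5.98, 0.001, -0.138, -0.044, 4.0]
[2.33, -3.21, 7.48, 0.001, -0.172, -0.055, 4.0]
```

>>> carry_out --series '[[[0.5,-0.6,1.5,0,-0.03,-0.01,4.0],[0.9,-1.3,3.0,0,-0.07,-0.02,4.0],[1.4,-1.9,4.5,0,-0.1,-0.03,4.0],[1.9,-2.6,6.0,0,-0.14,-0.04,4.0],[2.3,-3.2,7.4,0,-0.17,-0.06,4.0]]]'

```text
clock: 19.77
eef_pos: [434.4, -128.0, 151.8]
tool_rot: [-3.139, 0.105, 0.53]
force: [0.5, 0.0, -1.1]
width: 49.8
```

```bash
python3 -c "
from h import *
did([2.3,-3.2,7.4,0,-.17,-.06])"; python3 nx.py 443 -125 108 30 -18 5 4.0 8
python3 - <<'E'
from cell import get_image
from h import *
e=get_image("side"); t=get_image("top"); pickle.dump(t,open("pics/top15.pkl","wb"))
cv2.imwrite("pics/t18.png",np.hstack([cv2.resize(t["img"][120:280,200:360],None,fx=2.5,fy=2.5),cv2.resize(e["img"][100:260,200:360],None,fx=2.5,fy=2.5)]))
E
```

```text
clk 19.77 cmd [ 434.7 -128.9  154.8] meas [ 434.4 -128.   151.8] roterr deg 0.26 q [ 0.19  0.51 -0.02  2.06  0.13  0.65 -0.98] F [ 0.5  0.  -1.1] w 49.8
  toolz [-0.092 -0.051 -0.994] tooly [ 0.505 -0.863 -0.003] perr [-0.3  0.9 -3.1]
d cm [1.15 0.08 5.64] w [ 0.002 -0.211  0.005] | per row mm 11.5 deg 2.4
[0.23, 0.02, 1.13, 0.0, -0.042, 0.001, 4.0]
[0.46, 0.03, 2.26, 0.001, -0.085, 0.002, 4.0]
[0.69, 0.05, 3.39, 0.001, -0.127, 0.003, 4.0]
[0.92, 0.06, 4.51, 0.002, -0.169, 0.004, 4.0]
[1.15, 0.08, 5.64, 0.002, -0.211, 0.005, 4.0]
```

View pics/t18.png

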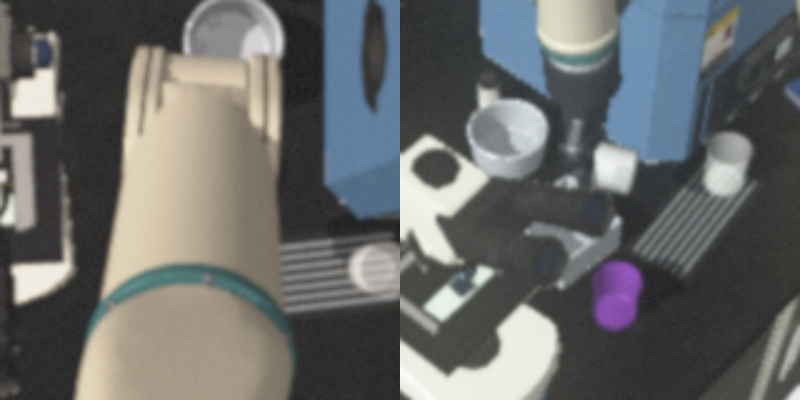

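>>> carry_out --series '[[[0.2,0,1.1,0,-0.04,0,4.0],[0.5,0,2.3,0,-0.08,0,4.0],[0.7,0,3.4,0,-0.13,0,4.0],[0.9,0.1,4.4,0,-0.17,0,4.0],[1.1,0.1,5.2,0,-0.21,0,4.0]]]'

```text
clock: 20.28
eef_pos: [439.7, -128.0, 100.2]
tool_rot: [-3.14, 0.314, 0.527]
force: [0.0, -0.1, -1.3]
width: 49.6
```

```bash
python3 -c "
from h import *
did([1.1,.1,5.2,0,-.21,0])"; python3 nx.py 443 -125 98 30 -40 5 4.0 8
python3 - <<'E'
from cell import get_image
from h import *
e=get_image("side"); t=get_image("top"); pickle.dump(t,open("pics/top16.pkl","wb"))
cv2.imwrite("pics/t19.png",np.hstack([cv2.resize(t["img"][120:280,200:360],None,fx=2.5,fy=2.5),cv2.resize(e["img"][130:210,240:320],None,fx=5,fy=5)]))
E
```

```text
clk 20.28 cmd [ 440.1 -126.9  102. ] meas [ 439.7 -128.   100.2] roterr deg 0.24 q [ 0.04  0.69  0.06  1.96  0.2   0.77 -1.11] F [ 0.  -0.1 -1.3] w 49.6
  toolz [-0.268 -0.154 -0.951] tooly [ 0.502 -0.865 -0.002] perr [-0.4 -1.  -1.8]
d cm [ 0.04 -0.03  1.29] w [ 0.004 -0.385  0.004] | per row mm 2.6 deg 4.4
[0.01, -0.01, 0.26, 0.001, -0.077, 0.001, 4.0]
[0.02, -0.01, 0.52, 0.001, -0.154, 0.002, 4.0]
[0.02, -0.02, 0.77, 0.002, -0.231, 0.002, 4.0]
[0.03, -0.02, 1.03, 0.003, -0.308, 0.003, 4.0]
[0.04, -0.03, 1.29, 0.004, -0.385, 0.004, 4.0]
```

View pics/t19.png

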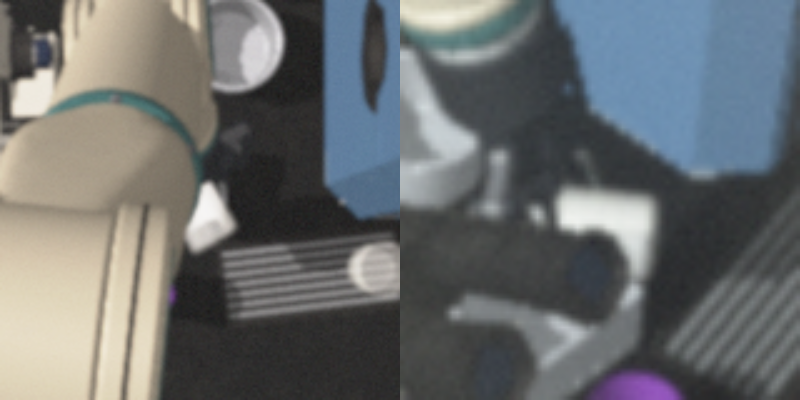

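>>> carry_out --series '[[[0,0,0.2,0,-0.08,0,4.0],[0,0,0.5,0,-0.15,0,4.0],[0,0,0.8,0,-0.23,0,4.0],[0,0,1.0,0,-0.31,0,4.0],[0,0,1.3,0,-0.38,0,4.0]]]'

```text
clock: 20.8
eef_pos: [436.9, -129.5, 89.0]
tool_rot: [-3.14, 0.693, 0.527]
force: [0.3, 0.1, -1.9]
width: 49.5
```

>>> carry_out --series '[[[0,0,0,0,-0.05,0,4.0],[0,0,0,0,-0.1,0,4.0],[0,0,0,0,-0.1,0,4.0],[0,0,0,0,-0.1,0,4.0],[0,0,0,0,-0.1,0,4.0]]]'

```text
clock: 21.22
eef_pos: [436.2, -129.9, 88.8]
tool_rot: [-3.14, 0.79, 0.527]
force: [-0.9, -0.6, -0.1]
width: 49.9
```

```bash
python3 -c "
from h import *
did([0,0,1.3,0,-.38,0]);did([0,0,0,0,-.1,0])"; python3 nx.py 438 -128 115 30 -14 5 4.0 8
python3 - <<'E'
from cell import get_image
from h import *
e=get_image("side"); t=get_image("top"); pickle.dump(t,open("pics/top17.pkl","wb"))
cv2.imwrite("pics/t20.png",np.hstack([cv2.resize(t["img"][120:280,200:360],None,fx=2.5,fy=2.5),cv2.resize(e["img"][130:210,240:320],None,fx=5,fy=5)]))
E
```

```text
clk 21.22 cmd [ 436.6 -129.    89.6] meas [ 436.2 -129.9   88.8] roterr deg 5.60 q [-0.13  0.96  0.15  1.66  0.26  1.25 -1.21] F [-0.9 -0.6 -0.1] w 49.9
  toolz [-0.615 -0.356 -0.704] tooly [ 0.502 -0.865 -0.001] perr [-0.5 -0.9 -0.8]
clk 21.22 cmd [ 436.6 -129.    89.6] meas [ 436.2 -129.9   88.8] roterr deg 0.27 q [-0.13  0.96  0.15  1.66  0.26  1.25 -1.21] F [-0.9 -0.6 -0.1] w 49.9
  toolz [-0.615 -0.356 -0.704] tooly [ 0.502 -0.865 -0.001] perr [-0.5 -0.9 -0.8]
d cm [-1.12 -0.02 -0.96] w [0.004 0.548 0.004] | per row mm 2.9 deg 6.3
[-0.22, -0.0, -0.19, 0.001, 0.11, 0.001, 4.0]
[-0.45, -0.01, -0.38, 0.001, 0.219, 0.002, 4.0]
[-0.67, -0.01, -0.58, 0.002, 0.329, 0.002, 4.0]
[-0.89, -0.01, -0.77, 0.003, 0.439, 0.003, 4.0]
[-1.12, -0.02, -0.96, 0.004, 0.548, 0.004, 4.0]
```

View pics/t20.png

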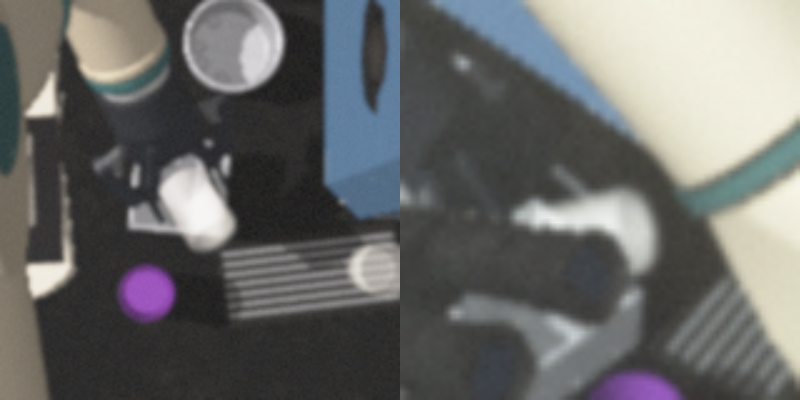

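>>> carry_out --series '[[[0,0,0,0,0,0,4.0],[-0.2,0,-0.3,0,0.1,0,4.0],[-0.5,0,-0.8,0,0.21,0,4.0],[-0.8,0,-1.3,0,0.32,0,4.0],[-1.1,0,-1.8,0,0.43,0,4.0]]]'

```text
clock: 21.73
eef_pos: [441.6, -126.5, 109.3]
tool_rot: [-3.142, 0.356, 0.528]
force: [-0.3, 0.7, -0.9]
width: 49.7
```

```bash
python3 -c "
from h import *
did([-1.1,0,-1.8,0,.43,0])"; python3 nx.py 432 -135 175 30 -4 5 4.0 8
```

```text
clk 21.73 cmd [ 441.  -126.4  110.1] meas [ 441.6 -126.5  109.3] roterr deg 0.40 q [ 0.02  0.69  0.08  1.92  0.21  0.83 -1.12] F [-0.3  0.7 -0.9] w 49.7
  toolz [-0.301 -0.176 -0.937] tooly [ 0.504 -0.864 -0.   ] perr [ 0.6 -0.1 -0.7]
d cm [-3.12  0.29 -4.58] w [0.002 0.293 0.005] | per row mm 11.1 deg 3.4
[-0.62, 0.06, -0.92, 0.0, 0.059, 0.001, 4.0]
[-1.25, 0.12, -1.83, 0.001, 0.117, 0.002, 4.0]
[-1.87, 0.18, -2.75, 0.001, 0.176, 0.003, 4.0]
[-2.5, 0.24, -3.67, 0.002, 0.234, 0.004, 4.0]
[-3.12, 0.29, -4.58, 0.002, 0.293, 0.005, 4.0]
```

>>> carry_out --series '[[[-0.6,0.1,-0.9,0,0.06,0,4.0],[-1.2,0.1,-1.8,0,0.12,0,4.0],[-1.9,0.2,-2.8,0,0.18,0,4.0],[-2.5,0.2,-3.7,0,0.23,0,4.0],[-3.1,0.3,-4.6,0,0.29,0,4.0]]]'

```text
clock: 22.15
eef_pos: [431.3, -135.7, 163.7]
tool_rot: [-3.141, 0.069, 0.528]
force: [-0.3, 0.3, -0.3]
width: 49.7
```

```bash
python3 -c "
from h import *
did([-3.1,.3,-4.6,0,.29,0])"; python3 nx.py 415 -195 245 26 9 5 4.0 8
```

```text
clk 22.15 cmd [ 431.6 -135.3  164.1] meas [ 431.3 -135.7  163.7] roterr deg 0.24 q [ 0.23  0.48 -0.04  2.08  0.1   0.64 -0.93] F [-0.3  0.3 -0.3] w 49.7
  toolz [-0.06  -0.034 -0.998] tooly [ 0.503 -0.864 -0.   ] perr [-0.3 -0.4 -0.4]
d cm [-4.77  4.34 -6.67] w [-0.002  0.23   0.075] | per row mm 18.6 deg 2.8
[-0.95, 0.87, -1.33, -0.0, 0.046, 0.015, 4.0]
[-1.91, 1.74, -2.67, -0.001, 0.092, 0.03, 4.0]
[-2.86, 2.6, -4.0, -0.001, 0.138, 0.045, 4.0]
[-3.82, 3.47, -5.34, -0.002, 0.184, 0.06, 4.0]
[-4.77, 4.34, -6.67, -0.002, 0.23, 0.075, 4.0]
```

>>> carry_out --series '[[[-0.9,0.9,-1.3,0,0.05,0.01,4.0],[-1.9,1.7,-2.7,0,0.09,0.03,4.0],[-2.9,2.6,-4.0,0,0.14,0.04,4.0],[-3.8,3.5,-5.3,0,0.18,0.06,4.0],[-4.8,4.3,-6.7,0,0.23,0.07,4.0]]]'

```text
clock: 22.57
eef_pos: [415.6, -195.1, 233.8]
tool_rot: [-3.138, -0.16, 0.456]
force: [1.1, 0.8, -0.7]
width: 49.7
```

```bash
python3 -c "
from h import *
did([-4.8,4.3,-6.7,0,.23,.07])"; python3 nx.py 397 -238 258 23 20 5 4.0 8
python3 - <<'E'
from cell import get_image
from h import *
e=get_image("side"); t=get_image("top"); pickle.dump(t,open("pics/top18.pkl","wb")); pickle.dump(e,open("pics/side18.pkl","wb"))
cv2.imwrite("pics/t21.png",np.hstack([cv2.resize(t["img"][160:240,240:320],None,fx=5,fy=5),cv2.resize(e["img"][130:210,220:300],None,fx=5,fy=5)]))
P=np.array([[dep(t,u,v)[2] for u in range(252,294)] for v in range(174,216)]); print(np.where((P>9)&(P<30),P.round(0),0).astype(int)[::2,::2])
E
```

```text
clk 22.57 cmd [ 416.1 -194.   234.5] meas [ 415.6 -195.1  233.8] roterr deg 0.21 q [ 0.61  0.32 -0.17  2.1  -0.12  0.63 -0.57] F [ 1.1  0.8 -0.7] w 49.7
  toolz [ 0.141  0.073 -0.987] tooly [ 0.441 -0.897 -0.003] perr [-0.6 -1.1 -0.6]
d cm [-3.04  3.11 -1.82] w [-0.016  0.192  0.056] | per row mm 9.4 deg 2.3
[-0.61, 0.62, -0.36, -0.003, 0.038, 0.011, 4.0]
[-1.22, 1.24, -0.73, -0.006, 0.077, 0.022, 4.0]
[-1.82, 1.87, -1.09, -0.01, 0.115, 0.033, 4.0]
[-2.43, 2.49, -1.46, -0.013, 0.153, 0.044, 4.0]
[-3.04, 3.11, -1.82, -0.016, 0.192, 0.056, 4.0]
[[ 0  0  0  0  0  0  0  0  0  0  0  0  0  0  0  0  0  0  0  0  0]
 [ 0  0 24 27  0  0  0  0  0  0  0  0  0  0  0  0  0  0  0  0  0]
 [ 0  0  0  0 14 14 10  0  0  0 14 17 19 27 28  0  0  0  0  0  0]
 [ 0  0  0  0 12 15 15  0  0  0  0  0  0  0  0  0  0  0  0  0  0]
 [ 0  0  0  0 14 14 12  0 18 15  0  0  0  0  0  0  0  0  0  0  0]
 [ 0  0 16 19  0 16 20  0 18 20  0  0  0  0  0  0  0  0  0  0  0]
 [ 0  0 16 17 20 17 17  0 19 20  0  0  0  0  0  0  0  0 15  0  0]
 [ 0  0  0  0  0 21  0  0  0  0  0  0  0  0  0  0  0  0 13  0  0]
 [ 0  0  0  0  0  0  0  0  0  0  0  0  0  0  0  0  0  0 21  0  0]
 [ 0  0  0  0  0  0  0  0  0  0  0  0  0  0  0  0  0  0 26  0  0]
 [ 0  0  0  0  0  0  0  0  0  0  0  0  0  0  0  0  0  0  0  0  0]
 [ 0  0  0  0  0  0  0  0  0  0  0  0  0  0  0  0  0  0  0  0  0]
 [ 0  0  0  0  0  0  0  0  0  0  0  0  0  0  0  0  0  0  0  0  0]
 [ 0  0  0  0  0  0  0  0  0  0  0  0  0  0  0  0  0  0  0  0  0]
 [ 0  0  0  0  0  0  0  0  0  0  0  0  0  0  0  0  0  0  0  0  0]
 [ 0  0  0  0  0  0  0  0  0  0  0  0  0  0  0  0  0  0  0  0  0]
 [ 0  0  0  0  0  0  0  0  0  0  0  0  0  0  0  0  0  0  0  0  0]
 [ 0  0  0  0  0  0  0  0  0  0  0  0  0  0  0  0  0 12  0  0  0]
 [ 0  0  0  0  0  0  0  0  0  0  0  0  0  0  0  0  0 14  0  0  0]
 [ 0  0  0  0  0  0  0 13 22  0  0  0  0  0  0  0  0  0  0  0  0]
 [ 0  0  0  0  0  0  0  0  0  0  0  0  0  0  0  0  0  0  0  0  0]]
```

View pics/t21.png

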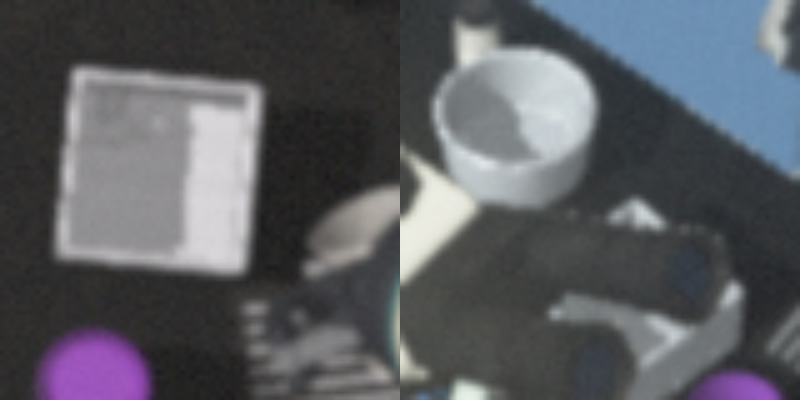

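>>> carry_out --series '[[[-0.6,0.6,-0.4,0,0.04,0.01,4.0],[-1.2,1.2,-0.7,-0.01,0.08,0.02,4.0],[-1.8,1.9,-1.1,-0.01,0.12,0.03,4.0],[-2.4,2.5,-1.5,-0.01,0.15,0.04,4.0],[-3.0,3.1,-1.8,-0.02,0.19,0.06,4.0]]]'

```text
clock: 23.08
eef_pos: [400.9, -236.5, 245.7]
tool_rot: [3.141, -0.349, 0.396]
force: [0.8, -0.5, -0.5]
width: 49.9
```

```bash
python3 -c "
from h import *
did([-3.0,3.1,-1.8,-.02,.19,.06])"; python3 nx.py 378 -272 248 22 38 5 4.0 8
```

```text
clk 23.08 cmd [ 400.8 -236.2  247.5] meas [ 400.9 -236.5  245.7] roterr deg 0.16 q [ 0.95  0.31 -0.31  2.16 -0.4   0.55 -0.19] F [ 0.8 -0.5 -0.5] w 49.9
  toolz [ 0.315  0.131 -0.94 ] tooly [ 0.385 -0.923  0.   ] perr [ 0.1 -0.3 -1.8]
d cm [-2.92  2.43 -0.18] w [-0.004  0.316  0.012] | per row mm 7.6 deg 3.6
[-0.58, 0.49, -0.04, -0.001, 0.063, 0.002, 4.0]
[-1.17, 0.97, -0.07, -0.001, 0.126, 0.005, 4.0]
[-1.75, 1.46, -0.11, -0.002, 0.189, 0.007, 4.0]
[-2.33, 1.94, -0.15, -0.003, 0.253, 0.01, 4.0]
[-2.92, 2.43, -0.18, -0.004, 0.316, 0.012, 4.0]
```

>>> carry_out --series '[[[-0.6,0.5,0,0,0.06,0,4.0],[-1.2,1.0,-0.1,0,0.13,0,4.0],[-1.8,1.5,-0.1,0,0.19,0.01,4.0],[-2.3,1.9,-0.1,0,0.25,0.01,4.0],[-2.9,2.4,-0.2,0,0.32,0.01,4.0]]]'

```text
clock: 23.5
eef_pos: [384.3, -268.7, 237.8]
tool_rot: [-3.136, -0.67, 0.385]
force: [-0.1, 0.1, -1.4]
width: 50.0
```

```bash
python3 -c "
from h import *
did([-2.9,2.4,-.2,0,.32,.01])"; python3 nx.py 372 -270 225 27 60 5 4.0 8
```

```text
clk 23.50 cmd [ 384.3 -269.2  239.6] meas [ 384.3 -268.7  237.8] roterr deg 0.18 q [ 1.5   0.47 -0.66  2.24 -0.86  0.49  0.5 ] F [-0.1  0.1 -1.4] w 50.0
  toolz [ 0.573  0.238 -0.784] tooly [ 0.378 -0.926 -0.004] perr [ 0.1  0.5 -1.7]
d cm [-1.41 -0.46  1.44] w [ 0.062  0.379 -0.057] | per row mm 4.1 deg 4.5
[-0.28, -0.09, 0.29, 0.012, 0.076, -0.011, 4.0]
[-0.56, -0.19, 0.58, 0.025, 0.152, -0.023, 4.0]
[-0.85, -0.28, 0.87, 0.037, 0.228, -0.034, 4.0]
[-1.13, -0.37, 1.15, 0.05, 0.304, -0.045, 4.0]
[-1.41, -0.46, 1.44, 0.062, 0.379, -0.057, 4.0]
```

>>> carry_out --series '[[[-0.3,-0.1,0.3,0.01,0.08,-0.01,4.0],[-0.6,-0.2,0.6,0.02,0.15,-0.02,4.0],[-0.8,-0.3,0.9,0.04,0.23,-0.03,4.0],[-1.1,-0.4,1.2,0.05,0.3,-0.05,4.0],[-1.4,-0.5,1.4,0.06,0.38,-0.06,4.0]]]'

```text
clock: 23.92
eef_pos: [380.2, -265.4, 217.7]
tool_rot: [3.137, -1.05, 0.475]
force: [-0.6, 0.2, -0.9]
width: 49.6
```

```bash
python3 -c "
from h import *
did([-1.4,-.5,1.4,.06,.38,-.06])"; python3 nx.py 371 -228 190 34 73 5 4.0 8
```

```text
clk 23.92 cmd [ 380.2 -265.4  219.9] meas [ 380.2 -265.4  217.7] roterr deg 0.19 q [ 1.83  0.87 -0.91  2.27 -1.01  0.48  0.98] F [-0.6  0.2 -0.9] w 49.6
  toolz [ 0.773  0.393 -0.497] tooly [ 0.454 -0.891  0.002] perr [ 0.  -0.  -2.2]
d cm [-1.9  -3.89  3.31] w [ 0.114  0.226 -0.045] | per row mm 10.9 deg 2.9
[-0.38, -0.78, 0.66, 0.023, 0.045, -0.009, 4.0]
[-0.76, -1.56, 1.33, 0.045, 0.091, -0.018, 4.0]
[-1.14, -2.33, 1.99, 0.068, 0.136, -0.027, 4.0]
[-1.52, -3.11, 2.65, 0.091, 0.181, -0.036, 4.0]
[-1.9, -3.89, 3.31, 0.114, 0.226, -0.045, 4.0]
```

>>> carry_out --series '[[[-0.4,-0.8,0.7,0.02,0.05,-0.01,4.0],[-0.8,-1.6,1.3,0.05,0.09,-0.02,4.0],[-1.1,-2.3,2.0,0.07,0.14,-0.03,4.0],[-1.5,-3.1,2.7,0.09,0.18,-0.04,4.0],[-1.9,-3.9,3.3,0.11,0.23,-0.05,4.0]]]'

```text
clock: 24.33
eef_pos: [379.7, -221.2, 184.1]
tool_rot: [3.132, -1.279, 0.602]
force: [-0.6, -0.2, -0.7]
width: 49.8
```

```bash
python3 -c "
from h import *
did([-1.9,-3.9,3.3,.11,.23,-.05])"; python3 -c "
from h import *
R=tool(35,78,0); rows([387.3,-195.8,115],R,4.0,5)"
```

```text
clk 24.33 cmd [ 379.5 -222.1  186.8] meas [ 379.7 -221.2  184.1] roterr deg 0.23 q [ 1.85  1.16 -0.91  2.27 -0.93  0.53  1.15] F [-0.6 -0.2 -0.7] w 49.8
  toolz [ 0.794  0.535 -0.288] tooly [ 0.559 -0.829  0.003] perr [ 0.1  0.9 -2.7]
d cm [-6.25 -1.79  4.1 ] w [0.02  0.084 0.001] | per row mm 15.4 deg 1.0
[-1.25, -0.36, 0.82, 0.004, 0.017, 0.0, 4.0]
[-2.5, -0.72, 1.64, 0.008, 0.034, 0.0, 4.0]
[-3.75, -1.08, 2.46, 0.012, 0.051, 0.001, 4.0]
[-5.0, -1.43, 3.28, 0.016, 0.067, 0.001, 4.0]
[-6.25, -1.79, 4.1, 0.02, 0.084, 0.001, 4.0]
```

>>> carry_out --series '[[[-1.3,-0.4,0.8,0,0.02,0,4.0],[-2.7,-0.8,1.8,0.01,0.04,0,4.0],[-4.2,-1.2,2.8,0.01,0.06,0,4.0],[-5.5,-1.6,3.6,0.02,0.07,0,4.0],[-6.3,-1.8,4.1,0.02,0.08,0,4.0]]]'

```text
clock: 24.75
eef_pos: [387.3, -194.7, 110.2]
tool_rot: [-3.12, -1.357, 0.591]
force: [0.8, -0.1, -0.7]
width: 49.8
```

>>> carry_out --series '[[[0,0,0,0,0,0,4.0],[0,0,0,0,0,0,4.0],[0,0,0,0,0,0,4.0]]]'

```text
clock: 25.0
eef_pos: [387.3, -195.5, 113.2]
tool_rot: [-3.135, -1.358, 0.604]
force: [0.4, -0.2, -0.7]
width: 49.6
```

```bash
python3 -c "
from h import *
did([-6.3,-1.8,4.1,.02,.08,0])"; python3 sync.py; python3 -c "
from h import *
R=tool(35,78,0); rows([387.4,-195.8,55],R,4.0,5)"
python3 - <<'E'
from cell import get_image
from h import *
e=get_image("side"); t=get_image("top"); pickle.dump(t,open("pics/top19.pkl","wb"))
cv2.imwrite("pics/t22.png",np.hstack([cv2.resize(t["img"][180:260,290:370],None,fx=5,fy=5),cv2.resize(e["img"][130:210,270:350],None,fx=5,fy=5)]))
E
```

```text
clk 25.00 cmd [ 387.2 -195.8  114.5] meas [ 387.3 -195.5  113.2] roterr deg 0.15 q [ 1.83  1.4  -0.87  2.24 -0.89  0.45  1.3 ] F [ 0.4 -0.2 -0.7] w 49.6
  toolz [ 0.8    0.561 -0.211] tooly [ 0.574 -0.819 -0.001] perr [ 0.1  0.3 -1.3]
qstd [0.0003 0.0003 0.0001 0.     0.     0.0001 0.0002] fk [ 387.2 -195.8  113.3] cmd [ 387.2 -195.8  114.5] rot diff [-0.    0.01  0.11]
d cm [-5.69  0.02  1.25] w [-0.     0.004 -0.001] | per row mm 11.7 deg 0.0
[-1.14, 0.0, 0.25, -0.0, 0.001, -0.0, 4.0]
[-2.28, 0.01, 0.5, -0.0, 0.002, -0.0, 4.0]
[-3.42, 0.01, 0.75, -0.0, 0.002, -0.0, 4.0]
[-4.55, 0.01, 1.0, -0.0, 0.003, -0.001, 4.0]
[-5.69, 0.02, 1.25, -0.0, 0.004, -0.001, 4.0]
```

View pics/t22.png

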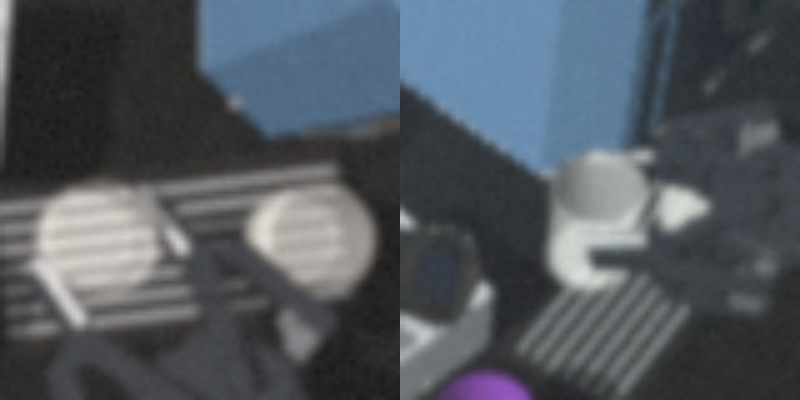

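>>> carry_out --series '[[[-1.4,0,0.3,0,0,0,4.0],[-2.8,0,0.6,0,0,0,4.0],[-4.1,0,0.9,0,0,0,4.0],[-5.2,0,1.1,0,0,0,4.0],[-5.7,0,1.2,0,0,0,4.0]]]'

```text
clock: 25.72
eef_pos: [386.7, -196.2, 52.7]
tool_rot: [-3.128, -1.357, 0.596]
force: [0.1, -0.2, -0.3]
width: 49.7
```

>>> carry_out --series '[[[0,0,0,0,0,0,4.0],[-0.1,0,0,0,0,0,4.0],[-0.3,0,0,0,0,0,4.0],[-0.4,0,0.1,0,0,0,4.0],[-0.4,0,0.1,0,0,0,4.0]]]'

```text
clock: 26.13
eef_pos: [386.9, -195.9, 50.5]
tool_rot: [-3.135, -1.358, 0.604]
force: [-0.1, 0.2, -0.5]
width: 50.1
```

```bash
python3 -c "
from h import *
did([-5.7,0,1.2,0,0,0]);did([-.4,0,.1,0,0,0])"
```

```text
clk 26.13 cmd [ 386.9 -196.    55. ] meas [ 386.9 -195.9   50.5] roterr deg 0.06 q [ 1.82  1.52 -0.8   2.18 -0.84  0.45  1.35] F [-0.1  0.2 -0.5] w 50.1
  toolz [ 0.801  0.56  -0.211] tooly [ 0.573 -0.82  -0.001] perr [ 0.1  0.1 -4.6]
clk 26.13 cmd [ 387.  -195.9   50.9] meas [ 386.9 -195.9   50.5] roterr deg 0.06 q [ 1.82  1.52 -0.8   2.18 -0.84  0.45  1.35] F [-0.1  0.2 -0.5] w 50.1
  toolz [ 0.801  0.56  -0.211] tooly [ 0.573 -0.82  -0.001] perr [-0.   0.  -0.4]
```

Lower by 1.5 mm until it makes contact, then release.

>>> carry_out --series '[[[-0.1,0,0,0,0,0,4.0],[-0.2,0,0,0,0,0,4.0],[-0.2,0,0,0,0,0,4.0],[-0.2,0,0,0,0,0,4.0]]]'

```text
clock: 26.47
eef_pos: [386.6, -196.0, 48.8]
tool_rot: [-3.134, -1.359, 0.603]
force: [0.5, -1.0, -0.1]
width: 49.7
```

>>> carry_out --series '[[[0,0,0,0,0,0,5.2],[0,0,0,0,0,0,5.8],[0,0,0,0,0,0,6.2],[0,0,0,0,0,0,6.4],[0,0,0,0,0,0,6.4]]]'

```text
clock: 26.88
eef_pos: [386.5, -196.0, 48.3]
tool_rot: [-3.133, -1.358, 0.602]
force: [0.8, 0.2, -1.1]
width: 64.0
```

>>> carry_out --series '[[[0,0,-0.6,0,0,0,6.4],[0,0,-2.0,0,0,0,6.4],[0,0,-3.5,0,0,0,6.4],[0,0,-5.0,0,0,0,6.4],[0,0,-6.5,0,0,0,6.4]]]'

```text
clock: 27.3
eef_pos: [333.6, -233.0, 62.3]
tool_rot: [-3.133, -1.358, 0.602]
force: [-0.3, -0.5, 0.4]
width: 64.2
```

```bash
python3 -c "
from h import *
did([-.2,0,0,0,0,0]);did([0,0,-6.5,0,0,0])"; python3 nx.py 310 -300 180 30 70 5 6.4 8
python3 - <<'E'
from cell import get_image
from h import *
e=get_image("side"); d=get_image("top"); pickle.dump(d,open("pics/top20.pkl","wb"))
cv2.imwrite("pics/t23.png",np.hstack([cv2.resize(d["img"][180:260,290:370],None,fx=5,fy=5),cv2.resize(e["img"][130:210,270:350],None,fx=5,fy=5)]))
E
```

```text
clk 27.30 cmd [ 386.6 -196.1   49. ] meas [ 333.6 -233.    62.3] roterr deg 0.08 q [ 1.88  1.41 -0.69  2.13 -0.74  0.64  1.28] F [-0.3 -0.5  0.4] w 64.2
  toolz [ 0.801  0.561 -0.211] tooly [ 0.573 -0.819 -0.002] perr [-53.1 -36.8  13.4]
clk 27.30 cmd [ 334.6 -232.6   62.7] meas [ 333.6 -233.    62.3] roterr deg 0.08 q [ 1.88  1.41 -0.69  2.13 -0.74  0.64  1.28] F [-0.3 -0.5  0.4] w 64.2
  toolz [ 0.801  0.561 -0.211] tooly [ 0.573 -0.819 -0.002] perr [-1.1 -0.4 -0.4]
d cm [10.07  4.19 -7.15] w [-0.084 -0.135  0.024] | per row mm 26.1 deg 1.8
[2.01, 0.84, -1.43, -0.017, -0.027, 0.005, 6.4]
[4.03, 1.68, -2.86, -0.034, -0.054, 0.009, 6.4]
[6.04, 2.51, -4.29, -0.051, -0.081, 0.014, 6.4]
[8.05, 3.35, -5.72, -0.067, -0.108, 0.019, 6.4]
[10.07, 4.19, -7.15, -0.084, -0.135, 0.024, 6.4]
```

View pics/t23.png

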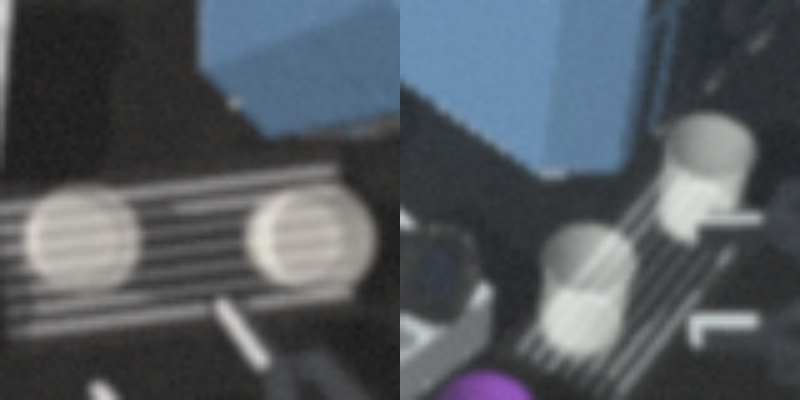

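>>> carry_out --series '[[[1.0,0,-2.5,0,0,0,6.4],[3.0,0,-4.5,0,0,0,6.4],[5.5,0,-5.5,0,0,0,6.4],[8.0,0.5,-6.5,0,0,0,6.4],[10.0,1.0,-7.0,0,0,0,6.4]]]'

```text
clock: 27.82
eef_pos: [301.4, -267.8, 176.3]
tool_rot: [-3.133, -1.358, 0.602]
force: [0.0, -0.0, -0.0]
width: 64.2
```

>>> carry_out --series '[[[0,0,0,0,0,0,6.4],[0,0,0,0,0,0,6.4],[0,0,0,0,0,0,6.4]]]'

```text
clock: 28.07
eef_pos: [301.5, -267.5, 174.1]
tool_rot: [-3.131, -1.358, 0.6]
force: [0.4, 0.4, -0.7]
width: 63.8
```

Run:
```python
from cell import get_image,read_state
from h import *
L=[get_image("top") for _ in range(4)]; d=dict(L[0]); z=np.stack([x["z_map"] for x in L]); d["z_map"]=np.median(z,0); e=get_image("side")
d["img"]=np.mean([x["img"].astype(float) for x in L],0).astype(np.uint8)
cv2.imwrite("pics/t24.png",np.hstack([cv2.resize(d["img"][90:250,220:380],None,fx=2.5,fy=2.5),cv2.resize(e["img"][110:270,200:360],None,fx=2.5,fy=2.5)]))
t0=load("top1")
for b in [(338,368,212,244),(292,322,212,242)]:
    for dd in (t0,d):
        P=np.array([dep(dd,u,v) for v in range(b[2],b[3]) for u in range(b[0],b[1])]); Q=P[(P[:,2]>62)&(P[:,2]<75)]; c,r=cv2.minEnclosingCircle(Q[:,:2].astype(np.float32))
        k=np.hypot(P[:,0]-c[0],P[:,1]-c[1])<14; print(np.round(c,1),round(r,1),Q[:,2].mean().round(1),"inside zmax",P[k,2].max().round(0), "inside med",np.median(P[k,2]).round(1))
np.set_printoptions(linewidth=250)
for b in [(252,293,174,214),(274,316,116,157)]:
    H=np.array([[dep(d,u,v)[2]-dep(t0,u,v)[2] for u in range(b[0],b[1])] for v in range(b[2],b[3])])
    m=((H>5)&(H<25)).astype(np.uint8); n,l,s,c=cv2.connectedComponentsWithStats(m,connectivity=4); print([(s[i,4],tuple(np.round(c[i]+[b[0],b[2]],0))) for i in range(1,n) if s[i,4]>4])
# vial, timer, tin/dish shift
def cl(dd,u0,u1,v0,v1,z0,z1):
    P=np.array([dep(dd,u,v) for v in range(v0,v1) for u in range(u0,u1)]); return P[(P[:,2]>z0)&(P[:,2]<z1)]
for nm,b in dict(vial=(298,318,98,118,55,75),dish=(270,318,114,160,45,56),tin=(248,296,170,220,45,56),timer=(128,158,184,216,12,25)).items():
    print(nm,cl(t0,*b).mean(0).round(1),cl(d,*b).mean(0).round(1))
s=read_state(); print(s["clock"],s["force"].round(1),s["eef_pos"].round(0),s["width"])
```

```text
[ 380.1 -318.5] 26.5 66.6 inside zmax 25.0 inside med 19.1
[ 380.9 -316.1] 26.5 66.6 inside zmax 9.0 inside med 6.1
[ 379.  -201.2] 26.3 66.6 inside zmax 24.0 inside med 21.6
[ 378.  -201.3] 26.5 66.5 inside zmax 9.0 inside med 5.7
[(np.int32(76), (np.float64(261.0), np.float64(183.0))), (np.int32(23), (np.float64(269.0), np.float64(184.0)))]
[(np.int32(28), (np.float64(285.0), np.float64(128.0))), (np.int32(54), (np.float64(279.0), np.float64(141.0))), (np.int32(25), (np.float64(288.0), np.float64(151.0)))]
vial [ 679.2 -206.1   60.6] [ 679.2 -206.    60.8]
dish [ 609.5 -168.8   49.8] [ 609.6 -168.3   49.9]
tin [ 460.6 -115.5   50.5] [ 460.6 -115.5   50.4]
timer [441.7 213.1  14.8] [442.  213.4  14.9]
28.3167 [-0.5  0.4 -0.1] [ 302. -268.  174.] 63.6710814882495
```

View pics/t24.png

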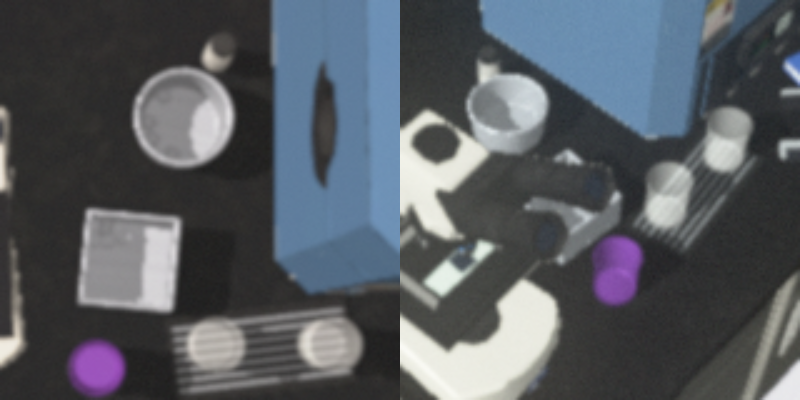

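```bash
python3 -c "
from cell import finish_job
print(finish_job())"
```

```text
the job is handed in; nothing more can be done
None
```

The job is done and handed in at about 28 s. The four balls are in the round dish, the four rods are in the square tin, and both empty beakers stand upright on the mat.

I gripped each beaker from the side with the tool almost level. I carried it mouth-up, tipped it about 33–37° past level over its container, and set it back on its old spot.

Last checks, from the depth camera before handing in:
- **Contents:** the new height in the dish and in the tin covers about four pieces' worth of pixels each (107 and 99, roughly 25 per piece). Pieces that touch merged into one patch, so the counts come from area plus the earlier depth maps. Those showed four separate clusters in each container.
- **Beakers:** both rims are level at their original height and within about 2.5 mm of where they started. Inside, only the bare floor is visible.
- **Bystanders:** the vial, timer, dish and tin moved less than 1 mm.
- **Forces:** the end-of-move readings stayed within about 3 N, and the gripper ended clear of everything.

Right after fast moves the measured tool height was up to 8 mm off the commanded one. It settled to within about 1 mm, so I let the arm come to rest before each placing. No check failed.

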